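Stand rinsed paver samples on edge to dry and set the blower

ROBOT

A 7-joint arm with a two-finger parallel gripper is mounted at the origin on the work surface. World frame = base frame: x ahead of the robot, y to its left, z up, the work surface at z = 0. Lengths are in m, angles in rad, forces in N, time in s.
With the tool pointing down it reaches from about 0.35 to 0.9 m from the base axis. Payload 8.1 kg.
Tool frame: the origin (TCP) lies on the centre line of the jaws, within the pads' length; the fingertips stand 14 mm ahead of it and the grasp point (between the pads) lies 5 mm behind it (arm.tip_reach is the distance from the TCP to the fingertips, in m); z points along the fingers, y is the direction in which the jaws open and shut (so a half turn about z gives the same grasp; the last joint's range is limited). The gripper opens to 92 mm and grips with 3 to 60 N. Pads are 19 mm wide; open, the fingers measure 130 mm over their backs; the gripper's body (75 mm by 190 mm) begins 47 mm behind the grasp point.
Start: joints at [-1.311, 0.434, 0.025, 1.573, -0.012, 1.134, -0.075], TCP at [0.222, 0.584, 0.241] pointing down, gripper open.
Joint ranges: [-2.62, 2.62], [-0.44, 2.09], [-1.27, 1.32], [0.08, 2.57], [-1.32, 4.46], [0.12, 2], [-2.74, 2.74]. Speed limits (rad/s): [2.22, 2.22, 3.01, 3.01, 3.14, 3.14, 3.14].

INTERFACE

Orientations are given as a rotation vector (axis times angle).
In Python, from cell import sensors, vision, arm, nets gives the robot as it stands.
- The arm moves only by the shell command python3 -m handwheel 'ROWS' [FORCE]. ROWS is JSON, a list of rows, each an object of numbers: "tx", "ty", "tz": the shift along the tool's x, y, z in cm; "wx", "wy", "wz": the turn, a rotation vector about the tool's x, y, z in degrees; "claw": the opening, from 0 (shut) to 1 (fully open). A call has 1 to 12 rows; each row is the pose to reach, as a shift and turn from the pose commanded when the call began, along the tool's axes at that moment; what a row does not reach only later rows make up. A row lasts 1/12 s, in which the tool goes at most 41.7 mm and 7.16 degrees, less where a joint would pass 70% of its speed; a pose out of reach is approached as far as the arm can. A call with a gripper value outside its range is refused whole. The fingers move at their own pace and stop on an object; FORCE is the grip in N (left out, the last holds). Time passes only in rows, so rows that repeat a pose let the fingers close. It gives the time, the measured TCP pose, the force and the opening at its end, in the units of the state.
- sensors.observe(): the state, without advancing time (a new reading comes with each control period).
- vision.get_image(name): name is "side" or "top"; returns (picture, depth): 384x512x3 uint8, blue, green, red; 384x512 float32, m along the optical axis (not along the pixel's ray), 0 where there is no reading.
- vision.camera_model(name): a dict with "K" (3x3 intrinsics, pixels), "xyz" and "attitude" of the camera in the world. Camera axes: x right, y down, z forward; pixel columns grow to the right and rows downward; lengths in m; the calibration is good to about 2 mm. A picture is of the moment at which its call begins. camera_model takes no time and is no camera call.
- arm.sign_off(): hands the job in, once; it reports no verdict.
Trained networks look in the newest picture that a camera, given by its name, has taken for a name from the list of things; names that differ only in an ending like _2 or _b are one class to them, and where a whole thing is asked for, a point or a joint stands for the part that bears it (a point fixed in the world has none). Each returns a list of dicts, best first, with "score" (0 to 1); they miss things now and then, are a little off and sometimes report something else, mostly with a low value. They report only what shows in the picture. A call takes as long as a camera call. They do not tell look-alikes from the thing itself.
- nets.cut_out(label, camera): "region" (384x512 bool, what is visible of it) and "uv" ([column, row] in pixels, amid what is visible of it).
The state is a dict: "clock": time; "joints": joint angles; "dq": joint speeds; "joint_efforts": joint torques, N m; "position": TCP position; "ee_rot": TCP orientation; "force": force on the tool from outside, world axes, zero at the start; "ft_torque": the same for the moment, N m; "width": opening from 0.0 (shut) to 1.0 (fully open).
Only numpy, scipy, OpenCV 4.12 (cv2) and the standard library are available. Lean on these libraries where they do the work, as an engineer would, in place of code of your own. Each camera call takes 0.05 s, during which the arm holds its last target.

TASK

Two rinsed tile samples lean on the sloping steel rest. Stand both upright on their thin bottom edges on the mat in front of the blower, square on to its air: the short one on the stripe next to the blower, the tall one on the other stripe. Once both stand by themselves, turn the blower's dial to its third speed (the third line after the square off mark), and leave the carton, the can and the brass coupling where they are.

Things in the scene. Friction and masses are not known exactly. Their poses are not given: they have to be found in the camera images.
- short_tile_centre (a point): Centre of the short tile: a loose off-white stoneware slab 20 mm thick (its x), 90 mm wide (its y) and 100 mm high (its z, from the bottom edge to the top edge), about 0.4 kg. At the start it leans on the rest, its z axis 32 degrees from upright with the top edge leaning to the robot's left, its x axis out of the face that looks up and to the right; the side-by-side order of the two tiles varies.
- tall_tile_centre (a point): Centre of the tall tile: same as the short one (20 mm thick along x, 90 mm wide along y) but 135 mm high (z), about 0.54 kg; it leans beside the short one on the rest.
- rest: Fixed sloping steel rest, 270 mm wide (its y). Origin on the table under its middle. The tiles' bottom edges sit side by side on its ledge, about 130 mm apart centre to centre and at one height, the ledge 32 mm above the table with a 6 mm lip on the right-hand side as the robot sees it. Its back plate, on the left-hand side, supports only the lowest 58 mm of each tile; above that both faces are free to be gripped.
- near_stripe (a point): Middle of the stripe next to the blower, on the top of the fixed black rubber mat (200 x 200 mm, 4 mm thick). The light grey stripe is 130 mm long (its x) and 20 mm wide (its y); +y points away from the blower, whose outlet face is 110 mm away in -y.
- far_stripe (a point): Middle of the other stripe, 90 mm farther from the blower (along +y of the mat); same axes and size.
- dial_grip (a point): Point on the dial's axis at gripping height, 28 mm out from the sloping panel. The knob's black grip bar is 50 mm long (this point's x, +x towards the end with the white line, the pointer), 14 mm wide (y) and 32 mm high, its top 13 mm above this point; it stands on a flange 58 mm across and 11 mm high. z points out of the panel along the dial's axis: 35 degrees from vertical, leaning towards the robot. Nothing stands out above the panel's plane except the knob.
- dial (a joint): Angle of the dial in rad, growing clockwise as seen from in front of the panel. It clicks: off (square mark, pointer to the left along the panel) is 0, then a click every 0.5 rad: speeds 1 to 5 at 0.5, 1.0, 1.5 (pointer straight up the slope), 2.0 and 2.5; the marks are lines that grow with the speed. It starts at off, 1 or 2. Turning takes about 0.06 N m, and when let go it settles into the nearest click.
- blower: Fixed grey bench blower, 355 mm long (its x), 170 mm deep (y), 140 mm high; origin on the table, midway in depth and 155 mm from its -x end. Its slatted outlet is on the +y face, the dial on the sloping panel (35 degrees) at its -x end, which faces the robot and rises away from it.
- carton: Bystander: closed carton 80 x 110 x 55 mm, origin at the centre of its underside.
- can: Bystander: round tin can with a screw lid, 60 mm in diameter, 100 mm high, origin at the centre of its underside.
- coupling: Bystander: brass coupling 42 mm in diameter, 40 mm high, origin at the centre of its underside.
There are look-alikes about, which are no part of the job. Leave any blue look-alike of the part that bears short_tile_centre alone. Leave any green look-alike of the part that bears tall_tile_centre alone.

How it is judged:
By the outcome, as a careful person would: the job done as asked, in the order asked, and still so for the second after the job is handed in, with the robot touching nothing.
It also fails if it takes over 67 s, if anything falls off the work surface, if the arm or the gripper's body presses on something with over 40 N, if the wrist force passes 120 N, or if a joint passes its speed limit or range.

## Working session

There is one attempt and no reset: what is moved stays moved. The work goes in short steps, Python scripts to look and compute and a shell command to move; the robot and the scene stay as the last step left them, time stands still between calls to the robot, and variables do not carry over. Pictures are saved under pics/ and viewed, and the job is handed in when it is done.

```bash
ls; mkdir -p pics
python3 - <<'E'
from cell import sensors, vision, arm, nets
import cv2,numpy as np
print(sensors.observe()); print(arm.tip_reach)
for n in("side","top"):
    im,d=vision.get_image(n); cv2.imwrite(f"pics/{n}0.png",im); np.savez(f"pics/{n}0.npz",im=im,d=d)
    print(n,vision.camera_model(n))
E
```

```text
pics
{'clock': 0.0, 'joints': array([-1.31055677,  0.4352437 ,  0.02498684,  1.57409715, -0.0115859 ,
        1.13400132, -0.07509066]), 'dq': array([ 0.00222114,  0.000946  ,  0.00065358, -0.00020366, -0.0004309 ,
       -0.0001327 ,  0.00034223]), 'joint_efforts': array([ 8.05483637e-05, -6.67838645e+01,  9.85520706e-01, -3.14462686e+01,
       -6.03584270e-02,  4.28111083e-02,  2.02933338e-04]), 'position': array([0.22172064, 0.58382392, 0.23993224]), 'ee_rot': array([-5.66906351e-01, -3.08989013e+00,  2.51280234e-03]), 'force': array([-0.58189516,  0.29812411, -0.19758318]), 'ft_torque': array([ 0.02986039,  0.00399286, -0.00452935]), 'width': 1.0020437871438908}
0.014
side {'K': array([[431.91147385,   0.        , 251.86520125],
       [  0.        , 431.91147385, 188.95776778],
       [  0.        ,   0.        ,   1.        ]]), 'xyz': array([0.32994959, 0.66606314, 0.86193241]), 'attitude': array([-0.45060328,  2.81676179, -1.0116035 ])}
top {'K': array([[361.71574432,   0.        , 251.9747425 ],
       [  0.        , 361.71574432, 194.91346671],
       [  0.        ,   0.        ,   1.        ]]), 'xyz': array([0.4413765 , 0.05231363, 0.98083967]), 'attitude': array([-2.16780185,  2.16529356, -0.07043476])}
```

View pics/side0.png

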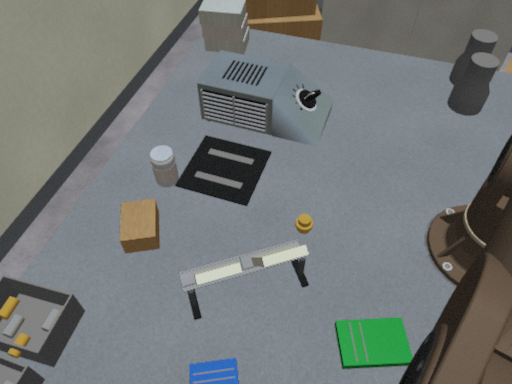

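View pics/top0.png

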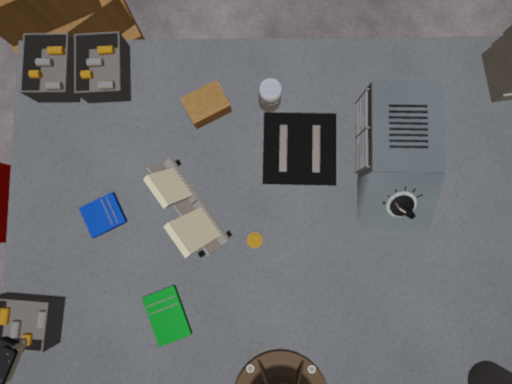

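The top view shows the rest and tiles at about (185,215), with the near tile at (193,230) being the larger. The mat is at (300,148), the blower is on the right, and the dial is at (402,205). I'll measure these now.

```bash
cat > h.py <<'E'
from cell import sensors, vision, arm, nets
import cv2,numpy as np
from scipy.spatial.transform import Rotation as R
def load(n,k): z=np.load(f"pics/{n}{k}.npz"); return z['im'],z['d']
def snap(n,k):
    im,d=vision.get_image(n); cv2.imwrite(f"pics/{n}{k}.png",im); np.savez(f"pics/{n}{k}.npz",im=im,d=d); return im,d
def cloud(n,d):
    m=vision.camera_model(n); K=m['K']; v,u=np.mgrid[:384,:512]
    p=np.stack([(u-K[0,2])/K[0,0]*d,(v-K[1,2])/K[1,1]*d,d],-1)
    return p@R.from_rotvec(m['attitude']).as_matrix().T+m['xyz']
def proj(n,P):
    m=vision.camera_model(n); q=R.from_rotvec(m['attitude']).inv().apply(np.atleast_2d(P)-m['xyz'])@m['K'].T
    return q[:,:2]/q[:,2:]
E
python3 - <<'E'
from h import *
im,d=load('top',0);P=cloud('top',d)
ims,ds=load('side',0);Q=cloud('side',ds)
print('table',[P[v,u].round(4) for v,u in((300,300),(60,330),(270,60))])
for lab in("short_tile_centre","tall_tile_centre","rest","dial","blower","carton","can","coupling"):
  for cam,C,D in(("top",P,d),("side",Q,ds)):
    for r in nets.cut_out(lab,cam)[:4]:
        m=r['region']&(D>0); p=C[m]
        if len(p)>5: print(lab,cam,round(r['score'],2),np.round(r['uv']),m.sum(),np.median(p,0).round(3),p.min(0).round(3),p.max(0).round(3))
        np.save(f"pics/m_{lab}_{cam}_{int(r['uv'][0])}.npy",r['region'])
def crop(i,x0,x1,y0,y1,s,n): cv2.imwrite(n,cv2.resize(i[y0:y1,x0:x1],None,fx=s,fy=s,interpolation=cv2.INTER_CUBIC))
crop(im,350,450,170,240,7,'pics/c1.png');crop(ims,270,350,70,140,7,'pics/c2.png');crop(ims,170,320,230,330,5,'pics/c3.png')
E
```

```text
table [array([ 0.247 , -0.0542, -0.0024]), array([ 9.058e-01, -1.438e-01,  5.000e-04]), array([ 0.3226,  0.5935, -0.0012])]
short_tile_centre top 0.95 [104. 215.] 1313 [0.474 0.474 0.02 ] [ 0.415  0.414 -0.004] [0.535 0.54  0.025]
short_tile_centre top 0.8 [166. 188.] 1125 [0.537 0.283 0.098] [ 0.487  0.235 -0.003] [0.591 0.366 0.129]
short_tile_centre side 0.67 [211. 368.] 1112 [0.482 0.452 0.019] [0.435 0.416 0.014] [0.533 0.483 0.023]
short_tile_centre side 0.58 [216. 275.] 568 [0.528 0.301 0.12 ] [0.484 0.241 0.036] [0.593 0.336 0.129]
short_tile_centre side 0.37 [310.  99.] 294 [ 0.485 -0.281  0.107] [ 0.46  -0.371  0.069] [ 0.517 -0.261  0.132]
tall_tile_centre top 0.78 [189. 229.] 1620 [0.43  0.217 0.114] [ 0.362  0.157 -0.005] [0.491 0.288 0.159]
tall_tile_centre top 0.66 [165. 316.] 1825 [0.213 0.295 0.02 ] [ 0.137  0.234 -0.002] [0.288 0.36  0.026]
tall_tile_centre top 0.48 [299. 149.] 5182 [ 0.655 -0.054  0.004] [ 0.556 -0.155 -0.003] [0.755 0.047 0.01 ]
tall_tile_centre side 0.62 [279. 256.] 712 [0.421 0.24  0.149] [ 0.371  0.112 -0.003] [0.492 0.277 0.157]
tall_tile_cent
[... 947 characters left out ...]
.133 -0.003] [0.84  0.276 0.06 ]
carton side 0.78 [139. 227.] 1858 [0.761 0.215 0.053] [ 0.71   0.101 -0.002] [0.826 0.264 0.061]
can top 0.78 [270.  94.] 666 [0.774 0.03  0.097] [ 0.756 -0.004 -0.002] [0.839 0.06  0.105]
can side 0.69 [162. 167.] 863 [0.775 0.045 0.074] [0.755 0.002 0.   ] [0.81  0.058 0.103]
coupling top 0.76 [253. 240.] 191 [0.406 0.068 0.038] [0.386 0.049 0.   ] [0.427 0.089 0.044]
coupling top 0.7 [168. 186.] 1207 [0.539 0.282 0.095] [ 0.487  0.232 -0.003] [0.594 0.374 0.129]
coupling top 0.6 [299. 146.] 5211 [ 0.655 -0.055  0.004] [ 0.556 -0.155 -0.003] [0.758 0.047 0.01 ]
coupling side 0.63 [301. 221.] 275 [0.405 0.076 0.028] [ 0.386  0.025 -0.002] [0.427 0.089 0.043]
```

View pics/c1.png

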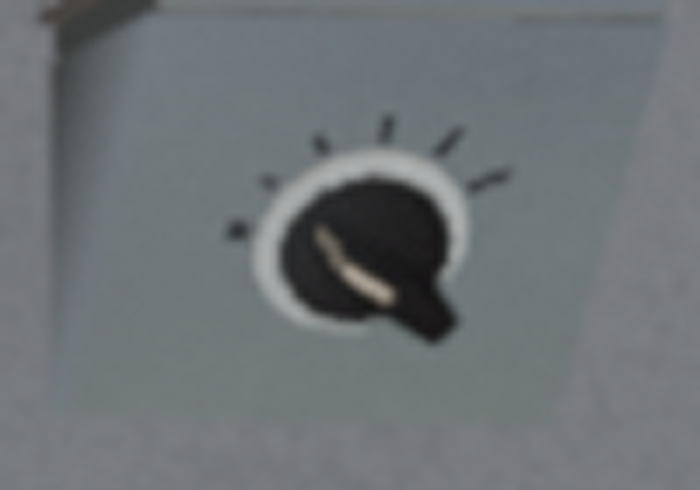

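View pics/c2.png

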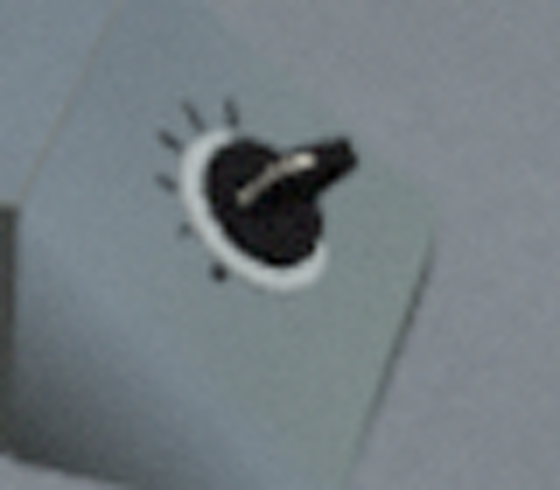

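View pics/c3.png

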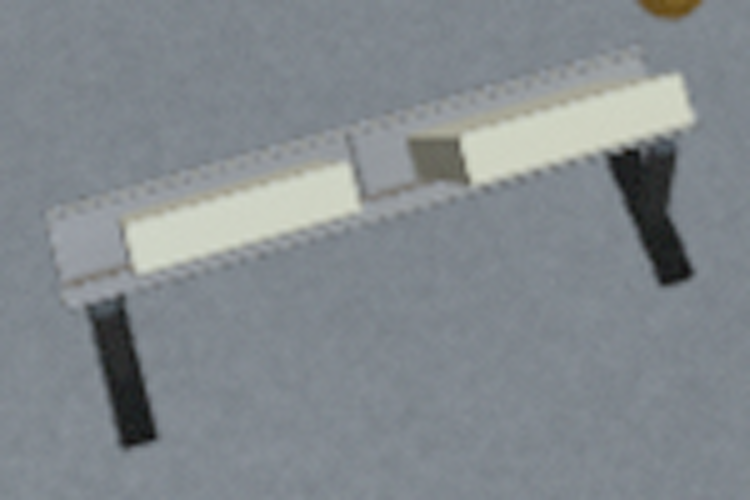

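```bash
cat > m1.py <<'E'
from h import *
im,d=load('top',0);P=cloud('top',d)
ims,ds=load('side',0);Q=cloud('side',ds)
off=np.array([0,0,.0])
def plane(p):
    for _ in range(4):
        c=p.mean(0);w,V=np.linalg.eigh(np.cov((p-c).T));n=V[:,0]; r=(p-c)@n; p=p[abs(r)<.004]
    return c,n*np.sign(n[2]),p
hsv=cv2.cvtColor(im,cv2.COLOR_BGR2HSV)
for lab,f in(("short","short_tile_centre_top_165"),("short","short_tile_centre_top_166"),("tall","tall_tile_centre_top_188"),("tall","tall_tile_centre_top_189")):
    try:m=np.load(f"pics/m_{f}.npy")
    except Exception: continue
    m=cv2.erode(m.astype(np.uint8),np.ones((3,3)))>0
    p=P[m&(hsv[...,2]>180)&(P[...,2]>.04)]
    c,n,p=plane(p)
    print(lab,len(p),'c',c.round(4),'n',n.round(3),'tilt',np.degrees(np.arccos(n[2])).round(1),'yaw',np.degrees(np.arctan2(n[1],n[0])).round(1))
    # face axes
    up=np.array([0,0,1])-n*n[2];up/=np.linalg.norm(up);l=np.cross(up,n)
    a=p@up;b=p@l
    print(' range up',np.percentile(a,[.5,99.5]).round(4),'lat',np.percentile(b,[.5,99.5]).round(4),'up',up.round(3),'l',l.round(3))
    la=np.percentile(a,[.5,99.5]);lb=np.percentile(b,[.5,99.5])
    print(' face centre',(up*la.mean()+l*lb.mean()+n*(c@n)).round(4), 'size',np.diff(la),np.diff(lb))
# stripes
for cam,I,C in(('top',im,P),('side',ims,Q)):
    hs=cv2.cvtColor(I,cv2.COLOR_BGR2GRAY)
    m=(C[...,0]>.57)&(C[...,0]<.74)&(C[...,1]>-.14)&(C[...,1]<.035)&(C[...,2]<.02)&(hs>85)
    n,lb,st,cen=cv2.connectedComponentsWithStats(m.astype(np.uint8))
    for i in range(1,n):
        if st[i,4]>100:
            p=C[lb==i];uv=np.argwhere(lb==i); (cc,s,ang)=cv2.minAreaRect(p[:,:2].astype(np.float32))
            w,V=np.linalg.eigh(np.cov(p[:,:2].T)); print(cam,'stripe',st[i,4],p.mean(0).round(4),np.array(cc).round(4),np.array(s).round(3),'dir',np.degrees(np.arctan2(*V[::-1,1])).round(2))
# blower outlet face direction: top edge
for cam,C in(('top',P),('side',Q)):
    m=(C[...,2]>.13)&(C[...,2]<.15)&(C[...,1]<-.17)&(C[...,1]>-.4)&(C[...,0]>.5)
    p=C[m]; print(cam,'blower top rect',[np.round(x,4) for x in cv2.minAreaRect(p[:,:2].astype(np.float32))], np.median(p[:,2]))
E
python3 m1.py
```

```text
short 190 c [0.5238 0.3018 0.1234] n [-0.319  0.45   0.834] tilt 33.5 yaw 125.3
 range up [0.1056 0.1237] lat [-0.6431 -0.5606] up [ 0.482 -0.68   0.552] l [-0.816 -0.578  0.   ]
 face centre [0.5234 0.3023 0.1229] size [0.0181073] [0.08256685]
tall 133 c [0.4117 0.2396 0.1657] n [-0.57   0.796  0.204] tilt 78.2 yaw 125.6
 range up [0.1528 1.004 ] lat [-0.5172 -0.3893] up [ 0.119 -0.166  0.979] l [-0.813 -0.582  0.   ]
 face centre [0.443  0.1598 0.5641] size [0.85115359] [0.12793424]
top stripe 378 [ 0.6555 -0.0102  0.004 ] [ 0.6556 -0.0101] [0.022 0.129] dir 178.4
top stripe 380 [ 0.6544 -0.0996  0.004 ] [ 0.654  -0.0999] [0.022 0.131] dir 179.01
side stripe 269 [ 0.6526 -0.0996  0.0035] [ 0.6533 -0.0998] [0.024 0.13 ] dir 179.01
side stripe 306 [ 0.6537 -0.0097  0.0035] [ 0.6549 -0.0096] [0.024 0.132] dir 178.69
top blower top rect [array([ 0.6702, -0.2942]), array([0.1713, 0.2394]), np.float64(89.0186)] 0.13976921853340923
side blower top rect [array([ 0.6687, -0.2937]), array([0.1756, 0.2366]), np.float64(89.0572)] 0.1391526058332656
```

```bash
cat > m2.py <<'E'
from h import *
from scipy.optimize import least_squares
im,d=load('top',0);P=cloud('top',d)
ims,ds=load('side',0);Q=cloud('side',ds)
az=np.radians(125.4)
def frame(az,t):
    h=np.array([np.cos(az),np.sin(az),0]);e=np.array([0,0,1.])
    z=np.sin(t)*h+np.cos(t)*e; x=-np.cos(t)*h+np.sin(t)*e
    return x,np.cross(z,x),z
def mask(I,C,box):
    b,g,r=[I[...,i].astype(int) for i in range(3)]
    m=(r-b>15)&(C[...,2]>.03)&(C[...,0]>box[0])&(C[...,0]<box[1])&(C[...,1]>.12)&(C[...,1]<.38)
    return m
for lab,box in(("both",(.35,.65)),):
  for cam,I,C in(('top',im,P),('side',ims,Q)):
    m=mask(I,C,box);n,lb,st,cen=cv2.connectedComponentsWithStats(m.astype(np.uint8))
    for i in range(1,n):
      if st[i,4]<150: continue
      p=C[lb==i]
      x,y,z=frame(az,np.radians(32))
      q=np.c_[p@x,p@y,p@z]
      print(cam,st[i],'x hist',np.percentile(q[:,0],[1,10,50,90,99]).round(4),'y',np.percentile(q[:,1],[1,50,99]).round(4),'z',np.percentile(q[:,2],[1,50,99]).round(4))
      f=p[(q[:,2]<q[:,2].max()-.02)&(abs(q[:,0]-np.median(q[:,0]))<.006)]
      if cam=='top' and len(f)>100:
        c=f.mean(0);w,V=np.linalg.eigh(np.cov((f-c).T));nn=V[:,0]*np.sign(V[2,0]);print('  face n',nn.round(3),'tilt',np.degrees(np.arcsin(nn[2])),'az',np.degrees(np.arctan2(nn[1],nn[0])),len(f))
      tp=p[(q[:,2]>q[:,2].max()-.006)]
      print('  rect of top edge',[np.round(v,3) for v in cv2.minAreaRect(tp[:,:2].astype(np.float32))])
E
python3 m2.py
```

```text
top [ 143  165   77   93 2880] x hist [0.1003 0.1067 0.1214 0.1232 0.1246] y [0.4197 0.5102 0.6636] z [-0.0245  0.0423  0.1096]
  face n [ 0.499 -0.684  0.532] tilt 32.14354350926071 az -53.85405332170309 2108
  rect of top edge [array([0.411, 0.243]), array([0.087, 0.018]), np.float64(35.975)]
```

```bash
cat > m3.py <<'E'
from m2 import *
print('----')
az=np.radians(126.);x,y,z=frame(az,np.radians(32))
for cam,I,C in(('top',im,P),('side',ims,Q)):
    m=mask(I,C,(.35,.65)); p=C[m];q=np.c_[p@x,p@y,p@z]
    h,e=np.histogram(q[:,1],np.arange(.38,.7,.005)); print(cam,h)
    for lo,hi,H in((.38,.525,.135),(.535,.68,.1)):
        s=q[(q[:,1]>lo)&(q[:,1]<hi)]
        # outlier-trim y
        fx=np.percentile(s[:,0],[50,90]);yy=np.percentile(s[:,1],[2,98]);zt=np.percentile(s[:,2],[99])
        print(lo,len(s),'face x',fx.round(4),'y',yy.round(4),yy.mean().round(4),np.diff(yy).round(4),'ztop',zt.round(4))
        top=s[s[:,2]>zt-.004];print('  topedge x',np.percentile(top[:,0],[3,97]).round(4),'y',np.percentile(top[:,1],[3,97]).round(4))
E
python3 m3.py | sed -n '/----/,$p'
```

```text
----
top [ 0  0  0  0  0  4 17 17 19 20 91 89 86 91 87 88 83 90 87 89 89 86 83 88
 87 86 85 82  8 11 11  9 10 15 13 52 82 60 66 63 63 63 63 62 63 63 64 60
 63 59 62 65 61 39  3  8 14 12 13  0  0  0  0]
0.38 1652 face x [0.1263 0.1278] y [0.4189 0.518 ] 0.4685 [0.0991] ztop [0.1074]
  topedge x [0.1091 0.1276] y [0.4344 0.5166]
0.535 1270 face x [0.126  0.1277] y [0.5474 0.6645] 0.6059 [0.1171] ztop [0.0726]
  topedge x [0.109  0.1273] y [0.5615 0.6438]
side [0 0 0 0 0 0 0 0 0 0 0 0 0 0 5 2 2 4 1 3 5 3 2 6 3 1 5 3 2 0 0 0 0 0 0 0 0
 0 1 2 0 2 3 1 1 2 3 1 1 2 1 1 2 0 0 0 0 0 0 0 0 0 0]
0.38 47 face x [0.1263 0.1264] y [0.4521 0.5201] 0.4861 [0.0681] ztop [0.1042]
  topedge x [0.1263 0.1263] y [0.484  0.4973]
0.535 23 face x [0.1264 0.1264] y [0.5735 0.6424] 0.6079 [0.0689] ztop [0.0692]
  topedge x [0.1264 0.1264] y [0.613  0.6332]
```

```bash
cat > m4.py <<'E'
from h import *
im,d=load('top',0);P=cloud('top',d)
ims,ds=load('side',0);Q=cloud('side',ds)
yaw=np.radians(-1.0)
Rz=R.from_euler('z',yaw).as_matrix()
s,c=np.sin(np.radians(35)),np.cos(np.radians(35))
n=Rz@[-s,0,c]; upd=Rz@[c,0,s]; left=Rz@[0,1,0]
for cam,I,C in(('top',im,P),('side',ims,Q)):
    B=(C[...,0]>.44)&(C[...,0]<.545)&(C[...,1]<-.215)&(C[...,1]>-.37)&(C[...,2]>.04)
    p=C[B]; q=np.c_[p@upd,p@left,p@n]
    med=np.median(q[:,2]); pl=p[abs(q[:,2]-med)<.003]; cc=pl.mean(0);w,V=np.linalg.eigh(np.cov((pl-cc).T));nn=V[:,0]*np.sign(V[2,0])
    print(cam,'panel offset',med.round(4),'n fit',nn.round(3),n.round(3))
    hgt=q[:,2]-med
    fl=q[(hgt>.007)&(hgt<.015)]; tp=q[(hgt>.033)]
    print(' flange n',len(fl),[np.round(v,4) for v in cv2.minEnclosingCircle(fl[:,:2].astype(np.float32))], 'top',len(tp),[np.round(v,4) for v in cv2.minAreaRect(tp[:,:2].astype(np.float32))],'h',np.percentile(hgt,99.5).round(4))
    v,u=np.where(B); bright=I[v,u].min(1).astype(int)
    t=(hgt>.033)&(bright>110); print(' white pts on top',q[t][:,:2].round(4).tolist(), np.median(tp[:,:2],0).round(4))
    for dd in(0,.5,1.):
        pass
E
python3 m4.py
```

```text
top panel offset -0.2145 n fit [-0.574  0.011  0.819] [-0.573  0.01   0.819]
 flange n 255 [array([ 0.4655, -0.2811]), np.float64(0.0298)] top 124 [array([ 0.4644, -0.2817]), array([0.0513, 0.0144]), np.float64(56.1911)] h 0.0416
 white pts on top [[0.4752, -0.264], [0.4761, -0.2657], [0.4717, -0.2652], [0.4732, -0.2664], [0.4737, -0.2683], [0.4712, -0.2688], [0.4705, -0.2716], [0.4698, -0.2745], [0.4664, -0.2731], [0.4677, -0.2746], [0.4671, -0.2774], [0.4647, -0.2777], [0.4642, -0.2804]] [ 0.4663 -0.2803]
side panel offset -0.214 n fit [-0.575  0.011  0.818] [-0.573  0.01   0.819]
 flange n 146 [array([ 0.4617, -0.2828]), np.float64(0.0303)] top 73 [array([ 0.4621, -0.2824]), array([0.0552, 0.0139]), np.float64(56.842)] h 0.0416
 white pts on top [[0.4692, -0.2729], [0.4666, -0.2755], [0.463, -0.2813], [0.4705, -0.2675], [0.4672, -0.2722], [0.4652, -0.2729]] [ 0.4643 -0.2775]
```

```bash
cat > g.py <<'E'
from h import *
def lean(t,az=126.):
    a=np.radians(az);t=np.radians(t);h=np.array([np.cos(a),np.sin(a),0]);e=np.array([0,0,1.])
    z=np.sin(t)*h+np.cos(t)*e; x=-np.cos(t)*h+np.sin(t)*e
    return np.c_[x,np.cross(z,x),z]
T=lean(32)
short_c=T@[.1166,.603,-.0277+.05]; tall_c=T@[.1166,.475,-.0277+.0675]
def tool_from(x_tile,z_tile,sgn):
    tz=-z_tile; ty=sgn*x_tile; return np.c_[np.cross(ty,tz),ty,tz]
def grasp_tcp(c,H,below,Tm,back=0.,sgn=1):
    """TCP so grasp pt is `below` under the top edge, retreated by back"""
    Rt=tool_from(Tm[:,0],Tm[:,2],sgn)
    gp=c+Tm[:,2]*(H/2-below+back)
    return gp+Rt[:,2]*.005,Rt
def rel(p,Rt,show=True):
    o=sensors.observe();R0=R.from_rotvec(o['ee_rot']).as_matrix()
    t=R0.T@(p-o['position'])*100; w=np.degrees(R.from_matrix(R0.T@Rt).as_rotvec())
    print(dict(zip(('tx','ty','tz','wx','wy','wz'),np.r_[t,w].round(2))),'dist cm',np.linalg.norm(t).round(1),'ang',np.linalg.norm(w).round(1))
def st():
    o=sensors.observe();print('t',round(o['clock'],2),'p',o['position'].round(4),'F',o['force'].round(1),'w',round(o['width'],3),'j',o['joints'].round(2))
    print(R.from_rotvec(o['ee_rot']).as_matrix().round(3))
my=np.radians(-1.);MX=np.array([np.cos(my),np.sin(my),0]);MY=np.array([-np.sin(my),np.cos(my),0]);Z=np.array([0,0,1.])
near=np.array([.6537,-.0998,.004]);far=np.array([.6550,-.0100,.004])
Mt=np.c_[-MY,MX,Z]
E
python3 - <<'E'
from g import *
print(short_c.round(4),tall_c.round(4)); st()
for s in(1,-1):
    for b in(.08,0):
        p,Rt=grasp_tcp(short_c,.1,.018,T,b,s);print(s,b,p.round(3));rel(p,Rt)
E
```

```text
[0.539  0.284  0.0807] [0.43   0.2163 0.0955]
t 0.9 p [0.2218 0.5843 0.2408] F [-0.3 -0.3  0.3] w 1.001 j [-1.31  0.43  0.02  1.57 -0.01  1.13 -0.08]
[[-0.935  0.355  0.   ]
 [ 0.355  0.935  0.   ]
 [ 0.     0.    -1.   ]]
1 0.08 [0.506 0.33  0.171]
{'tx': np.float64(-35.57), 'ty': np.float64(-13.71), 'tz': np.float64(6.93), 'wx': np.float64(-18.51), 'wy': np.float64(-34.24), 'wz': np.float64(119.41)} dist cm 38.7 ang 125.6
1 0 [0.531 0.296 0.104]
{'tx': np.float64(-39.12), 'ty': np.float64(-16.04), 'tz': np.float64(13.71), 'wx': np.float64(-18.51), 'wy': np.float64(-34.24), 'wz': np.float64(119.41)} dist cm 44.4 ang 125.6
-1 0.08 [0.506 0.33  0.171]
{'tx': np.float64(-35.57), 'ty': np.float64(-13.71), 'tz': np.float64(6.93), 'wx': np.float64(29.31), 'wy': np.float64(-15.84), 'wz': np.float64(-55.26)} dist cm 38.7 ang 64.5
-1 0 [0.531 0.296 0.104]
{'tx': np.float64(-39.12), 'ty': np.float64(-16.04), 'tz': np.float64(13.71), 'wx': np.float64(29.31), 'wy': np.float64(-15.84), 'wz': np.float64(-55.26)} dist cm 44.4 ang 64.5
```

```bash
python3 -m handwheel '[{"tx":-10,"ty":-4,"tz":2,"wx":7,"wy":-4,"wz":-13.5,"claw":0.65},{"tx":-18,"ty":-7,"tz":3,"wx":14,"wy":-8,"wz":-27,"claw":0.65},{"tx":-26,"ty":-10,"tz":4.5,"wx":22,"wy":-12,"wz":-41,"claw":0.65},{"tx":-35.6,"ty":-13.7,"tz":6.9,"wx":29.31,"wy":-15.84,"wz":-55.26,"claw":0.65},{"tx":-35.6,"ty":-13.7,"tz":6.9,"wx":29.31,"wy":-15.84,"wz":-55.26,"claw":0.65},{"tx":-35.6,"ty":-13.7,"tz":6.9,"wx":29.31,"wy":-15.84,"wz":-55.26,"claw":0.65},{"tx":-35.6,"ty":-13.7,"tz":6.9,"wx":29.31,"wy":-15.84,"wz":-55.26,"claw":0.65},{"tx":-35.6,"ty":-13.7,"tz":6.9,"wx":29.31,"wy":-15.84,"wz":-55.26,"claw":0.65},{"tx":-35.6,"ty":-13.7,"tz":6.9,"wx":29.31,"wy":-15.84,"wz":-55.26,"claw":0.65},{"tx":-35.6,"ty":-13.7,"tz":6.9,"wx":29.31,"wy":-15.84,"wz":-55.26,"claw":0.65},{"tx":-35.6,"ty":-13.7,"tz":6.9,"wx":29.31,"wy":-15.84,"wz":-55.26,"claw":0.65},{"tx":-35.6,"ty":-13.7,"tz":6.9,"wx":29.31,"wy":-15.84,"wz":-55.26,"claw":0.65}]' 40
python3 - <<'E'
from g import *
st()
for b in(.08,.03,0):
        p,Rt=grasp_tcp(short_c,.1,.018,T,b,-1);rel(p,Rt)
E
```

```text
clock: 1.9
position: [0.506, 0.3297, 0.1717]
ee_rot: [-0.882, 2.728, -0.781]
force: [-1.0, 1.0, 0.2]
width: 0.647
t 1.9 p [0.506  0.3297 0.1717] F [-1.   1.   0.2] w 0.647 j [-1.    0.55  0.04  1.71  0.56  1.14  0.93]
[[-0.811 -0.497  0.31 ]
 [-0.586  0.688 -0.429]
 [-0.001 -0.529 -0.849]]
{'tx': np.float64(0.02), 'ty': np.float64(0.04), 'tz': np.float64(0.0), 'wx': np.float64(0.06), 'wy': np.float64(-0.06), 'wz': np.float64(-0.14)} dist cm 0.0 ang 0.2
{'tx': np.float64(0.01), 'ty': np.float64(0.03), 'tz': np.float64(5.0), 'wx': np.float64(0.06), 'wy': np.float64(-0.06), 'wz': np.float64(-0.14)} dist cm 5.0 ang 0.2
{'tx': np.float64(0.01), 'ty': np.float64(0.03), 'tz': np.float64(8.0), 'wx': np.float64(0.06), 'wy': np.float64(-0.06), 'wz': np.float64(-0.14)} dist cm 8.0 ang 0.2
```

```bash
python3 -m handwheel '[{"tz":2.5,"claw":0.65},{"tz":5,"claw":0.65},{"tz":7,"claw":0.65},{"tz":8,"claw":0.65},{"tz":8,"claw":0.65}]'
python3 - <<'E'
from g import *
st()
for n in('side','top'):
    im,d=snap(n,1)
    x,y=[int(v) for v in proj(n,short_c)[0]]
    cv2.imwrite(f"pics/{n}1c.png",cv2.resize(im[max(0,y-70):y+70,max(0,x-80):x+80],None,fx=4,fy=4,interpolation=cv2.INTER_CUBIC))
E
```

```text
t 1.9 p [0.506  0.3297 0.1717] F [-1.   1.   0.2] w 0.647 j [-1.    0.55  0.04  1.71  0.56  1.14  0.93]
[[-0.811 -0.497  0.31 ]
 [-0.586  0.688 -0.429]
 [-0.001 -0.529 -0.849]]invalid input
```

View pics/side1c.png

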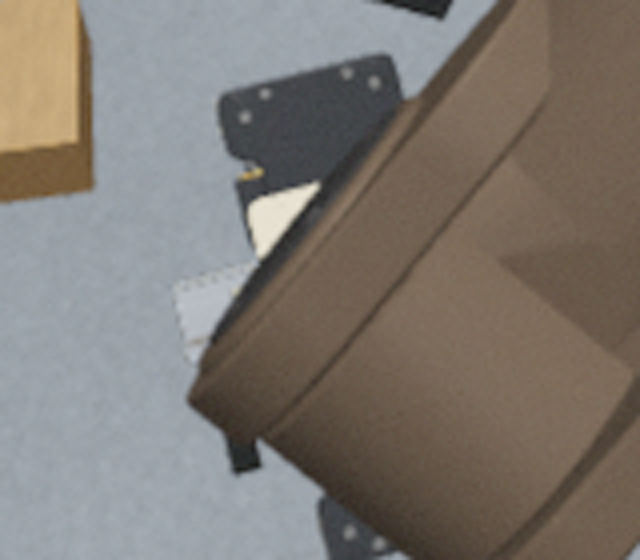

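View pics/top1c.png

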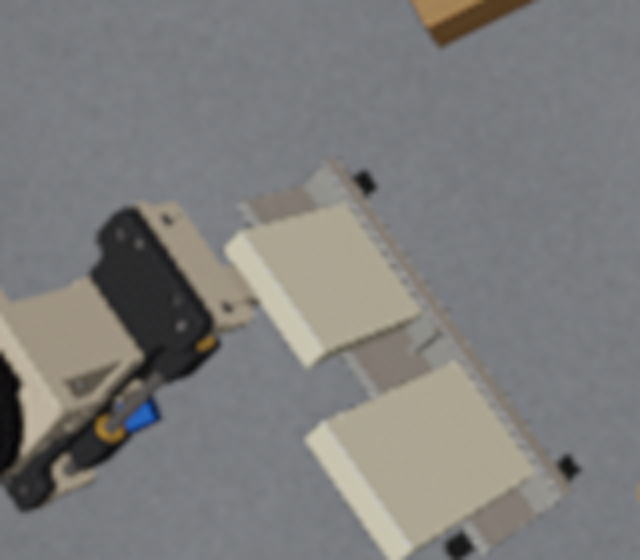

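The move was refused and the arm is still at standoff. The top view shows the gripper lined up behind and above the short tile. I'll retry with all the keys.

```bash
python3 -m handwheel '[{"tx":0,"ty":0,"tz":2.5,"wx":0,"wy":0,"wz":0,"claw":0.65},{"tx":0,"ty":0,"tz":5,"wx":0,"wy":0,"wz":0,"claw":0.65},{"tx":0,"ty":0,"tz":7,"wx":0,"wy":0,"wz":0,"claw":0.65},{"tx":0,"ty":0,"tz":8,"wx":0,"wy":0,"wz":0,"claw":0.65},{"tx":0,"ty":0,"tz":8,"wx":0,"wy":0,"wz":0,"claw":0.65}]' 40
python3 - <<'E'
from g import *
st()
im,d=snap('top',2)
x,y=[int(v) for v in proj('top',short_c)[0]]
cv2.imwrite("pics/top2c.png",cv2.resize(im[max(0,y-70):y+70,max(0,x-80):x+80],None,fx=4,fy=4,interpolation=cv2.INTER_CUBIC))
E
```

```text
clock: 2.42
position: [0.5304, 0.2949, 0.1027]
ee_rot: [-0.886, 2.728, -0.784]
force: [0.1, -0.5, -1.2]
width: 0.651
t 2.42 p [0.5304 0.2949 0.1027] F [ 0.1 -0.5 -1.2] w 0.651 j [-0.95  0.63  0.07  1.79  0.61  0.98  0.89]
[[-0.809 -0.499  0.31 ]
 [-0.587  0.686 -0.43 ]
 [ 0.002 -0.53  -0.848]]
```

View pics/top2c.png

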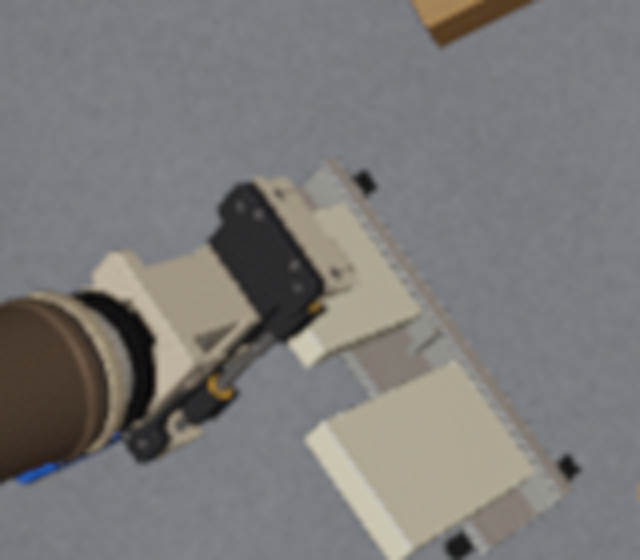

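```bash
python3 -m handwheel '[{"tx":0,"ty":0,"tz":0,"wx":0,"wy":0,"wz":0,"claw":0},{"tx":0,"ty":0,"tz":0,"wx":0,"wy":0,"wz":0,"claw":0},{"tx":0,"ty":0,"tz":0,"wx":0,"wy":0,"wz":0,"claw":0},{"tx":0,"ty":0,"tz":0,"wx":0,"wy":0,"wz":0,"claw":0},{"tx":0,"ty":0,"tz":0,"wx":0,"wy":0,"wz":0,"claw":0},{"tx":0,"ty":0,"tz":0,"wx":0,"wy":0,"wz":0,"claw":0},{"tx":0,"ty":0,"tz":0,"wx":0,"wy":0,"wz":0,"claw":0}]' 40
python3 -c "
from g import *
st()
# placement upright above near stripe
for up in (.12,.03,.0):
  c=near+Z*(.05+up); p,Rt=grasp_tcp(c,.1,.018,Mt,0,-1); print(up,p.round(3)); rel(p,Rt)
"
```

```text
clock: 3.05
position: [0.5309, 0.2958, 0.104]
ee_rot: [-0.886, 2.726, -0.781]
force: [-0.8, 0.3, 2.3]
width: 0.219
t 3.05 p [0.5309 0.2958 0.104 ] F [-0.8  0.3  2.3] w 0.219 j [-0.95  0.62  0.07  1.79  0.61  0.98  0.89]
[[-0.809 -0.499  0.312]
 [-0.588  0.686 -0.428]
 [-0.    -0.53  -0.848]]
0.12 [ 0.654 -0.1    0.201]
{'tx': np.float64(13.32), 'ty': np.float64(-38.41), 'tz': np.float64(12.54), 'wx': np.float64(-30.85), 'wy': np.float64(10.34), 'wz': np.float64(36.02)} dist cm 42.5 ang 48.5
0.03 [ 0.654 -0.1    0.111]
{'tx': np.float64(13.32), 'ty': np.float64(-33.64), 'tz': np.float64(20.18), 'wx': np.float64(-30.85), 'wy': np.float64(10.34), 'wz': np.float64(36.02)} dist cm 41.4 ang 48.5
0.0 [ 0.654 -0.1    0.081]
{'tx': np.float64(13.32), 'ty': np.float64(-32.05), 'tz': np.float64(22.72), 'wx': np.float64(-30.85), 'wy': np.float64(10.34), 'wz': np.float64(36.02)} dist cm 41.5 ang 48.5
```

```bash
python3 -m handwheel '[{"tx":0,"ty":0,"tz":-1,"wx":0,"wy":0,"wz":0,"claw":0},{"tx":0,"ty":-0.2,"tz":-3,"wx":0,"wy":0,"wz":0,"claw":0},{"tx":0,"ty":-0.6,"tz":-6,"wx":0,"wy":0,"wz":0,"claw":0},{"tx":0,"ty":-1.2,"tz":-9.5,"wx":0,"wy":0,"wz":0,"claw":0},{"tx":0,"ty":-3,"tz":-12.5,"wx":0,"wy":0,"wz":0,"claw":0},{"tx":0,"ty":-4,"tz":-15,"wx":0,"wy":0,"wz":0,"claw":0},{"tx":0,"ty":-4,"tz":-15,"wx":0,"wy":0,"wz":0,"claw":0}]' 40
python3 -c "
from g import *
st()
for up in (.12,.03,.0):
  c=near+Z*(.05+up); p,Rt=grasp_tcp(c,.1,.018,Mt,0,-1); print(up,p.round(3)); rel(p,Rt)
"
```

```text
clock: 3.63
position: [0.5047, 0.3353, 0.2582]
ee_rot: [-0.883, 2.722, -0.772]
force: [1.0, 0.5, -3.7]
width: 0.214
t 3.63 p [0.5047 0.3353 0.2582] F [ 1.   0.5 -3.7] w 0.214 j [-1.    0.46  0.04  1.62  0.53  1.29  1.02]
[[-0.808 -0.497  0.316]
 [-0.589  0.689 -0.422]
 [-0.008 -0.527 -0.85 ]]
0.12 [ 0.654 -0.1    0.201]
{'tx': np.float64(13.63), 'ty': np.float64(-34.38), 'tz': np.float64(27.93), 'wx': np.float64(-30.54), 'wy': np.float64(10.72), 'wz': np.float64(35.98)} dist cm 46.3 ang 48.4
0.03 [ 0.654 -0.1    0.111]
{'tx': np.float64(13.7), 'ty': np.float64(-29.64), 'tz': np.float64(35.58), 'wx': np.float64(-30.54), 'wy': np.float64(10.72), 'wz': np.float64(35.98)} dist cm 48.3 ang 48.4
0.0 [ 0.654 -0.1    0.081]
{'tx': np.float64(13.73), 'ty': np.float64(-28.06), 'tz': np.float64(38.13), 'wx': np.float64(-30.54), 'wy': np.float64(10.72), 'wz': np.float64(35.98)} dist cm 49.3 ang 48.4
```

```bash
python3 -m handwheel '[{"tx":1,"ty":-2.5,"tz":2,"wx":-2.2,"wy":0.8,"wz":2.6,"claw":0},{"tx":2.4,"ty":-6,"tz":4.8,"wx":-5.2,"wy":1.8,"wz":6.1,"claw":0},{"tx":3.9,"ty":-9.8,"tz":8,"wx":-8.7,"wy":3.1,"wz":10.3,"claw":0},{"tx":5.4,"ty":-13.7,"tz":11.1,"wx":-12.2,"wy":4.3,"wz":14.4,"claw":0},{"tx":7,"ty":-17.6,"tz":14.3,"wx":-15.6,"wy":5.5,"wz":18.4,"claw":0},{"tx":8.5,"ty":-21.4,"tz":17.4,"wx":-19,"wy":6.7,"wz":22.4,"claw":0},{"tx":10,"ty":-25.3,"tz":20.5,"wx":-22.4,"wy":7.9,"wz":26.4,"claw":0},{"tx":11.5,"ty":-29.2,"tz":23.7,"wx":-25.9,"wy":9.1,"wz":30.5,"claw":0},{"tx":12.8,"ty":-32.3,"tz":26.2,"wx":-28.7,"wy":10.1,"wz":33.8,"claw":0},{"tx":13.63,"ty":-34.38,"tz":27.93,"wx":-30.54,"wy":10.72,"wz":35.98,"claw":0},{"tx":13.63,"ty":-34.38,"tz":27.93,"wx":-30.54,"wy":10.72,"wz":35.98,"claw":0},{"tx":13.63,"ty":-34.38,"tz":27.93,"wx":-30.54,"wy":10.72,"wz":35.98,"claw":0}]' 40
cat > m5.py <<'E'
from g import *
import sys
k=sys.argv[1]; base=near if sys.argv[2]=='n' else far; H=.1 if sys.argv[2]=='n' else .135
st()
ci,cd=snap('top',k);si,sd=snap('side',k)
o=sensors.observe()
for n,I,D in(('top',ci,cd),('side',si,sd)):
    C=cloud(n,D);b,g,r=[I[...,i].astype(int) for i in range(3)]
    L=(C-o['position'])
    m=(D>0)&(abs(L[...,0])<.07)&(abs(L[...,1])<.05)&(L[...,2]<.03)&(L[...,2]>-H)&(r-b>12)&(r>120)
    print(n,'n',m.sum())
    if m.sum()>20:
        p=C[m];mx=(p-base)@MX;myy=(p-base)@MY
        print(' mx',np.percentile(mx,[1,50,99]).round(4),'my',np.percentile(myy,[1,50,99]).round(4),'z',np.percentile(p[:,2],[1,99]).round(4))
        a=cv2.minAreaRect(p[:,:2].astype(np.float32));print(' rect',[np.round(v,4) for v in a])
    u,v=[int(x) for x in proj(n,base+Z*.1)[0]]
    cv2.imwrite(f"pics/{n}{k}c.png",cv2.resize(I[max(0,v-70):v+70,max(0,u-80):u+80],None,fx=4,fy=4,interpolation=cv2.INTER_CUBIC))
E
python3 m5.py 3 n; python3 -c "
from g import *
for up in (.12,.03,.0):
  c=near+Z*(.05+up); p,Rt=grasp_tcp(c,.1,.018,Mt,0,-1); rel(p,Rt)
"
```

```text
clock: 4.63
position: [0.6515, -0.1133, 0.1959]
ee_rot: [-0.045, -3.134, 0.019]
force: [0.3, -2.3, -3.2]
width: 0.211
t 4.63 p [ 0.6515 -0.1133  0.1959] F [ 0.3 -2.3 -3.2] w 0.211 j [-0.02  0.53  0.16  1.54 -0.08  1.09  1.7 ]
[[-1.     0.029 -0.007]
 [ 0.029  1.    -0.012]
 [ 0.007 -0.012 -1.   ]]
top n 20
side n 7
{'tx': np.float64(-0.21), 'ty': np.float64(0.92), 'tz': np.float64(-0.52), 'wx': np.float64(-0.57), 'wy': np.float64(-0.43), 'wz': np.float64(-0.49)} dist cm 1.1 ang 0.9
{'tx': np.float64(-0.28), 'ty': np.float64(1.01), 'tz': np.float64(8.48), 'wx': np.float64(-0.57), 'wy': np.float64(-0.43), 'wz': np.float64(-0.49)} dist cm 8.5 ang 0.9
{'tx': np.float64(-0.3), 'ty': np.float64(1.04), 'tz': np.float64(11.48), 'wx': np.float64(-0.57), 'wy': np.float64(-0.43), 'wz': np.float64(-0.49)} dist cm 11.5 ang 0.9
```

View pics/top3c.png

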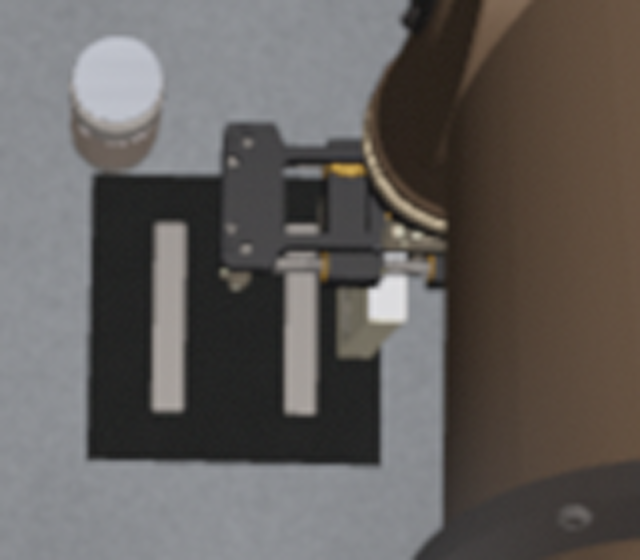

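View pics/side3c.png

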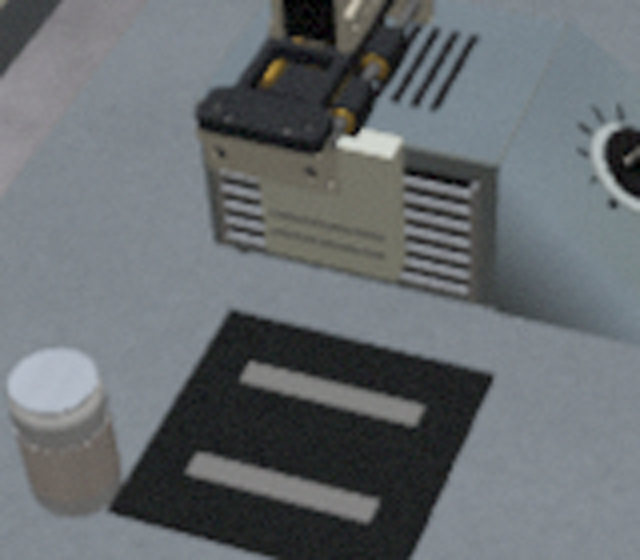

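Run:
```python
from g import *
im,d=load('side',3);C=cloud('side',d);u,v=[int(x) for x in proj('side',near+Z*.1)[0]]
x0,y0=max(0,u-80),max(0,v-70)
f=lambda a,b:C[y0+b//4,x0+a//4].round(4)
for a,b in((370,148),(395,150),(345,142),(395,170),(395,270),(280,235),(280,255),(380,265),(268,220),(270,185)): print((a,b),f(a,b),im[y0+b//4,x0+a//4])
o=sensors.observe();print(o['position'],o['clock'])
row=C[y0+50:y0+66, x0+60:x0+105]
p=row.reshape(-1,3); p=p[(abs(p[:,1]+.113+ -.01*0)<.03)]
print(np.percentile(p,[1,50,99],axis=0).round(4))
I=im[y0+50:y0+66,x0+60:x0+105].astype(int).reshape(-1,3)
for r in (54,58,62):
    print([(c,tuple(C[y0+r,x0+c].round(3))) for c in range(60,106,3)])
```

```text
(370, 148) [ 0.6188 -0.1014  0.2186] [203 211 206]
(395, 150) [ 0.6056 -0.1064  0.218 ] [190 198 194]
(345, 142) [ 0.6362 -0.1074  0.2158] [207 214 208]
(395, 170) [ 0.6056 -0.1055  0.2039] [ 99 112 113]
(395, 270) [ 0.6065 -0.1037  0.1259] [103 113 113]
(280, 235) [ 0.6824 -0.1061  0.1334] [84 90 91]
(280, 255) [ 0.7335 -0.2148  0.0113] [87 97 97]
(380, 265) [ 0.6143 -0.1032  0.1275] [100 112 112]
(268, 220) [ 0.6903 -0.1066  0.1408] [103 116 116]
(270, 185) [ 0.6877 -0.106   0.1709] [101 111 111]
[ 0.65129857 -0.10897559  0.19589142] 4.7333
[[ 0.6057 -0.1188  0.1181]
 [ 0.6443 -0.1049  0.1464]
 [ 0.6946 -0.101   0.1783]]
[(60, (np.float64(0.761), np.float64(-0.211), np.float64(0.042))), (63, (np.float64(0.751), np.float64(-0.211), np.float64(0.044))), (66, (np.float64(0.692), np.float64(-0.105), np.float64(0.145))), (69, (np.float64(0.684), np.float64(-0.106), np.float64(0.146))), (72, (np.float64(0.675), np.float64(-0.105), np.float64(0.149))), (75, (np.float64(0.668), np.float64(-0.106), np.float64(0.151))), (78, (np.float64(0.659), np.float64(-0.105), np.float64(0.154))), (81, (
[... 1996 characters left out ...]
np.float64(-0.105), np.float64(0.124))), (78, (np.float64(0.662), np.float64(-0.108), np.float64(0.124))), (81, (np.float64(0.653), np.float64(-0.106), np.float64(0.128))), (84, (np.float64(0.644), np.float64(-0.105), np.float64(0.131))), (87, (np.float64(0.637), np.float64(-0.107), np.float64(0.132))), (90, (np.float64(0.628), np.float64(-0.104), np.float64(0.136))), (93, (np.float64(0.62), np.float64(-0.105), np.float64(0.138))), (96, (np.float64(0.612), np.float64(-0.104), np.float64(0.141))), (99, (np.float64(0.605), np.float64(-0.109), np.float64(0.138))), (102, (np.float64(0.631), np.float64(-0.205), np.float64(0.051))), (105, (np.float64(0.62), np.float64(-0.201), np.float64(0.058)))]
```

```bash
python3 -m handwheel '[{"tx":0,"ty":0,"tz":2,"wx":0,"wy":0,"wz":0,"claw":0},{"tx":0,"ty":0,"tz":5,"wx":0,"wy":0,"wz":0,"claw":0},{"tx":0,"ty":0,"tz":8,"wx":0,"wy":0,"wz":0,"claw":0},{"tx":0,"ty":0,"tz":10,"wx":0,"wy":0,"wz":0,"claw":0},{"tx":0,"ty":0,"tz":10.5,"wx":0,"wy":0,"wz":0,"claw":0},{"tx":0,"ty":0,"tz":10.5,"wx":0,"wy":0,"wz":0,"claw":0},{"tx":0,"ty":0,"tz":10.5,"wx":0,"wy":0,"wz":0,"claw":0}]' 40
python3 m5.py 4 n;python3 -c "
from g import *
for up in (.015,.0):
  c=near+Z*(.05+up); p,Rt=grasp_tcp(c,.1,.018,Mt,0,-1); rel(p,Rt)
"
```

```text
clock: 5.32
position: [0.6521, -0.1033, 0.0933]
ee_rot: [-0.028, -3.137, 0.011]
force: [0.4, 0.7, -3.1]
width: 0.215
t 5.32 p [ 0.6521 -0.1033  0.0933] F [ 0.4  0.7 -3.1] w 0.215 j [-0.02  0.63  0.14  1.64 -0.1   0.88  1.71]
[[-1.     0.018 -0.004]
 [ 0.018  1.    -0.007]
 [ 0.004 -0.007 -1.   ]]
top n 44
 mx [-0.0462 -0.0455 -0.0176] my [-0.0103 -0.0023  0.0068] z [0.019  0.1075]
 rect [array([ 0.6193, -0.0953]), array([0.0334, 0.0141]), np.float64(29.7024)]
side n 5
{'tx': np.float64(-0.07), 'ty': np.float64(0.4), 'tz': np.float64(-0.16), 'wx': np.float64(-0.42), 'wy': np.float64(-0.1), 'wz': np.float64(-0.05)} dist cm 0.4 ang 0.4
{'tx': np.float64(-0.07), 'ty': np.float64(0.41), 'tz': np.float64(1.34), 'wx': np.float64(-0.42), 'wy': np.float64(-0.1), 'wz': np.float64(-0.05)} dist cm 1.4 ang 0.4
```

View pics/side4c.png

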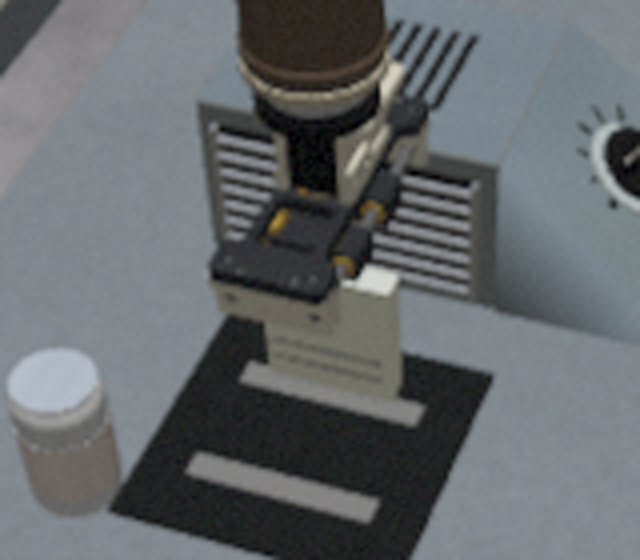

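View pics/top4c.png

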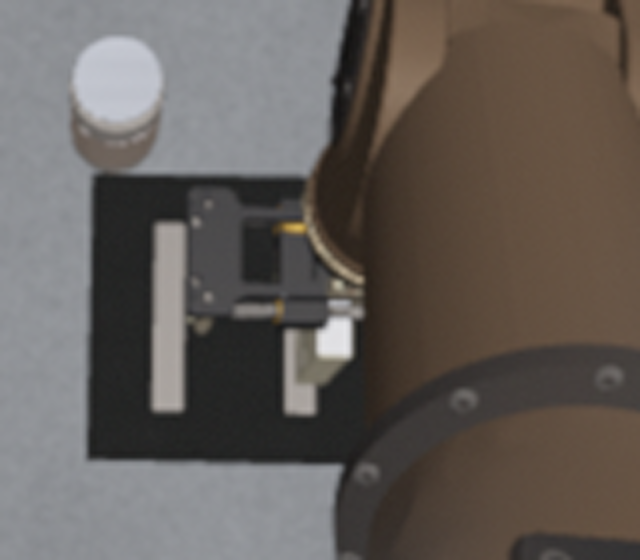

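```bash
python3 -m handwheel '[{"tx":0,"ty":0,"tz":0.5,"wx":0,"wy":0,"wz":0,"claw":0},{"tx":0,"ty":0,"tz":0.9,"wx":0,"wy":0,"wz":0,"claw":0},{"tx":0,"ty":0,"tz":0.9,"wx":0,"wy":0,"wz":0,"claw":0},{"tx":0,"ty":0,"tz":0.9,"wx":0,"wy":0,"wz":0,"claw":0},{"tx":0,"ty":0,"tz":0.9,"wx":0,"wy":0,"wz":0,"claw":0}]' 40
python3 -c "
from g import *
st()
for up in (.006,.0):
  c=near+Z*(.05+up); p,Rt=grasp_tcp(c,.1,.018,Mt,0,-1); rel(p,Rt)
"
```

```text
clock: 5.83
position: [0.6517, -0.1042, 0.0837]
ee_rot: [-0.03, -3.137, 0.011]
force: [0.1, -0.0, -3.5]
width: 0.212
t 5.83 p [ 0.6517 -0.1042  0.0837] F [ 0.1 -0.  -3.5] w 0.212 j [-0.01  0.64  0.14  1.64 -0.1   0.86  1.71]
[[-1.     0.019 -0.005]
 [ 0.019  1.    -0.007]
 [ 0.005 -0.007 -1.   ]]
{'tx': np.float64(-0.19), 'ty': np.float64(0.44), 'tz': np.float64(-0.33), 'wx': np.float64(-0.42), 'wy': np.float64(-0.26), 'wz': np.float64(-0.08)} dist cm 0.6 ang 0.5
{'tx': np.float64(-0.19), 'ty': np.float64(0.44), 'tz': np.float64(0.27), 'wx': np.float64(-0.42), 'wy': np.float64(-0.26), 'wz': np.float64(-0.08)} dist cm 0.5 ang 0.5
```

```bash
python3 -m handwheel '[{"tx":-0.35,"ty":0.44,"tz":-0.1,"wx":-0.4,"wy":-0.2,"wz":0,"claw":0},{"tx":-0.35,"ty":0.44,"tz":-0.1,"wx":-0.4,"wy":-0.2,"wz":0,"claw":0},{"tx":-0.35,"ty":0.44,"tz":-0.1,"wx":-0.4,"wy":-0.2,"wz":0,"claw":0},{"tx":-0.35,"ty":0.44,"tz":0.1,"wx":-0.4,"wy":-0.2,"wz":0,"claw":0},{"tx":-0.35,"ty":0.44,"tz":0.2,"wx":-0.4,"wy":-0.2,"wz":0,"claw":0},{"tx":-0.35,"ty":0.44,"tz":0.2,"wx":-0.4,"wy":-0.2,"wz":0,"claw":0},{"tx":-0.35,"ty":0.44,"tz":0.2,"wx":-0.4,"wy":-0.2,"wz":0,"claw":0}]' 40
python3 m5.py 5 n
python3 -c "
from g import *
c=near+Z*.05; p,Rt=grasp_tcp(c,.1,.018,Mt,0,-1); rel(p,Rt)
"
```

```text
clock: 6.42
position: [0.6558, -0.0999, 0.0826]
ee_rot: [0.03, 3.141, -0.001]
force: [-2.6, 0.6, 5.2]
width: 0.217
t 6.42 p [ 0.6558 -0.0999  0.0826] F [-2.6  0.6  5.2] w 0.217 j [-0.01  0.65  0.13  1.64 -0.1   0.86  1.71]
[[-1.     0.019  0.   ]
 [ 0.019  1.    -0.   ]
 [-0.    -0.    -1.   ]]
top n 20
side n 4
{'tx': np.float64(0.21), 'ty': np.float64(0.0), 'tz': np.float64(0.16), 'wx': np.float64(-0.02), 'wy': np.float64(0.02), 'wz': np.float64(-0.08)} dist cm 0.3 ang 0.1
```

View pics/side5c.png

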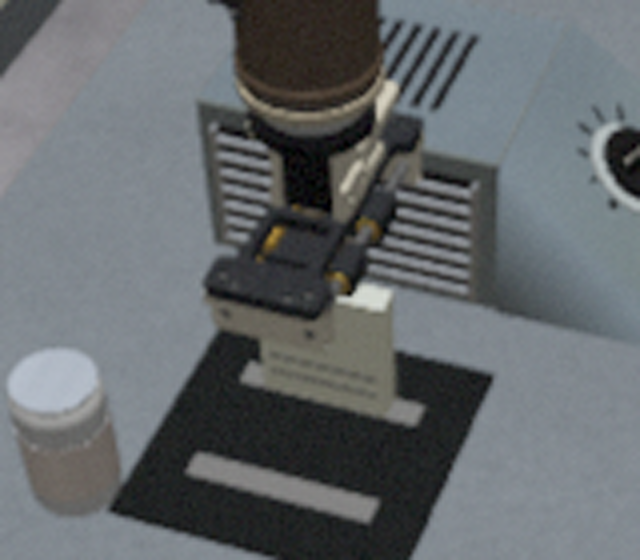

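```bash
python3 -m handwheel '[{"tx":0,"ty":0,"tz":0,"wx":0,"wy":0,"wz":0,"claw":0.3},{"tx":0,"ty":0,"tz":0,"wx":0,"wy":0,"wz":0,"claw":0.55},{"tx":0,"ty":0,"tz":0,"wx":0,"wy":0,"wz":0,"claw":0.55},{"tx":0,"ty":0,"tz":0,"wx":0,"wy":0,"wz":0,"claw":0.55},{"tx":0,"ty":0,"tz":-2,"wx":0,"wy":0,"wz":0,"claw":0.6},{"tx":0,"ty":0,"tz":-5,"wx":0,"wy":0,"wz":0,"claw":0.65},{"tx":0,"ty":0,"tz":-9,"wx":0,"wy":0,"wz":0,"claw":0.65},{"tx":0,"ty":0,"tz":-12,"wx":0,"wy":0,"wz":0,"claw":0.65},{"tx":0,"ty":0,"tz":-14,"wx":0,"wy":0,"wz":0,"claw":0.65}]' 40
python3 -c "
from g import *
st()
for b in(.1,.08,0):
  p,Rt=grasp_tcp(tall_c,.135,.025,T,b,-1); print(p.round(3));rel(p,Rt)
"
```

```text
clock: 7.27
position: [0.6566, -0.1001, 0.2253]
ee_rot: [0.03, 3.138, -0.001]
force: [0.1, -0.2, -0.2]
width: 0.647
t 7.27 p [ 0.6566 -0.1001  0.2253] F [ 0.1 -0.2 -0.2] w 0.647 j [-0.03  0.51  0.16  1.5  -0.08  1.14  1.69]
[[-1.     0.019  0.003]
 [ 0.019  1.    -0.001]
 [-0.003 -0.001 -1.   ]]
[0.387 0.275 0.212]
{'tx': np.float64(27.65), 'ty': np.float64(37.01), 'tz': np.float64(1.21), 'wx': np.float64(30.77), 'wy': np.float64(-10.2), 'wz': np.float64(-36.15)} dist cm 46.2 ang 48.6
[0.393 0.267 0.195]
{'tx': np.float64(27.02), 'ty': np.float64(36.17), 'tz': np.float64(2.91), 'wx': np.float64(30.77), 'wy': np.float64(-10.2), 'wz': np.float64(-36.15)} dist cm 45.2 ang 48.6
[0.418 0.232 0.127]
{'tx': np.float64(24.48), 'ty': np.float64(32.79), 'tz': np.float64(9.7), 'wx': np.float64(30.77), 'wy': np.float64(-10.2), 'wz': np.float64(-36.15)} dist cm 42.1 ang 48.6
```

```bash
python3 -m handwheel '[{"tx":1.5,"ty":2,"tz":-1.5,"wx":1.5,"wy":-0.5,"wz":-2,"claw":0.65},{"tx":3.8,"ty":5,"tz":-3,"wx":4,"wy":-1.4,"wz":-5,"claw":0.65},{"tx":6.2,"ty":8.2,"tz":-4,"wx":7,"wy":-2.3,"wz":-8,"claw":0.65},{"tx":8.6,"ty":11.4,"tz":-4.5,"wx":9.5,"wy":-3.2,"wz":-11.3,"claw":0.65},{"tx":11,"ty":14.6,"tz":-5,"wx":12.2,"wy":-4.1,"wz":-14.4,"claw":0.65},{"tx":13.4,"ty":17.9,"tz":-5,"wx":15,"wy":-5,"wz":-17.5,"claw":0.65},{"tx":15.8,"ty":21.1,"tz":-5,"wx":17.6,"wy":-5.8,"wz":-20.6,"claw":0.65},{"tx":18.2,"ty":24.3,"tz":-5,"wx":20.2,"wy":-6.7,"wz":-23.8,"claw":0.65},{"tx":20.6,"ty":27.5,"tz":-4,"wx":23,"wy":-7.6,"wz":-27,"claw":0.65},{"tx":23,"ty":30.8,"tz":-3,"wx":25.6,"wy":-8.5,"wz":-30,"claw":0.65},{"tx":25.4,"ty":34,"tz":-1,"wx":28.3,"wy":-9.4,"wz":-33.2,"claw":0.65},{"tx":27.65,"ty":37,"tz":1.2,"wx":30.77,"wy":-10.2,"wz":-36.15,"claw":0.65}]' 40
python3 -m handwheel '[{"tx":0,"ty":0,"tz":0,"wx":0,"wy":0,"wz":0,"claw":0.65},{"tx":0,"ty":0,"tz":0,"wx":0,"wy":0,"wz":0,"claw":0.65},{"tx":0,"ty":0,"tz":0,"wx":0,"wy":0,"wz":0,"claw":0.65},{"tx":0,"ty":0,"tz":0,"wx":0,"wy":0,"wz":0,"claw":0.65}]' 40
python3 -c "
from g import *
st()
for b in(.1,.0):
  p,Rt=grasp_tcp(tall_c,.135,.025,T,b,-1); print(p.round(3));rel(p,Rt)
"
python3 m5.py 6 n
```

```text
clock: 8.27
position: [0.3875, 0.2741, 0.2127]
ee_rot: [-0.891, 2.725, -0.778]
force: [1.1, 0.2, 0.2]
width: 0.648
clock: 8.6
position: [0.3896, 0.2707, 0.2129]
ee_rot: [-0.884, 2.731, -0.78]
force: [-0.0, 0.1, 0.3]
width: 0.654
t 8.6 p [0.3896 0.2707 0.2129] F [-0.   0.1  0.3] w 0.654 j [-1.    0.34 -0.12  1.95  0.57  1.2   0.78]
[[-0.81  -0.498  0.308]
 [-0.586  0.688 -0.429]
 [ 0.002 -0.528 -0.849]]
[0.387 0.275 0.212]
{'tx': np.float64(-0.07), 'ty': np.float64(0.47), 'tz': np.float64(-0.21), 'wx': np.float64(0.15), 'wy': np.float64(-0.18), 'wz': np.float64(-0.06)} dist cm 0.5 ang 0.2
[0.418 0.232 0.127]
{'tx': np.float64(-0.1), 'ty': np.float64(0.44), 'tz': np.float64(9.79), 'wx': np.float64(0.15), 'wy': np.float64(-0.18), 'wz': np.float64(-0.06)} dist cm 9.8 ang 0.2
t 8.6 p [0.3896 0.2707 0.2129] F [-0.   0.1  0.3] w 0.654 j [-1.    0.34 -0.12  1.95  0.57  1.2   0.78]
[[-0.81  -0.498  0.308]
 [-0.586  0.688 -0.429]
 [ 0.002 -0.528 -0.849]]
top n 596
 mx [-0.2835 -0.2337 -0.2013] my [0.3164 0.3351 0.3667] z [0.1153 0.2419]
 rect [array([0.4187, 0.2334]), array([0.0886, 0.0453]), np.float64(35.5154)]
side n 127
 mx [-0.2591 -0.2309 -0.2019] my [0.32   0.3508 0.3706] z [0.1178 0.1566]
 rect [array([0.4311, 0.244 ]), array([0.0572, 0.043 ]), np.float64(37.7227)]
```

View pics/side6.png

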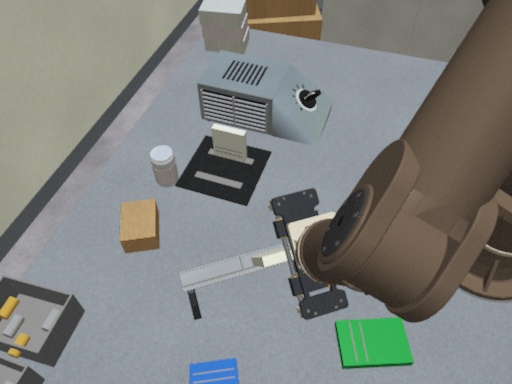

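View pics/top6.png

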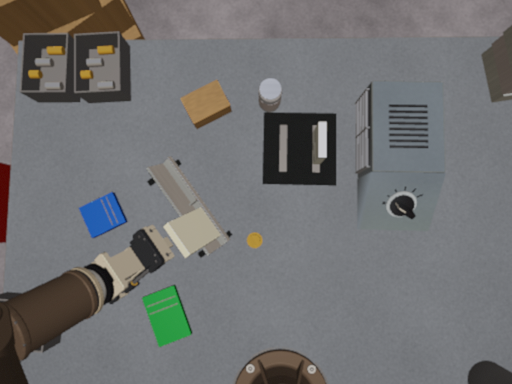

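```bash
cat > chk.py <<'E'
from g import *
import sys
k=sys.argv[1]
def check(base,H,nm):
  for n in('top','side'):
    I,D=load(n,k);C=cloud(n,D);p=C.reshape(-1,3);l=np.c_[(p-base)@MX,(p-base)@MY,p[:,2]-.004]
    s=(D.ravel()>0)&(abs(l[:,0])<.08)&(abs(l[:,1])<.04)&(l[:,2]>.015)&(l[:,2]<H+.02)
    q=l[s]; 
    t=q[q[:,2]>H-.006]
    if len(t)>5: print(nm,n,len(q),'top edge x',np.percentile(t[:,0],[2,98]).round(4),'y',np.percentile(t[:,1],[2,98]).round(4),'ztop',np.percentile(q[:,2],99).round(4),'rect',[np.round(v,4) for v in cv2.minAreaRect(t[:,:2].astype(np.float32))])
    f=q[(q[:,2]<H-.012)&(abs(q[:,1]-.01)<.008)]
    if len(f)>30:
        A=np.c_[f[:,0],f[:,2],np.ones(len(f))];sol=np.linalg.lstsq(A,f[:,1],rcond=None)[0];print('   front face y(x,z): slopes deg',np.degrees(sol[:2]).round(2),'y0',sol[2].round(4),'xrange',np.percentile(f[:,0],[2,98]).round(4),len(f))
check(near,.1,'short'); check(far,.135,'tall')
E
python3 chk.py 6
```

```text
short top 497 top edge x [-0.0411  0.0471] y [-0.008   0.0096] ztop 0.1031 rect [array([0.0029, 0.0007]), array([0.0903, 0.0181]), np.float64(0.1991)]
   front face y(x,z): slopes deg [ 1.25 -0.01] y0 0.01 xrange [-0.0421  0.0453] 151
short side 933 top edge x [-0.0419  0.0443] y [-0.0106  0.0107] ztop 0.1015 rect [array([ 0.0008, -0.0005]), array([0.0251, 0.0893]), np.float64(87.305)]
   front face y(x,z): slopes deg [0.15 0.03] y0 0.0086 xrange [-0.0427  0.0443] 624
```

```bash
python3 -m handwheel '[{"tx":-0.1,"ty":0.44,"tz":1.5,"wx":0,"wy":0,"wz":0,"claw":0.65},{"tx":-0.1,"ty":0.44,"tz":4,"wx":0,"wy":0,"wz":0,"claw":0.65},{"tx":-0.1,"ty":0.44,"tz":7,"wx":0,"wy":0,"wz":0,"claw":0.65},{"tx":-0.1,"ty":0.44,"tz":9.2,"wx":0,"wy":0,"wz":0,"claw":0.65},{"tx":-0.1,"ty":0.44,"tz":9.8,"wx":0,"wy":0,"wz":0,"claw":0.65},{"tx":-0.1,"ty":0.44,"tz":9.8,"wx":0,"wy":0,"wz":0,"claw":0.65},{"tx":-0.1,"ty":0.44,"tz":9.8,"wx":0,"wy":0,"wz":0,"claw":0.65}]' 40
python3 -c "
from g import *
st()
p,Rt=grasp_tcp(tall_c,.135,.025,T,0,-1); rel(p,Rt)
"
```

```text
clock: 9.28
position: [0.4178, 0.2336, 0.1276]
ee_rot: [-0.887, 2.73, -0.779]
force: [-0.1, 0.4, -0.4]
width: 0.65
t 9.28 p [0.4178 0.2336 0.1276] F [-0.1  0.4 -0.4] w 0.65 j [-0.94  0.45 -0.08  2.06  0.67  0.99  0.7 ]
[[-0.81  -0.5    0.308]
 [-0.587  0.687 -0.428]
 [ 0.002 -0.527 -0.85 ]]
{'tx': np.float64(0.03), 'ty': np.float64(-0.1), 'tz': np.float64(0.09), 'wx': np.float64(0.18), 'wy': np.float64(-0.13), 'wz': np.float64(0.02)} dist cm 0.1 ang 0.2
```

The short tile stands on its stripe within 2 mm and is upright. Next I'll grip the tall tile and lift it.

```bash
python3 -m handwheel '[{"tx":0,"ty":0,"tz":0,"wx":0,"wy":0,"wz":0,"claw":0},{"tx":0,"ty":0,"tz":0,"wx":0,"wy":0,"wz":0,"claw":0},{"tx":0,"ty":0,"tz":0,"wx":0,"wy":0,"wz":0,"claw":0},{"tx":0,"ty":0,"tz":0,"wx":0,"wy":0,"wz":0,"claw":0},{"tx":0,"ty":0,"tz":0,"wx":0,"wy":0,"wz":0,"claw":0},{"tx":0,"ty":0,"tz":0,"wx":0,"wy":0,"wz":0,"claw":0},{"tx":0,"ty":0,"tz":0,"wx":0,"wy":0,"wz":0,"claw":0}]' 45
python3 -m handwheel '[{"tx":0,"ty":0,"tz":-1,"wx":0,"wy":0,"wz":0,"claw":0},{"tx":0,"ty":-0.2,"tz":-3,"wx":0,"wy":0,"wz":0,"claw":0},{"tx":0,"ty":-0.6,"tz":-6,"wx":0,"wy":0,"wz":0,"claw":0},{"tx":0,"ty":-1.2,"tz":-9.5,"wx":0,"wy":0,"wz":0,"claw":0},{"tx":0,"ty":-3,"tz":-12.5,"wx":0,"wy":0,"wz":0,"claw":0},{"tx":0,"ty":-5,"tz":-15,"wx":0,"wy":0,"wz":0,"claw":0},{"tx":0,"ty":-6,"tz":-17,"wx":0,"wy":0,"wz":0,"claw":0},{"tx":0,"ty":-6,"tz":-17,"wx":0,"wy":0,"wz":0,"claw":0},{"tx":0,"ty":-6,"tz":-17,"wx":0,"wy":0,"wz":0,"claw":0}]' 45
python3 -c "
from g import *
st()
for up in (.1,.02,.0):
  c=far+Z*(.0675+up); p,Rt=grasp_tcp(c,.135,.025,Mt,0,-1); print(up,p.round(3)); rel(p,Rt)
"
```

```text
clock: 9.87
position: [0.4181, 0.2325, 0.1274]
ee_rot: [-0.887, 2.728, -0.783]
force: [4.2, -3.9, 2.3]
width: 0.216
clock: 10.62
position: [0.3947, 0.2654, 0.3025]
ee_rot: [-0.888, 2.73, -0.777]
force: [-0.4, 0.1, -7.2]
width: 0.219
t 10.62 p [0.3947 0.2654 0.3025] F [-0.4  0.1 -7.2] w 0.219 j [-0.98  0.24 -0.12  1.84  0.53  1.37  0.91]
[[-0.809 -0.501  0.308]
 [-0.588  0.687 -0.427]
 [ 0.002 -0.526 -0.85 ]]
0.1 [ 0.655 -0.01   0.209]
{'tx': np.float64(-4.87), 'ty': np.float64(-27.04), 'tz': np.float64(27.72), 'wx': np.float64(-30.67), 'wy': np.float64(10.15), 'wz': np.float64(36.09)} dist cm 39.0 ang 48.4
0.02 [ 0.655 -0.01   0.129]
{'tx': np.float64(-4.89), 'ty': np.float64(-22.83), 'tz': np.float64(34.52), 'wx': np.float64(-30.67), 'wy': np.float64(10.15), 'wz': np.float64(36.09)} dist cm 41.7 ang 48.4
0.0 [ 0.655 -0.01   0.109]
{'tx': np.float64(-4.89), 'ty': np.float64(-21.78), 'tz': np.float64(36.22), 'wx': np.float64(-30.67), 'wy': np.float64(10.15), 'wz': np.float64(36.09)} dist cm 42.5 ang 48.4
```

```bash
python3 -m handwheel '[{"tx":-0.3,"ty":-1.5,"tz":1.5,"wx":-1.5,"wy":0.5,"wz":2,"claw":0},{"tx":-0.8,"ty":-4.3,"tz":4.4,"wx":-5,"wy":1.6,"wz":5.8,"claw":0},{"tx":-1.4,"ty":-7.3,"tz":7.5,"wx":-8.3,"wy":2.7,"wz":9.7,"claw":0},{"tx":-2,"ty":-10.3,"tz":10.5,"wx":-11.7,"wy":3.9,"wz":13.7,"claw":0},{"tx":-2.5,"ty":-13.3,"tz":13.6,"wx":-15,"wy":5,"wz":17.7,"claw":0},{"tx":-3,"ty":-16.2,"tz":16.6,"wx":-18.4,"wy":6.1,"wz":21.7,"claw":0},{"tx":-3.5,"ty":-19.2,"tz":19.7,"wx":-21.8,"wy":7.2,"wz":25.6,"claw":0},{"tx":-4,"ty":-22,"tz":22.5,"wx":-24.9,"wy":8.2,"wz":29.3,"claw":0},{"tx":-4.4,"ty":-24.3,"tz":24.9,"wx":-27.6,"wy":9.1,"wz":32.5,"claw":0},{"tx":-4.7,"ty":-26,"tz":26.7,"wx":-29.5,"wy":9.8,"wz":34.7,"claw":0},{"tx":-4.87,"ty":-27.04,"tz":27.72,"wx":-30.67,"wy":10.15,"wz":36.09,"claw":0},{"tx":-4.87,"ty":-27.04,"tz":27.72,"wx":-30.67,"wy":10.15,"wz":36.09,"claw":0}]' 45
python3 -m handwheel '[{"tx":0,"ty":0,"tz":0,"wx":0,"wy":0,"wz":0,"claw":0},{"tx":0,"ty":0,"tz":0,"wx":0,"wy":0,"wz":0,"claw":0},{"tx":0,"ty":0,"tz":0,"wx":0,"wy":0,"wz":0,"claw":0},{"tx":0,"ty":0,"tz":0,"wx":0,"wy":0,"wz":0,"claw":0},{"tx":0,"ty":0,"tz":0,"wx":0,"wy":0,"wz":0,"claw":0},{"tx":0,"ty":0,"tz":0,"wx":0,"wy":0,"wz":0,"claw":0}]' 45
python3 m5.py 7 f
python3 -c "
from g import *
for up in (.1,.02,.0):
  c=far+Z*(.0675+up); p,Rt=grasp_tcp(c,.135,.025,Mt,0,-1); rel(p,Rt)
"
```

```text
clock: 11.62
position: [0.6548, -0.0176, 0.2048]
ee_rot: [-0.043, -3.135, 0.008]
force: [0.0, -2.2, -6.6]
width: 0.212
clock: 12.12
position: [0.6551, -0.0097, 0.2102]
ee_rot: [0.026, 3.141, -0.003]
force: [0.7, 0.4, -7.0]
width: 0.215
t 12.12 p [ 0.6551 -0.0097  0.2102] F [ 0.7  0.4 -7. ] w 0.215 j [-0.15  0.51  0.13  1.54 -0.07  1.1   1.55]
[[-1.     0.016  0.   ]
 [ 0.016  1.    -0.002]
 [-0.    -0.002 -1.   ]]
top n 0
side n 11
{'tx': np.float64(0.02), 'ty': np.float64(0.02), 'tz': np.float64(0.11), 'wx': np.float64(-0.11), 'wy': np.float64(0.02), 'wz': np.float64(0.03)} dist cm 0.1 ang 0.1
{'tx': np.float64(0.02), 'ty': np.float64(0.03), 'tz': np.float64(8.11), 'wx': np.float64(-0.11), 'wy': np.float64(0.02), 'wz': np.float64(0.03)} dist cm 8.1 ang 0.1
{'tx': np.float64(0.02), 'ty': np.float64(0.04), 'tz': np.float64(10.11), 'wx': np.float64(-0.11), 'wy': np.float64(0.02), 'wz': np.float64(0.03)} dist cm 10.1 ang 0.1
```

View pics/side7c.png

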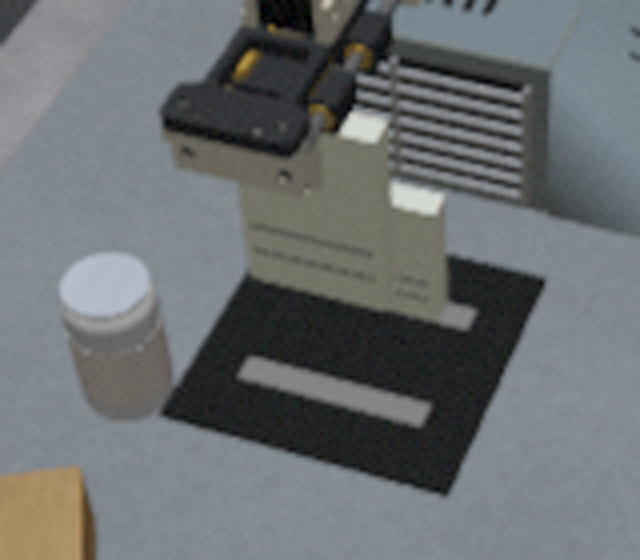

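```bash
python3 - <<'E'
from g import *
I,D=load('side',7);C=cloud('side',D);p=C.reshape(-1,3)
l=np.c_[(p-far)@MX,(p-far)@MY,p[:,2]]
s=(abs(l[:,1]-.01)<.006)&(l[:,2]>.1)&(l[:,2]<.17)&(abs(l[:,0])<.1)
f=l[s];print(len(f),np.percentile(f,[1,50,99],axis=0).round(4))
A=np.c_[f[:,0],f[:,2],np.ones(len(f))];print(np.degrees(np.linalg.lstsq(A,f[:,1],rcond=None)[0][:2]))
E
python3 -m handwheel '[{"tx":0,"ty":0,"tz":2,"wx":0,"wy":0,"wz":0,"claw":0},{"tx":0,"ty":0,"tz":5,"wx":0,"wy":0,"wz":0,"claw":0},{"tx":0,"ty":0,"tz":7.5,"wx":0,"wy":0,"wz":0,"claw":0},{"tx":0,"ty":0,"tz":8.8,"wx":0,"wy":0,"wz":0,"claw":0},{"tx":0,"ty":0,"tz":9.2,"wx":0,"wy":0,"wz":0,"claw":0},{"tx":0,"ty":0,"tz":9.2,"wx":0,"wy":0,"wz":0,"claw":0},{"tx":0,"ty":0,"tz":9.2,"wx":0,"wy":0,"wz":0,"claw":0},{"tx":0,"ty":0,"tz":9.2,"wx":0,"wy":0,"wz":0,"claw":0}]' 45
python3 -c "
from g import *
c=far+Z*(.0675); p,Rt=grasp_tcp(c,.135,.025,Mt,0,-1); rel(p,Rt)
"
```

```text
682 [[-0.0444  0.005   0.1042]
 [-0.002   0.0084  0.1378]
 [ 0.0442  0.0111  0.169 ]]
[0.13169116 0.35559676]
clock: 12.88
position: [0.6564, -0.0108, 0.1195]
ee_rot: [0.028, 3.139, -0.003]
force: [-0.0, 0.6, -6.2]
width: 0.218
{'tx': np.float64(0.14), 'ty': np.float64(0.08), 'tz': np.float64(1.05), 'wx': np.float64(-0.1), 'wy': np.float64(0.16), 'wz': np.float64(-0.01)} dist cm 1.1 ang 0.2
```

Well centred. I'll lower to contact.

```bash
python3 -m handwheel '[{"tx":0.1,"ty":0.1,"tz":0.5,"wx":0,"wy":0.1,"wz":0,"claw":0},{"tx":0.1,"ty":0.1,"tz":0.75,"wx":0,"wy":0.1,"wz":0,"claw":0},{"tx":0.1,"ty":0.1,"tz":0.85,"wx":0,"wy":0.1,"wz":0,"claw":0},{"tx":0.1,"ty":0.1,"tz":0.9,"wx":0,"wy":0.1,"wz":0,"claw":0},{"tx":0.1,"ty":0.1,"tz":0.9,"wx":0,"wy":0.1,"wz":0,"claw":0},{"tx":0.1,"ty":0.1,"tz":0.9,"wx":0,"wy":0.1,"wz":0,"claw":0}]' 45
```

```text
clock: 13.38
position: [0.655, -0.0096, 0.1106]
ee_rot: [0.028, 3.141, -0.002]
force: [-3.2, -0.6, 7.5]
width: 0.216
```

Contact: the vertical force went from about -7 to +7.5 N. I'll release and lift.

```bash
python3 -m handwheel '[{"tx":0,"ty":0,"tz":0,"wx":0,"wy":0,"wz":0,"claw":0.3},{"tx":0,"ty":0,"tz":0,"wx":0,"wy":0,"wz":0,"claw":0.5},{"tx":0,"ty":0,"tz":0,"wx":0,"wy":0,"wz":0,"claw":0.55},{"tx":0,"ty":0,"tz":0,"wx":0,"wy":0,"wz":0,"claw":0.55},{"tx":0,"ty":0,"tz":-2,"wx":0,"wy":0,"wz":0,"claw":0.6},{"tx":0,"ty":0,"tz":-5,"wx":0,"wy":0,"wz":0,"claw":0.6},{"tx":0,"ty":0,"tz":-9,"wx":0,"wy":0,"wz":0,"claw":0.6},{"tx":0,"ty":0,"tz":-12,"wx":0,"wy":0,"wz":0,"claw":0.6},{"tx":0,"ty":0,"tz":-14,"wx":0,"wy":0,"wz":0,"claw":0.6}]' 45
cat > dial.py <<'E'
from g import *
s35,c35=np.sin(np.radians(35)),np.cos(np.radians(35))
n=np.array([-s35*np.cos(my),-s35*np.sin(my),c35]); 
up=np.array([c35*np.cos(my),c35*np.sin(my),s35]); left=MY
grip=.4633*up-.282*left+(-.2143+.028)*n
def pose(th,out,sg,dz=0.):
    """th dial angle; tool y along sg*bar y, out: retreat (m) along axis"""
    bx=np.cos(th)*left+np.sin(th)*up; by=np.cross(n,bx)
    tz=-n;ty=sg*by
    Rt=np.c_[np.cross(ty,tz),ty,tz]
    # grasp point 5 mm behind tcp
    return grip+n*(out+dz)+tz*.005,Rt
E
python3 -c "
from dial import *
st();print('grip',grip.round(4),n.round(3))
for sg in(1,-1):
  for out in(.15,.08,0): p,Rt=pose(.5,out,sg); print(sg,out,p.round(3)); rel(p,Rt)
"
```

```text
clock: 14.13
position: [0.6557, -0.0096, 0.2527]
ee_rot: [0.028, 3.139, -0.003]
force: [1.6, 0.3, 0.1]
width: 0.601
t 14.13 p [ 0.6557 -0.0096  0.2527] F [1.6 0.3 0.1] w 0.601 j [-0.15  0.47  0.13  1.48 -0.06  1.19  1.54]
[[-1.     0.018  0.003]
 [ 0.018  1.    -0.002]
 [-0.003 -0.002 -1.   ]]
grip [ 0.4814 -0.2904  0.1131] [-0.573  0.01   0.819]
1 0.15 [ 0.398 -0.289  0.232]
{'tx': np.float64(25.25), 'ty': np.float64(-28.39), 'tz': np.float64(2.06), 'wx': np.float64(18.55), 'wy': np.float64(-31.47), 'wz': np.float64(-59.37)} dist cm 38.0 ang 69.7
1 0.08 [ 0.438 -0.29   0.175]
{'tx': np.float64(21.25), 'ty': np.float64(-28.37), 'tz': np.float64(7.81), 'wx': np.float64(18.55), 'wy': np.float64(-31.47), 'wz': np.float64(-59.37)} dist cm 36.3 ang 69.7
1 0 [ 0.484 -0.29   0.109]
{'tx': np.float64(16.67), 'ty': np.float64(-28.36), 'tz': np.float64(14.37), 'wx': np.float64(18.55), 'wy': np.float64(-31.47), 'wz': np.float64(-59.37)} dist cm 35.9 ang 69.7
-1 0.15 [ 0.398 -0.289  0.232]
{'tx': np.float64(25.25), 'ty': np.float64(-28.39), 'tz': np.float64(2.06), 'wx': np.float64(-35.96), 'wy': np.float64(-21.2), 'wz': np.float64(114.37)} dist cm 38.0 ang 121.8
-1 0.08 [ 0.438 -0.29   0.175]
{'tx': np.float64(21.25), 'ty': np.float64(-28.37), 'tz': np.float64(7.81), 'wx': np.float64(-35.96), 'wy': np.float64(-21.2), 'wz': np.float64(114.37)} dist cm 36.3 ang 121.8
-1 0 [ 0.484 -0.29   0.109]
{'tx': np.float64(16.67), 'ty': np.float64(-28.36), 'tz': np.float64(14.37), 'wx': np.float64(-35.96), 'wy': np.float64(-21.2), 'wz': np.float64(114.37)} dist cm 35.9 ang 121.8
```

```bash
python3 -m handwheel '[{"tx":1.2,"ty":-1.3,"tz":-0.5,"wx":0.5,"wy":-1,"wz":-2,"claw":0.5},{"tx":3.5,"ty":-3.9,"tz":-0.5,"wx":2,"wy":-3.5,"wz":-6.5,"claw":0.5},{"tx":6,"ty":-6.7,"tz":-0.3,"wx":3.7,"wy":-6.5,"wz":-12.5,"claw":0.5},{"tx":8.5,"ty":-9.5,"tz":0,"wx":5.5,"wy":-9.5,"wz":-18.5,"claw":0.5},{"tx":11,"ty":-12.3,"tz":0.3,"wx":7.4,"wy":-12.6,"wz":-24,"claw":0.5},{"tx":13.5,"ty":-15.1,"tz":0.6,"wx":9.3,"wy":-15.7,"wz":-29.7,"claw":0.5},{"tx":16,"ty":-18,"tz":1,"wx":11.1,"wy":-18.9,"wz":-35.6,"claw":0.5},{"tx":18.5,"ty":-20.8,"tz":1.3,"wx":13,"wy":-22,"wz":-41.5,"claw":0.5},{"tx":21,"ty":-23.6,"tz":1.6,"wx":14.8,"wy":-25.2,"wz":-47.5,"claw":0.5},{"tx":23,"ty":-25.9,"tz":1.9,"wx":16.7,"wy":-28.3,"wz":-53.4,"claw":0.5},{"tx":24.5,"ty":-27.6,"tz":2,"wx":18,"wy":-30.5,"wz":-57.5,"claw":0.5},{"tx":25.25,"ty":-28.39,"tz":2.06,"wx":18.55,"wy":-31.47,"wz":-59.37,"claw":0.5}]' 20
python3 -m handwheel '[{"tx":0,"ty":0,"tz":0,"wx":0,"wy":0,"wz":0,"claw":0.5},{"tx":0,"ty":0,"tz":0,"wx":0,"wy":0,"wz":0,"claw":0.5},{"tx":0,"ty":0,"tz":0,"wx":0,"wy":0,"wz":0,"claw":0.5},{"tx":0,"ty":0,"tz":0,"wx":0,"wy":0,"wz":0,"claw":0.5},{"tx":0,"ty":0,"tz":0,"wx":0,"wy":0,"wz":0,"claw":0.5},{"tx":0,"ty":0,"tz":0,"wx":0,"wy":0,"wz":0,"claw":0.5}]' 20
python3 -c "
from dial import *
st();snap('top',8);snap('side',8)
for out in(.15,.05,.006): p,Rt=pose(.5,out,1); print(out,p.round(3)); rel(p,Rt)
"
python3 chk.py 8
```

```text
clock: 15.13
position: [0.4622, -0.2175, 0.2212]
ee_rot: [-0.971, 2.625, -0.292]
force: [-0.5, -0.3, -0.1]
width: 0.5
clock: 15.63
position: [0.4632, -0.216, 0.2211]
ee_rot: [-0.974, 2.625, -0.291]
force: [-0.1, -0.7, -1.2]
width: 0.5
t 15.63 p [ 0.4632 -0.216   0.2211] F [-0.1 -0.7 -1.2] w 0.5 j [ 0.75  0.12 -0.41  2.15 -0.02  0.49  2.66]
[[-0.714 -0.595  0.369]
 [-0.661  0.746 -0.077]
 [-0.23  -0.299 -0.926]]
0.15 [ 0.398 -0.289  0.232]
{'tx': np.float64(9.18), 'ty': np.float64(-1.9), 'tz': np.float64(-2.84), 'wx': np.float64(7.96), 'wy': np.float64(-11.35), 'wz': np.float64(-18.35)} dist cm 9.8 ang 23.0
0.05 [ 0.456 -0.29   0.15 ]
{'tx': np.float64(7.03), 'ty': np.float64(-2.94), 'tz': np.float64(6.87), 'wx': np.float64(7.96), 'wy': np.float64(-11.35), 'wz': np.float64(-18.35)} dist cm 10.3 ang 23.0
0.006 [ 0.481 -0.29   0.114]
{'tx': np.float64(6.08), 'ty': np.float64(-3.4), 'tz': np.float64(11.14), 'wx': np.float64(7.96), 'wy': np.float64(-11.35), 'wz': np.float64(-18.35)} dist cm 13.1 ang 23.0
short top 503 top edge x [-0.0408  0.0467] y [-0.008   0.0096] ztop 0.1031 rect [arra
[... 165 characters left out ...]
top edge x [-0.0429  0.044 ] y [-0.01    0.0107] ztop 0.1016 rect [array([0.0006, 0.0001]), array([0.024 , 0.0903]), np.float64(88.0603)]
   front face y(x,z): slopes deg [ 0.34 -0.24] y0 0.0088 xrange [-0.0433  0.0424] 380
tall top 473 top edge x [-0.043   0.0449] y [-0.0092  0.0102] ztop 0.1378 rect [array([0.001 , 0.0005]), array([0.0902, 0.0193]), np.float64(0.6004)]
   front face y(x,z): slopes deg [ 2.31 -0.22] y0 0.0102 xrange [-0.0438  0.041 ] 101
tall side 1377 top edge x [-0.0445  0.0422] y [-0.0106  0.0109] ztop 0.1359 rect [array([-0.0009, -0.0002]), array([0.024 , 0.0903]), np.float64(89.6313)]
   front face y(x,z): slopes deg [ 0.21 -0.02] y0 0.0088 xrange [-0.0447  0.0426] 992
```

View pics/side8.png

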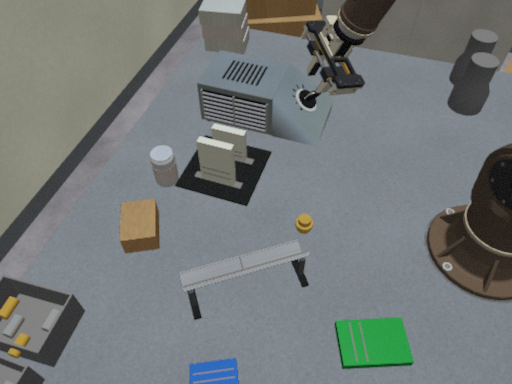

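View pics/top8.png

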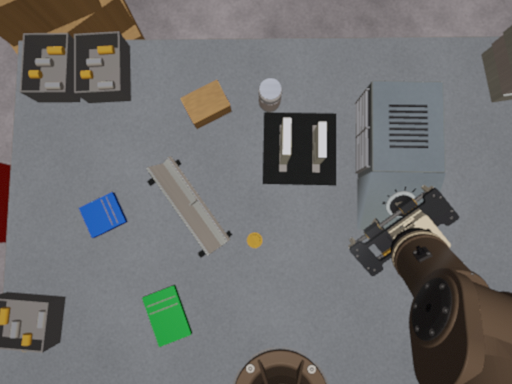

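```bash
python3 -m handwheel '[{"tx":1,"ty":0,"tz":-1,"wx":0,"wy":0,"wz":7,"claw":0.5},{"tx":2,"ty":0,"tz":-2,"wx":0,"wy":0,"wz":14,"claw":0.5},{"tx":3,"ty":0,"tz":-3,"wx":0,"wy":0,"wz":21,"claw":0.5},{"tx":3,"ty":0,"tz":-3,"wx":0,"wy":0,"wz":28,"claw":0.5},{"tx":3,"ty":0,"tz":-3,"wx":0,"wy":0,"wz":35,"claw":0.5},{"tx":3,"ty":0,"tz":-3,"wx":0,"wy":0,"wz":42,"claw":0.5},{"tx":3,"ty":0,"tz":-3,"wx":0,"wy":0,"wz":49,"claw":0.5},{"tx":3,"ty":0,"tz":-3,"wx":0,"wy":0,"wz":56,"claw":0.5},{"tx":3,"ty":0,"tz":-3,"wx":0,"wy":0,"wz":63,"claw":0.5},{"tx":3,"ty":0,"tz":-3,"wx":0,"wy":0,"wz":70,"claw":0.5},{"tx":3,"ty":0,"tz":-3,"wx":0,"wy":0,"wz":77,"claw":0.5},{"tx":3,"ty":0,"tz":-3,"wx":0,"wy":0,"wz":84,"claw":0.5}]' 20
python3 -c "
from dial import *
st()
for out in(.15,.1,.006): p,Rt=pose(.5,out,-1); print(out,p.round(3)); rel(p,Rt)
"
```

```text
clock: 16.73
position: [0.43, -0.2344, 0.2418]
ee_rot: [1.028, 2.561, 0.094]
force: [-0.7, 0.1, -0.1]
width: 0.5
t 16.73 p [ 0.43   -0.2344  0.2418] F [-0.7  0.1 -0.1] w 0.5 j [ 0.73  0.05 -0.28  2.17 -0.15  0.56  1.37]
[[-0.661  0.653  0.369]
 [ 0.679  0.73  -0.077]
 [-0.32   0.199 -0.926]]
0.15 [ 0.398 -0.289  0.232]
{'tx': np.float64(-1.28), 'ty': np.float64(-6.27), 'tz': np.float64(0.17), 'wx': np.float64(-14.8), 'wy': np.float64(1.88), 'wz': np.float64(76.75)} dist cm 6.4 ang 78.2
0.1 [ 0.427 -0.289  0.191]
{'tx': np.float64(-1.91), 'ty': np.float64(-5.25), 'tz': np.float64(5.02), 'wx': np.float64(-14.8), 'wy': np.float64(1.88), 'wz': np.float64(76.75)} dist cm 7.5 ang 78.2
0.006 [ 0.481 -0.29   0.114]
{'tx': np.float64(-3.07), 'ty': np.float64(-3.33), 'tz': np.float64(14.15), 'wx': np.float64(-14.8), 'wy': np.float64(1.88), 'wz': np.float64(76.75)} dist cm 14.9 ang 78.2
```

```bash
python3 -m handwheel '[{"tx":-0.1,"ty":-0.6,"tz":0,"wx":-1.3,"wy":0.2,"wz":6.7,"claw":0.5},{"tx":-0.2,"ty":-1.2,"tz":0,"wx":-2.6,"wy":0.3,"wz":13.4,"claw":0.5},{"tx":-0.3,"ty":-1.8,"tz":0,"wx":-3.9,"wy":0.5,"wz":20.1,"claw":0.5},{"tx":-0.4,"ty":-2.4,"tz":0,"wx":-5.2,"wy":0.6,"wz":26.8,"claw":0.5},{"tx":-0.6,"ty":-3,"tz":0,"wx":-6.5,"wy":0.8,"wz":33.5,"claw":0.5},{"tx":-0.7,"ty":-3.6,"tz":0,"wx":-7.8,"wy":1,"wz":40.2,"claw":0.5},{"tx":-0.9,"ty":-4.2,"tz":0,"wx":-9,"wy":1.2,"wz":46.9,"claw":0.5},{"tx":-1,"ty":-4.8,"tz":0,"wx":-10.3,"wy":1.3,"wz":53.6,"claw":0.5},{"tx":-1.1,"ty":-5.4,"tz":0,"wx":-11.6,"wy":1.5,"wz":60.3,"claw":0.5},{"tx":-1.2,"ty":-5.9,"tz":0.1,"wx":-12.9,"wy":1.7,"wz":67,"claw":0.5},{"tx":-1.28,"ty":-6.27,"tz":0.17,"wx":-14.8,"wy":1.88,"wz":76.75,"claw":0.5},{"tx":-1.28,"ty":-6.27,"tz":0.17,"wx":-14.8,"wy":1.88,"wz":76.75,"claw":0.5}]' 20
python3 -m handwheel '[{"tx":0,"ty":0,"tz":0,"wx":0,"wy":0,"wz":0,"claw":0.5},{"tx":0,"ty":0,"tz":0,"wx":0,"wy":0,"wz":0,"claw":0.5},{"tx":0,"ty":0,"tz":0,"wx":0,"wy":0,"wz":0,"claw":0.5},{"tx":0,"ty":0,"tz":0,"wx":0,"wy":0,"wz":0,"claw":0.5}]' 20
python3 -c "
from dial import *
st();snap('top',9);snap('side',9)
for out in(.15,.1,.05,.006): p,Rt=pose(.5,out,-1); print(out,p.round(3)); rel(p,Rt)
"
```

```text
clock: 17.73
position: [0.3976, -0.2901, 0.2315]
ee_rot: [2.364, 1.37, 0.738]
force: [-0.5, 0.1, -0.6]
width: 0.5
clock: 18.07
position: [0.3986, -0.2894, 0.2322]
ee_rot: [2.355, 1.382, 0.735]
force: [-0.7, -0.6, -0.3]
width: 0.499
t 18.07 p [ 0.3986 -0.2894  0.2322] F [-0.7 -0.6 -0.3] w 0.499 j [ 0.96  0.08 -0.15  2.28 -0.93  0.52  1.07]
[[ 0.402  0.714  0.573]
 [ 0.874 -0.485 -0.009]
 [ 0.272  0.505 -0.819]]
0.15 [ 0.398 -0.289  0.232]
{'tx': np.float64(0.02), 'ty': np.float64(-0.05), 'tz': np.float64(0.0), 'wx': np.float64(-0.05), 'wy': np.float64(-0.04), 'wz': np.float64(0.39)} dist cm 0.1 ang 0.4
0.1 [ 0.427 -0.289  0.191]
{'tx': np.float64(0.02), 'ty': np.float64(-0.05), 'tz': np.float64(5.0), 'wx': np.float64(-0.05), 'wy': np.float64(-0.04), 'wz': np.float64(0.39)} dist cm 5.0 ang 0.4
0.05 [ 0.456 -0.29   0.15 ]
{'tx': np.float64(0.01), 'ty': np.float64(-0.04), 'tz': np.float64(10.0), 'wx': np.float64(-0.05), 'wy': np.float64(-0.04), 'wz': np.float64(0.39)} dist cm 10.0 ang 0.4
0.006 [ 0.481 -0.29   0.114]
{'tx': np.float64(0.01), 'ty': np.float64(-0.04), 'tz': np.float64(14.4), 'wx': np.float64(-0.05), 'wy': np.float64(-0.04), 'wz': np.float64(0.39)} dist cm 14.4 ang 0.4
```

View pics/side9.png

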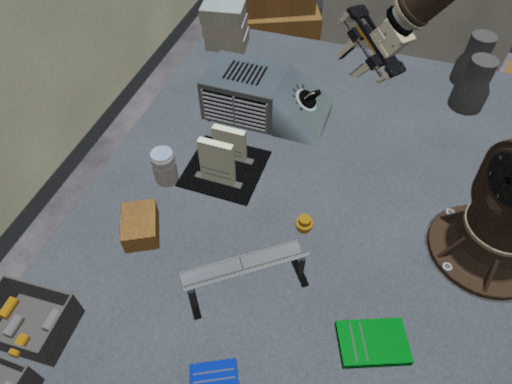

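```bash
python3 -m handwheel '[{"tx":0,"ty":0,"tz":2,"wx":0,"wy":0,"wz":0,"claw":0.5},{"tx":0,"ty":0,"tz":5,"wx":0,"wy":0,"wz":0,"claw":0.5},{"tx":0,"ty":0,"tz":8,"wx":0,"wy":0,"wz":0,"claw":0.5},{"tx":0,"ty":0,"tz":10,"wx":0,"wy":0,"wz":0,"claw":0.5},{"tx":0,"ty":0,"tz":10,"wx":0,"wy":0,"wz":0,"claw":0.5},{"tx":0,"ty":0,"tz":10,"wx":0,"wy":0,"wz":0,"claw":0.5}]' 20
python3 -c "
from dial import *
st()
for n in('top','side'):
  I,D=snap(n,10);u,v=[int(x) for x in proj(n,grip)[0]]
  cv2.imwrite(f'pics/{n}10c.png',cv2.resize(I[max(0,v-50):v+50,max(0,u-60):u+60],None,fx=5,fy=5,interpolation=cv2.INTER_CUBIC))
for out in(.05,.006): p,Rt=pose(.5,out,-1); rel(p,Rt)
"
```

```text
clock: 18.67
position: [0.4554, -0.2899, 0.1493]
ee_rot: [2.359, 1.38, 0.737]
force: [-0.1, 0.1, 0.4]
width: 0.498
t 18.67 p [ 0.4554 -0.2899  0.1493] F [-0.1  0.1  0.4] w 0.498 j [ 1.01  0.31 -0.36  2.29 -1.3   0.27  1.41]
[[ 0.404  0.714  0.572]
 [ 0.873 -0.488 -0.007]
 [ 0.275  0.502 -0.82 ]]
{'tx': np.float64(0.09), 'ty': np.float64(-0.06), 'tz': np.float64(0.09), 'wx': np.float64(-0.01), 'wy': np.float64(-0.0), 'wz': np.float64(0.28)} dist cm 0.1 ang 0.3
{'tx': np.float64(0.09), 'ty': np.float64(-0.06), 'tz': np.float64(4.49), 'wx': np.float64(-0.01), 'wy': np.float64(-0.0), 'wz': np.float64(0.28)} dist cm 4.5 ang 0.3
```

View pics/side10c.png

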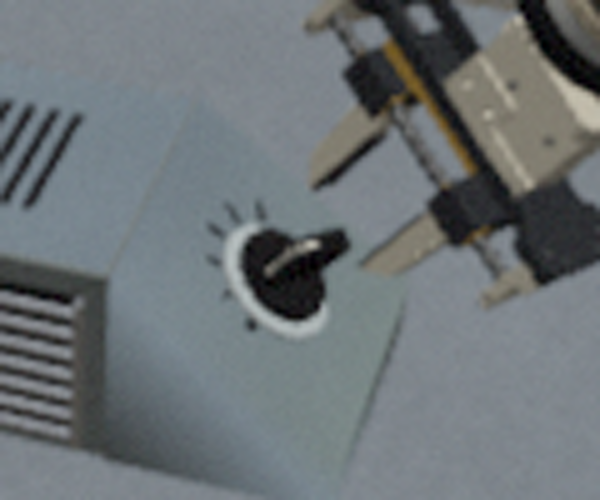

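View pics/top10c.png

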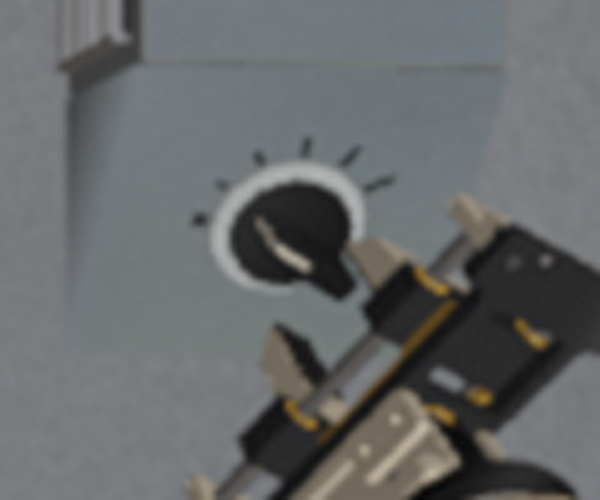

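```bash
python3 -m handwheel '[{"tx":0,"ty":-0.05,"tz":1,"wx":0,"wy":0,"wz":0.3,"claw":0.5},{"tx":0,"ty":-0.05,"tz":2,"wx":0,"wy":0,"wz":0.3,"claw":0.5},{"tx":0,"ty":-0.05,"tz":2,"wx":0,"wy":0,"wz":0.3,"claw":0.5},{"tx":0,"ty":-0.05,"tz":2,"wx":0,"wy":0,"wz":0.3,"claw":0.5}]' 20
python3 -c "
from dial import *
st()
for out in(.03,.006): p,Rt=pose(.5,out,-1); rel(p,Rt)
"
```

```text
clock: 19.1
position: [0.4662, -0.291, 0.1341]
ee_rot: [2.362, 1.372, 0.737]
force: [0.4, 0.4, -0.1]
width: 0.499
t 19.1 p [ 0.4662 -0.291   0.1341] F [ 0.4  0.4 -0.1] w 0.499 j [ 1.16  0.39 -0.57  2.27 -1.3   0.16  1.42]
[[ 0.408  0.71   0.574]
 [ 0.87  -0.492 -0.01 ]
 [ 0.275  0.503 -0.819]]
{'tx': np.float64(0.09), 'ty': np.float64(0.0), 'tz': np.float64(0.09), 'wx': np.float64(-0.0), 'wy': np.float64(-0.01), 'wz': np.float64(-0.04)} dist cm 0.1 ang 0.0
{'tx': np.float64(0.09), 'ty': np.float64(0.0), 'tz': np.float64(2.49), 'wx': np.float64(-0.0), 'wy': np.float64(-0.01), 'wz': np.float64(-0.04)} dist cm 2.5 ang 0.0
```

```bash
python3 -m handwheel '[{"tx":0.1,"ty":0,"tz":0.6,"wx":0,"wy":0,"wz":0,"claw":0.5},{"tx":0.1,"ty":0,"tz":1.2,"wx":0,"wy":0,"wz":0,"claw":0.5},{"tx":0.1,"ty":0,"tz":1.2,"wx":0,"wy":0,"wz":0,"claw":0.5},{"tx":0.1,"ty":0,"tz":1.2,"wx":0,"wy":0,"wz":0,"claw":0.5}]' 20
python3 -c "
from dial import *
st()
for out in(.018,.006): p,Rt=pose(.5,out,-1); rel(p,Rt)
"
```

```text
clock: 19.43
position: [0.4739, -0.2907, 0.1257]
ee_rot: [2.364, 1.376, 0.736]
force: [0.1, 0.2, -0.9]
width: 0.497
t 19.43 p [ 0.4739 -0.2907  0.1257] F [ 0.1  0.2 -0.9] w 0.497 j [ 1.18  0.42 -0.62  2.26 -1.32  0.12  1.44]
[[ 0.407  0.712  0.571]
 [ 0.871 -0.492 -0.008]
 [ 0.276  0.501 -0.821]]
{'tx': np.float64(-0.02), 'ty': np.float64(-0.11), 'tz': np.float64(0.15), 'wx': np.float64(-0.19), 'wy': np.float64(-0.05), 'wz': np.float64(0.01)} dist cm 0.2 ang 0.2
{'tx': np.float64(-0.02), 'ty': np.float64(-0.11), 'tz': np.float64(1.35), 'wx': np.float64(-0.19), 'wy': np.float64(-0.05), 'wz': np.float64(0.01)} dist cm 1.4 ang 0.2
```

```bash
cat >> dial.py <<'E'
def pose2(th,out,a,dist=0.,sg=-1,da=0.):
    """tilted by a deg about bar y; grasp point at grip+n*out, backed dist along tool"""
    a=np.radians(a)
    bx=np.cos(th)*left+np.sin(th)*up; by=np.cross(n,bx)
    tz=-n*np.cos(a)-bx*np.sin(a);ty=sg*by
    Rt=np.c_[np.cross(ty,tz),ty,tz]
    return grip+n*out+tz*(.005-dist),Rt
E
python3 -m handwheel '[{"tx":0,"ty":0,"tz":-1,"wx":0,"wy":0,"wz":0,"claw":0.5},{"tx":0,"ty":0,"tz":-3,"wx":0,"wy":0,"wz":0,"claw":0.5},{"tx":0,"ty":0,"tz":-6,"wx":0,"wy":0,"wz":0,"claw":0.5},{"tx":0,"ty":0,"tz":-8,"wx":0,"wy":0,"wz":0,"claw":0.5},{"tx":0,"ty":0,"tz":-8,"wx":0,"wy":0,"wz":0,"claw":0.5}]' 20
python3 -c "
from dial import *
st();print(sensors.observe()['joints'].round(4))
for d in(.1,0): p,Rt=pose2(.5,.01,20,d); print(p.round(3));rel(p,Rt)
print(Rt.round(3))
"
```

```text
clock: 19.85
position: [0.4271, -0.2908, 0.1942]
ee_rot: [2.36, 1.374, 0.735]
force: [1.1, -0.0, 0.5]
width: 0.501
t 19.85 p [ 0.4271 -0.2908  0.1942] F [ 1.1 -0.   0.5] w 0.501 j [ 1.06  0.19 -0.33  2.28 -1.04  0.38  1.15]
[[ 0.408  0.711  0.573]
 [ 0.871 -0.491 -0.011]
 [ 0.273  0.504 -0.82 ]]
[ 1.058   0.1916 -0.3323  2.2805 -1.0351  0.3847  1.1502]
[ 0.438 -0.261  0.203]
{'tx': np.float64(3.27), 'ty': np.float64(-0.23), 'tz': np.float64(-0.18), 'wx': np.float64(0.0), 'wy': np.float64(-19.93), 'wz': np.float64(0.07)} dist cm 3.3 ang 19.9
[ 0.478 -0.292  0.117]
{'tx': np.float64(-0.14), 'ty': np.float64(-0.24), 'tz': np.float64(9.22), 'wx': np.float64(0.0), 'wy': np.float64(-19.93), 'wz': np.float64(0.07)} dist cm 9.2 ang 19.9
[[ 0.58   0.71   0.399]
 [ 0.815 -0.492 -0.307]
 [-0.022  0.503 -0.864]]
```

```bash
python3 -m handwheel '[{"tx":1,"ty":0,"tz":0,"wx":0,"wy":-6,"wz":0,"claw":0.5},{"tx":2,"ty":-0.1,"tz":-0.1,"wx":0,"wy":-13,"wz":0,"claw":0.5},{"tx":3.27,"ty":-0.2,"tz":-0.2,"wx":0,"wy":-20,"wz":0,"claw":0.5},{"tx":3.27,"ty":-0.2,"tz":-0.2,"wx":0,"wy":-20,"wz":0,"claw":0.5},{"tx":3.27,"ty":-0.2,"tz":-0.2,"wx":0,"wy":-20,"wz":0,"claw":0.5},{"tx":3.27,"ty":-0.2,"tz":-0.2,"wx":0,"wy":-20,"wz":0,"claw":0.5},{"tx":3.27,"ty":-0.2,"tz":-0.2,"wx":0,"wy":-20,"wz":0,"claw":0.5}]' 20
python3 -c "
from dial import *
st()
for d in(.1,.05,0): p,Rt=pose2(.5,.01,20,d); print(p.round(3));rel(p,Rt)
"
```

```text
clock: 20.43
position: [0.4251, -0.2619, 0.1872]
ee_rot: [2.405, 1.302, 0.369]
force: [0.1, -0.1, -0.1]
width: 0.498
t 20.43 p [ 0.4251 -0.2619  0.1872] F [ 0.1 -0.1 -0.1] w 0.498 j [ 0.3   0.09  0.15  2.33 -0.    0.25 -0.14]
[[ 0.536  0.743  0.4  ]
 [ 0.843 -0.499 -0.203]
 [ 0.049  0.446 -0.894]]
[ 0.438 -0.261  0.203]
{'tx': np.float64(0.82), 'ty': np.float64(1.63), 'tz': np.float64(-0.96), 'wx': np.float64(-3.75), 'wy': np.float64(-4.96), 'wz': np.float64(0.68)} dist cm 2.1 ang 6.3
[ 0.458 -0.277  0.16 ]
{'tx': np.float64(0.38), 'ty': np.float64(1.95), 'tz': np.float64(4.01), 'wx': np.float64(-3.75), 'wy': np.float64(-4.96), 'wz': np.float64(0.68)} dist cm 4.5 ang 6.3
[ 0.478 -0.292  0.117]
{'tx': np.float64(-0.05), 'ty': np.float64(2.27), 'tz': np.float64(8.98), 'wx': np.float64(-3.75), 'wy': np.float64(-4.96), 'wz': np.float64(0.68)} dist cm 9.3 ang 6.3
```

```bash
python3 -m handwheel '[{"tx":0.82,"ty":1.63,"tz":-0.96,"wx":-3.75,"wy":-4.96,"wz":0.7,"claw":0.5},{"tx":0.82,"ty":1.63,"tz":-0.96,"wx":-3.75,"wy":-4.96,"wz":0.7,"claw":0.5},{"tx":0.82,"ty":1.63,"tz":-0.96,"wx":-3.75,"wy":-4.96,"wz":0.7,"claw":0.5},{"tx":0.82,"ty":1.63,"tz":-0.96,"wx":-3.75,"wy":-4.96,"wz":0.7,"claw":0.5},{"tx":0.82,"ty":1.63,"tz":-0.96,"wx":-3.75,"wy":-4.96,"wz":0.7,"claw":0.5},{"tx":0.82,"ty":1.63,"tz":-0.96,"wx":-3.75,"wy":-4.96,"wz":0.7,"claw":0.5}]' 20
python3 -c "
from dial import *
st()
for d in(.1,.05,0): p,Rt=pose2(.5,.01,20,d); print(p.round(3));rel(p,Rt)
"
```

```text
clock: 20.93
position: [0.4376, -0.2608, 0.2031]
ee_rot: [2.349, 1.223, 0.303]
force: [-0.2, -0.3, -0.2]
width: 0.5
t 20.93 p [ 0.4376 -0.2608  0.2031] F [-0.2 -0.3 -0.2] w 0.5 j [ 0.02  0.06  0.31  2.35  0.56  0.27 -0.79]
[[ 0.578  0.712  0.4  ]
 [ 0.816 -0.491 -0.305]
 [-0.021  0.502 -0.864]]
[ 0.438 -0.261  0.203]
{'tx': np.float64(-0.03), 'ty': np.float64(0.04), 'tz': np.float64(-0.01), 'wx': np.float64(-0.07), 'wy': np.float64(-0.11), 'wz': np.float64(0.07)} dist cm 0.0 ang 0.2
[ 0.458 -0.277  0.16 ]
{'tx': np.float64(-0.04), 'ty': np.float64(0.05), 'tz': np.float64(4.99), 'wx': np.float64(-0.07), 'wy': np.float64(-0.11), 'wz': np.float64(0.07)} dist cm 5.0 ang 0.2
[ 0.478 -0.292  0.117]
{'tx': np.float64(-0.05), 'ty': np.float64(0.06), 'tz': np.float64(9.99), 'wx': np.float64(-0.07), 'wy': np.float64(-0.11), 'wz': np.float64(0.07)} dist cm 10.0 ang 0.2
```

```bash
python3 -m handwheel '[{"tx":0,"ty":0,"tz":1.5,"wx":0,"wy":0,"wz":0,"claw":0.5},{"tx":0,"ty":0,"tz":3.5,"wx":0,"wy":0,"wz":0,"claw":0.5},{"tx":0,"ty":0,"tz":5,"wx":0,"wy":0,"wz":0,"claw":0.5},{"tx":0,"ty":0,"tz":5,"wx":0,"wy":0,"wz":0,"claw":0.5},{"tx":0,"ty":0,"tz":5,"wx":0,"wy":0,"wz":0,"claw":0.5}]' 20
python3 -c "
from dial import *
st()
for d in(.05,0): p,Rt=pose2(.5,.01,20,d); print(p.round(3));rel(p,Rt)
"
```

```text
clock: 21.35
position: [0.4566, -0.2775, 0.1594]
ee_rot: [2.351, 1.219, 0.301]
force: [-0.7, -0.1, 0.1]
width: 0.503
t 21.35 p [ 0.4566 -0.2775  0.1594] F [-0.7 -0.1  0.1] w 0.503 j [ 0.03  0.2   0.36  2.36  0.69  0.12 -0.91]
[[ 0.581  0.71   0.398]
 [ 0.814 -0.494 -0.306]
 [-0.021  0.502 -0.865]]
[ 0.458 -0.277  0.16 ]
{'tx': np.float64(0.14), 'ty': np.float64(0.06), 'tz': np.float64(-0.06), 'wx': np.float64(-0.12), 'wy': np.float64(0.02), 'wz': np.float64(-0.08)} dist cm 0.2 ang 0.1
[ 0.478 -0.292  0.117]
{'tx': np.float64(0.15), 'ty': np.float64(0.08), 'tz': np.float64(4.94), 'wx': np.float64(-0.12), 'wy': np.float64(0.02), 'wz': np.float64(-0.08)} dist cm 4.9 ang 0.1
```

```bash
cat >> dial.py <<'E'
def pose3(th,out,tilt,az,dist=0.,sg=-1):
    t,A=np.radians([tilt,az]); tz=np.array([np.sin(t)*np.cos(A),np.sin(t)*np.sin(A),-np.cos(t)])
    bx=np.cos(th)*left+np.sin(th)*up; by=sg*np.cross(n,bx)
    beta=np.degrees(np.arcsin(by@tz))
    # keep tool x-z plane containing bar x as well as possible: ty perpendicular to bx and tz
    ty=np.cross(tz,bx);ty/=np.linalg.norm(ty); ty*=np.sign(ty@by)
    Rt=np.c_[np.cross(ty,tz),ty,tz]
    return grip+n*out+tz*(.005-dist),Rt,beta
E
python3 -c "
from dial import *
for t,az in((16,-25),(18,-25),(20,-20)):
  p,Rt,b=pose3(.5,.016,t,az,.08); print(t,az,'beta',b.round(1),p.round(3));rel(p,Rt)
"
```

```text
16 -25 beta -14.4 [ 0.453 -0.282  0.198]
{'tx': np.float64(-0.59), 'ty': np.float64(1.93), 'tz': np.float64(-3.37), 'wx': np.float64(14.15), 'wy': np.float64(4.68), 'wz': np.float64(-4.63)} dist cm 3.9 ang 15.6
18 -25 beta -12.4 [ 0.451 -0.28   0.198]
{'tx': np.float64(-0.64), 'ty': np.float64(1.68), 'tz': np.float64(-3.43), 'wx': np.float64(12.19), 'wy': np.float64(4.86), 'wz': np.float64(-3.98)} dist cm 3.9 ang 13.7
20 -20 beta -10.8 [ 0.448 -0.282  0.197]
{'tx': np.float64(-0.9), 'ty': np.float64(1.46), 'tz': np.float64(-3.45), 'wx': np.float64(10.51), 'wy': np.float64(6.74), 'wz': np.float64(-3.26)} dist cm 3.8 ang 12.9
```

```bash
python3 -m handwheel '[{"tx":0,"ty":0.2,"tz":-1.5,"wx":2,"wy":0.5,"wz":-0.5,"claw":0.4},{"tx":-0.3,"ty":0.8,"tz":-3,"wx":6,"wy":2.5,"wz":-2,"claw":0.4},{"tx":-0.64,"ty":1.68,"tz":-3.43,"wx":12.2,"wy":4.86,"wz":-4,"claw":0.4},{"tx":-0.64,"ty":1.68,"tz":-3.43,"wx":12.2,"wy":4.86,"wz":-4,"claw":0.4},{"tx":-0.64,"ty":1.68,"tz":-3.43,"wx":12.2,"wy":4.86,"wz":-4,"claw":0.4},{"tx":-0.64,"ty":1.68,"tz":-3.43,"wx":12.2,"wy":4.86,"wz":-4,"claw":0.4}]' 8
python3 -c "
from dial import *
st()
for d in(.08,.04,0):
  p,Rt,b=pose3(.5,.016,18,-25,d); print(p.round(3));rel(p,Rt)
"
```

```text
clock: 21.85
position: [0.4538, -0.281, 0.2021]
ee_rot: [2.486, 1.436, 0.273]
force: [0.7, -0.8, 0.3]
width: 0.403
t 21.85 p [ 0.4538 -0.281   0.2021] F [ 0.7 -0.8  0.3] w 0.403 j [ 0.64  0.19 -0.2   2.1   0.05  0.54 -0.12]
[[ 0.495  0.82   0.288]
 [ 0.868 -0.479 -0.127]
 [ 0.033  0.313 -0.949]]
[ 0.451 -0.28   0.198]
{'tx': np.float64(-0.1), 'ty': np.float64(-0.39), 'tz': np.float64(0.35), 'wx': np.float64(0.3), 'wy': np.float64(-0.38), 'wz': np.float64(0.12)} dist cm 0.5 ang 0.5
[ 0.462 -0.286  0.16 ]
{'tx': np.float64(-0.12), 'ty': np.float64(-0.41), 'tz': np.float64(4.35), 'wx': np.float64(0.3), 'wy': np.float64(-0.38), 'wz': np.float64(0.12)} dist cm 4.4 ang 0.5
[ 0.474 -0.291  0.121]
{'tx': np.float64(-0.15), 'ty': np.float64(-0.43), 'tz': np.float64(8.35), 'wx': np.float64(0.3), 'wy': np.float64(-0.38), 'wz': np.float64(0.12)} dist cm 8.4 ang 0.5
```

```bash
python3 -m handwheel '[{"tx":-0.1,"ty":-0.4,"tz":1,"wx":0,"wy":0,"wz":0,"claw":0.4},{"tx":-0.1,"ty":-0.4,"tz":2.5,"wx":0,"wy":0,"wz":0,"claw":0.4},{"tx":-0.1,"ty":-0.4,"tz":4,"wx":0,"wy":0,"wz":0,"claw":0.4},{"tx":-0.1,"ty":-0.4,"tz":4.3,"wx":0,"wy":0,"wz":0,"claw":0.4},{"tx":-0.1,"ty":-0.4,"tz":4.3,"wx":0,"wy":0,"wz":0,"claw":0.4},{"tx":-0.1,"ty":-0.4,"tz":4.3,"wx":0,"wy":0,"wz":0,"claw":0.4}]' 8
python3 -c "
from dial import *
st()
for n in('top','side'):
  I,D=snap(n,11);u,v=[int(x) for x in proj(n,grip)[0]]
  cv2.imwrite(f'pics/{n}11c.png',cv2.resize(I[max(0,v-50):v+50,max(0,u-60):u+60],None,fx=5,fy=5,interpolation=cv2.INTER_CUBIC))
"
python3 -c "
from dial import *
for d in(.04,0):
  p,Rt,b=pose3(.5,.016,18,-25,d); rel(p,Rt)
"
```

```text
clock: 22.35
position: [0.4603, -0.2845, 0.1572]
ee_rot: [2.487, 1.434, 0.265]
force: [0.4, -0.0, 0.5]
width: 0.402
t 22.35 p [ 0.4603 -0.2845  0.1572] F [ 0.4 -0.   0.5] w 0.402 j [ 0.61  0.26 -0.18  2.14  0.1   0.43 -0.16]
[[ 0.497  0.82   0.283]
 [ 0.867 -0.48  -0.131]
 [ 0.029  0.31  -0.95 ]]
{'tx': np.float64(0.01), 'ty': np.float64(0.26), 'tz': np.float64(-0.13), 'wx': np.float64(0.19), 'wy': np.float64(-0.06), 'wz': np.float64(0.07)} dist cm 0.3 ang 0.2
{'tx': np.float64(0.0), 'ty': np.float64(0.25), 'tz': np.float64(3.87), 'wx': np.float64(0.19), 'wy': np.float64(-0.06), 'wz': np.float64(0.07)} dist cm 3.9 ang 0.2
```

View pics/side11c.png

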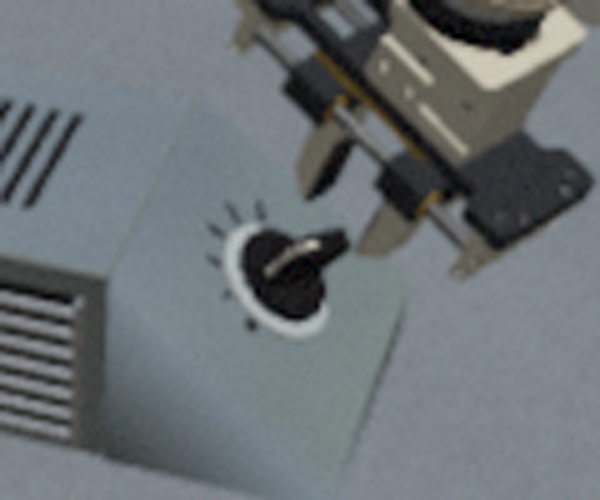

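View pics/top11c.png

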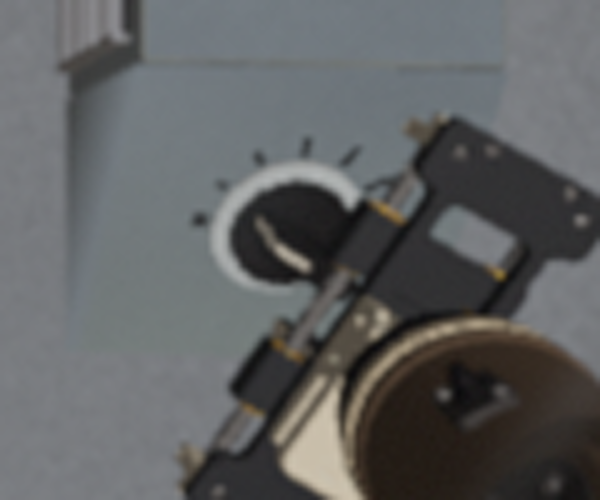

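```bash
python3 -m handwheel '[{"tx":0,"ty":0.25,"tz":0.8,"wx":0,"wy":0,"wz":0,"claw":0.4},{"tx":0,"ty":0.25,"tz":1.6,"wx":0,"wy":0,"wz":0,"claw":0.4},{"tx":0,"ty":0.25,"tz":2.4,"wx":0,"wy":0,"wz":0,"claw":0.4},{"tx":0,"ty":0.25,"tz":2.4,"wx":0,"wy":0,"wz":0,"claw":0.4}]' 8
python3 -m handwheel '[{"tx":0,"ty":0,"tz":0.5,"wx":0,"wy":0,"wz":0,"claw":0.4},{"tx":0,"ty":0,"tz":1,"wx":0,"wy":0,"wz":0,"claw":0.4},{"tx":0,"ty":0,"tz":1.5,"wx":0,"wy":0,"wz":0,"claw":0.4},{"tx":0,"ty":0,"tz":1.5,"wx":0,"wy":0,"wz":0,"claw":0.4},{"tx":0,"ty":0,"tz":1.5,"wx":0,"wy":0,"wz":0,"claw":0.4}]' 8
python3 -c "
from dial import *
st()
for n in('top','side'):
  I,D=snap(n,12);u,v=[int(x) for x in proj(n,grip)[0]]
  cv2.imwrite(f'pics/{n}12c.png',cv2.resize(I[max(0,v-50):v+50,max(0,u-60):u+60],None,fx=5,fy=5,interpolation=cv2.INTER_CUBIC))
p,Rt,b=pose3(.5,.016,18,-25,0); rel(p,Rt)
" ;python3 -c "
from dial import *
p,Rt,b=pose3(.5,.016,18,-25,0); rel(p,Rt)
"
```

```text
clock: 22.78
position: [0.4687, -0.2887, 0.1324]
ee_rot: [2.49, 1.435, 0.262]
force: [0.3, 0.4, -0.1]
width: 0.4
clock: 23.2
position: [0.4731, -0.2909, 0.1196]
ee_rot: [2.489, 1.434, 0.263]
force: [-0.3, -0.2, -0.1]
width: 0.398
t 23.2 p [ 0.4731 -0.2909  0.1196] F [-0.3 -0.2 -0.1] w 0.398 j [ 0.58  0.34 -0.15  2.15  0.14  0.34 -0.2 ]
[[ 0.497  0.821  0.281]
 [ 0.867 -0.481 -0.13 ]
 [ 0.028  0.309 -0.951]]
{'tx': np.float64(0.03), 'ty': np.float64(0.07), 'tz': np.float64(-0.12), 'wx': np.float64(0.1), 'wy': np.float64(-0.04), 'wz': np.float64(0.06)} dist cm 0.1 ang 0.1
{'tx': np.float64(0.03), 'ty': np.float64(0.07), 'tz': np.float64(-0.12), 'wx': np.float64(0.1), 'wy': np.float64(-0.04), 'wz': np.float64(0.06)} dist cm 0.1 ang 0.1
```

View pics/side12c.png

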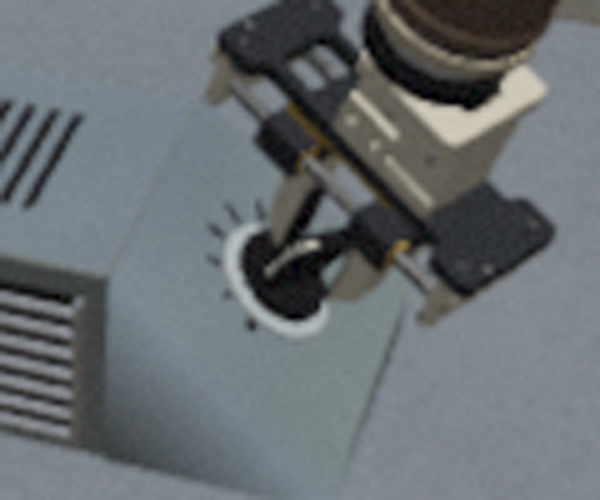

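View pics/top12c.png

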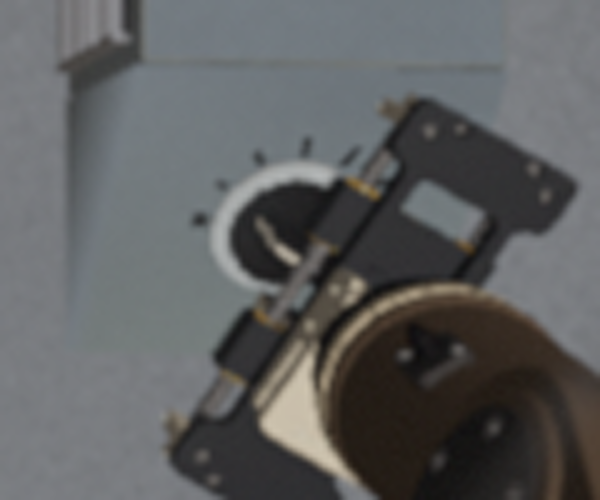

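```bash
python3 -m handwheel '[{"tx":0,"ty":0.07,"tz":0,"wx":0,"wy":0,"wz":0,"claw":0.3},{"tx":0,"ty":0.07,"tz":0,"wx":0,"wy":0,"wz":0,"claw":0.22},{"tx":0,"ty":0.07,"tz":0,"wx":0,"wy":0,"wz":0,"claw":0.18},{"tx":0,"ty":0.07,"tz":0,"wx":0,"wy":0,"wz":0,"claw":0.18},{"tx":0,"ty":0.07,"tz":0,"wx":0,"wy":0,"wz":0,"claw":0.18}]' 8
python3 -c "
from dial import *
st()
for th in(.75,1.0,1.25,1.5,1.6):
  for a in (20,):
    p,Rt=pose2(th,.016,a); print(th,a,'tz',Rt[:,2].round(2));rel(p,Rt)
"
```

```text
clock: 23.72
position: [0.4763, -0.2927, 0.1218]
ee_rot: [2.484, 1.431, 0.268]
force: [6.9, -4.8, -1.8]
width: 0.189
t 23.72 p [ 0.4763 -0.2927  0.1218] F [ 6.9 -4.8 -1.8] w 0.189 j [ 0.58  0.34 -0.15  2.14  0.14  0.34 -0.2 ]
[[ 0.497  0.819  0.287]
 [ 0.867 -0.48  -0.133]
 [ 0.029  0.315 -0.949]]
0.75 20 tz [ 0.34 -0.26 -0.9 ]
{'tx': np.float64(-0.02), 'ty': np.float64(-0.25), 'tz': np.float64(-0.08), 'wx': np.float64(-7.52), 'wy': np.float64(-3.34), 'wz': np.float64(17.49)} dist cm 0.3 ang 19.3
1.0 20 tz [ 0.3  -0.19 -0.93]
{'tx': np.float64(-0.01), 'ty': np.float64(-0.29), 'tz': np.float64(-0.07), 'wx': np.float64(-3.04), 'wy': np.float64(-1.7), 'wz': np.float64(31.03)} dist cm 0.3 ang 31.2
1.25 20 tz [ 0.27 -0.11 -0.96]
{'tx': np.float64(0.02), 'ty': np.float64(-0.32), 'tz': np.float64(-0.07), 'wx': np.float64(1.57), 'wy': np.float64(-0.01), 'wz': np.float64(44.52)} dist cm 0.3 ang 44.6
1.5 20 tz [ 0.26 -0.03 -0.97]
{'tx': np.float64(0.05), 'ty': np.float64(-0.35), 'tz': np.float64(-0.07), 'wx': np.float64(6.31), 'wy': np.float64(1.74), 'wz': np.float64(57.97)} dist cm 0.4 ang 58.3
1.6 20 tz [ 0.26  0.01 -0.97]
{'tx': np.float64(0.07), 'ty': np.float64(-0.36), 'tz': np.float64(-0.07), 'wx': np.float64(8.24), 'wy': np.float64(2.45), 'wz': np.float64(63.33)} dist cm 0.4 ang 63.9
```

```bash
python3 -m handwheel '[{"tx":0,"ty":0.25,"tz":0,"wx":-2,"wy":-1,"wz":4,"claw":0.1},{"tx":0,"ty":0.25,"tz":0,"wx":-4,"wy":-2,"wz":9,"claw":0.1},{"tx":0,"ty":0.25,"tz":0,"wx":-5,"wy":-2.3,"wz":14,"claw":0.1},{"tx":0,"ty":0.25,"tz":0,"wx":-5,"wy":-2.3,"wz":19,"claw":0.1},{"tx":0,"ty":0.25,"tz":0,"wx":-4,"wy":-2,"wz":25,"claw":0.1},{"tx":0,"ty":0.25,"tz":0,"wx":-3,"wy":-1.7,"wz":31,"claw":0.1},{"tx":0,"ty":0.25,"tz":0,"wx":-1,"wy":-1,"wz":37,"claw":0.1},{"tx":0,"ty":0.25,"tz":0,"wx":1,"wy":0,"wz":43,"claw":0.1},{"tx":0,"ty":0.25,"tz":0,"wx":3,"wy":0.7,"wz":49,"claw":0.1},{"tx":0,"ty":0.25,"tz":0,"wx":5,"wy":1.4,"wz":54,"claw":0.1},{"tx":0,"ty":0.25,"tz":0,"wx":6.5,"wy":1.8,"wz":58.5,"claw":0.1},{"tx":0,"ty":0.25,"tz":0,"wx":7,"wy":2,"wz":60,"claw":0.1}]' 8
python3 -m handwheel '[{"tx":0,"ty":0,"tz":0,"wx":0,"wy":0,"wz":0,"claw":0.1},{"tx":0,"ty":0,"tz":0,"wx":0,"wy":0,"wz":0,"claw":0.1}]' 8
python3 -c "
from dial import *
st()
p,Rt=pose2(1.5,.016,20);rel(p,Rt)
for n in('top','side'):
  I,D=snap(n,13);u,v=[int(x) for x in proj(n,grip)[0]]
  cv2.imwrite(f'pics/{n}13c.png',cv2.resize(I[max(0,v-50):v+50,max(0,u-60):u+60],None,fx=5,fy=5,interpolation=cv2.INTER_CUBIC))
"
```

```text
clock: 24.72
position: [0.4751, -0.2931, 0.1208]
ee_rot: [3.103, 0.01, 0.399]
force: [-2.0, 7.0, 2.0]
width: 0.287
clock: 24.88
position: [0.4753, -0.2922, 0.1208]
ee_rot: [3.1, 0.022, 0.399]
force: [-3.1, 0.2, 0.9]
width: 0.268
t 24.88 p [ 0.4753 -0.2922  0.1208] F [-3.1  0.2  0.9] w 0.268 j [ 0.51  0.37  0.03  2.07 -0.27  0.49 -0.8 ]
[[ 0.967  0.012  0.253]
 [ 0.016 -1.    -0.014]
 [ 0.253  0.018 -0.967]]
{'tx': np.float64(-0.16), 'ty': np.float64(-0.18), 'tz': np.float64(-0.1), 'wx': np.float64(-0.85), 'wy': np.float64(0.32), 'wz': np.float64(-1.93)} dist cm 0.3 ang 2.1
```

View pics/side13c.png

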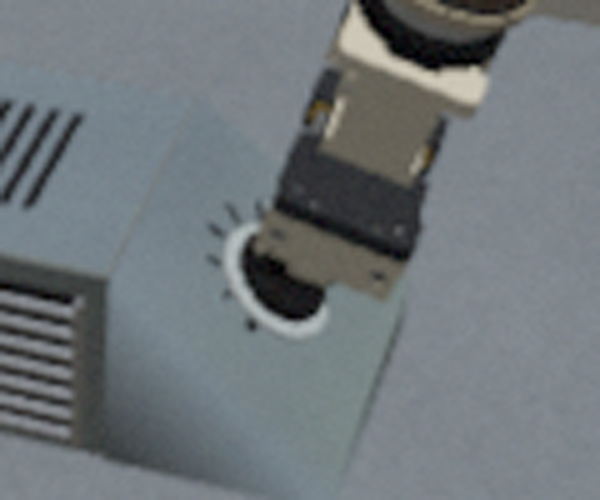

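View pics/top13c.png

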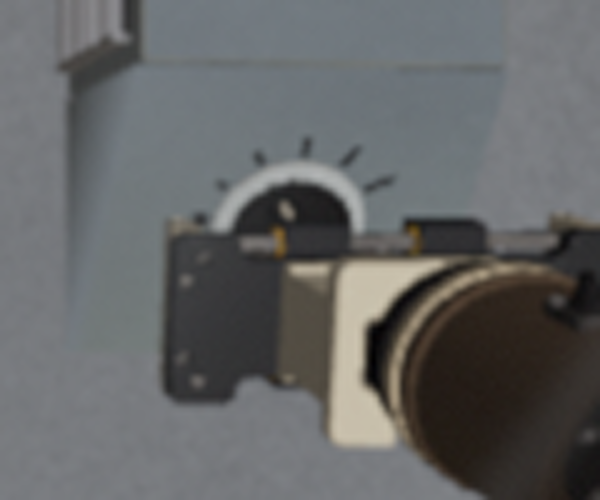

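```bash
python3 -m handwheel '[{"tx":0,"ty":0,"tz":0,"wx":0,"wy":0,"wz":0,"claw":0.1},{"tx":0,"ty":0,"tz":0,"wx":0,"wy":0,"wz":0,"claw":0.1},{"tx":0,"ty":0,"tz":0,"wx":0,"wy":0,"wz":0,"claw":0.1},{"tx":0,"ty":0,"tz":0,"wx":0,"wy":0,"wz":0,"claw":0.1},{"tx":0,"ty":0,"tz":0,"wx":0,"wy":0,"wz":0,"claw":0.1}]' 30
python3 -c "
from dial import *
st()
n='top'
I,D=snap(n,14);u,v=[int(x) for x in proj(n,grip)[0]]
cv2.imwrite(f'pics/{n}14c.png',cv2.resize(I[max(0,v-50):v+50,max(0,u-60):u+60],None,fx=5,fy=5,interpolation=cv2.INTER_CUBIC))
"
```

```text
clock: 25.4
position: [0.4757, -0.2921, 0.121]
ee_rot: [3.101, 0.02, 0.4]
force: [-4.0, 3.3, 3.0]
width: 0.243
t 25.4 p [ 0.4757 -0.2921  0.121 ] F [-4.   3.3  3. ] w 0.243 j [ 0.51  0.37  0.03  2.07 -0.27  0.49 -0.8 ]
[[ 0.967  0.011  0.254]
 [ 0.015 -1.    -0.014]
 [ 0.253  0.017 -0.967]]
```

View pics/top14c.png

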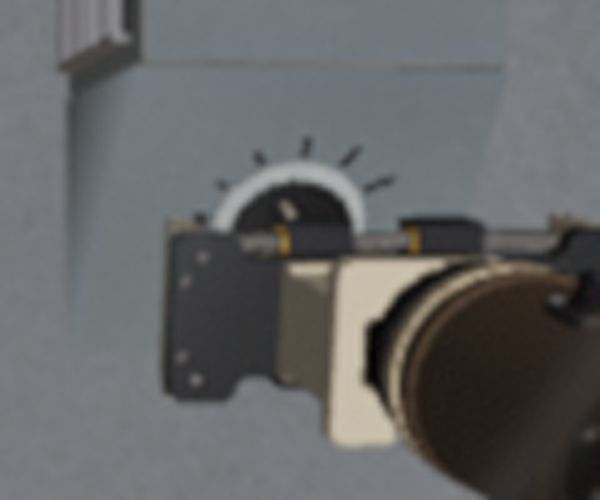

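```bash
python3 -c "
from dial import *
o=sensors.observe()
p0,R0=pose2(1.53,.016,20)
for d in(.15,.3,.45):
  p,Rt=pose2(1.53+d,.016,20)
  print(d,(R0.T@(p-p0)*100).round(2),np.degrees(R.from_matrix(R0.T@Rt).as_rotvec()).round(1))
"
python3 -m handwheel '[{"tx":0,"ty":0,"tz":0,"wx":1,"wy":0,"wz":4,"claw":0.1},{"tx":0,"ty":0,"tz":0,"wx":2.8,"wy":0.4,"wz":8,"claw":0.1},{"tx":0,"ty":0,"tz":0,"wx":4.3,"wy":0.5,"wz":12,"claw":0.1},{"tx":0,"ty":0,"tz":0,"wx":5.8,"wy":0.7,"wz":16,"claw":0.1},{"tx":0,"ty":0,"tz":0,"wx":5.8,"wy":0.7,"wz":16,"claw":0.1},{"tx":0,"ty":0,"tz":0,"wx":5.8,"wy":0.7,"wz":16,"claw":0.1}]' 30
python3 -c "
from dial import *
st()
n='top'
I,D=snap(n,15);u,v=[int(x) for x in proj(n,grip)[0]]
cv2.imwrite(f'pics/{n}15c.png',cv2.resize(I[max(0,v-50):v+50,max(0,u-60):u+60],None,fx=5,fy=5,interpolation=cv2.INTER_CUBIC))
"
```

```text
0.15 [ 0.   -0.03 -0.  ] [2.9 0.  8.1]
0.3 [ 0.01 -0.05 -0.  ] [ 5.9  0.  16.2]
0.45 [ 0.02 -0.07 -0.01] [ 8.8  0.  24.2]
clock: 25.95
position: [0.4759, -0.2921, 0.1212]
ee_rot: [-2.97, 0.376, -0.404]
force: [-5.3, 4.2, 5.6]
width: 0.303
t 25.95 p [ 0.4759 -0.2921  0.1212] F [-5.3  4.2  5.6] w 0.303 j [ 0.59  0.4   0.01  2.04 -0.44  0.57 -0.87]
[[ 0.934 -0.228  0.277]
 [-0.26  -0.962  0.085]
 [ 0.247 -0.151 -0.957]]
```

View pics/top15c.png

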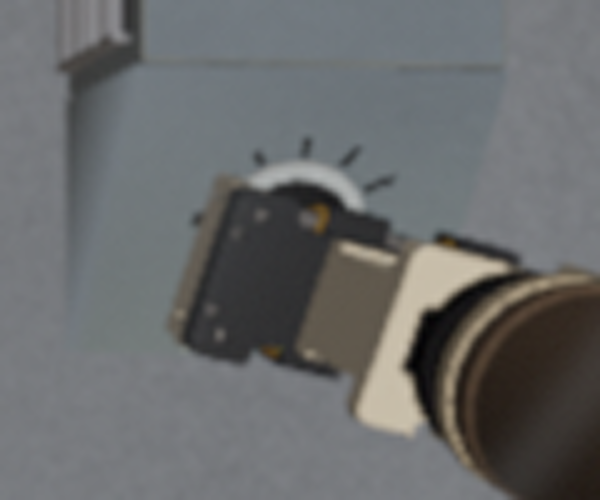

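```bash
python3 -m handwheel '[{"tx":0,"ty":0,"tz":0,"wx":0,"wy":0,"wz":0,"claw":0.45},{"tx":0,"ty":0,"tz":0,"wx":0,"wy":0,"wz":0,"claw":0.45},{"tx":0,"ty":0,"tz":0,"wx":0,"wy":0,"wz":0,"claw":0.45},{"tx":0,"ty":0,"tz":-2,"wx":0,"wy":0,"wz":0,"claw":0.45},{"tx":0,"ty":0,"tz":-5,"wx":0,"wy":0,"wz":0,"claw":0.45},{"tx":0,"ty":0,"tz":-8,"wx":0,"wy":0,"wz":0,"claw":0.45},{"tx":0,"ty":0,"tz":-8,"wx":0,"wy":0,"wz":0,"claw":0.45}]' 10
python3 -m handwheel '[{"tx":-4,"ty":0,"tz":-2,"wx":0,"wy":0,"wz":0,"claw":0.45},{"tx":-8,"ty":0,"tz":-4,"wx":0,"wy":0,"wz":0,"claw":0.45},{"tx":-10,"ty":0,"tz":-5,"wx":0,"wy":0,"wz":0,"claw":0.45},{"tx":-10,"ty":0,"tz":-5,"wx":0,"wy":0,"wz":0,"claw":0.45}]' 10
python3 -c "
from dial import *
st()
for n in('top','side'):
  I,D=snap(n,16);u,v=[int(x) for x in proj(n,grip)[0]]
  cv2.imwrite(f'pics/{n}16c.png',cv2.resize(I[max(0,v-50):v+50,max(0,u-60):u+60],None,fx=5,fy=5,interpolation=cv2.INTER_CUBIC))
"
```

```text
clock: 26.58
position: [0.4548, -0.3022, 0.2028]
ee_rot: [-2.973, 0.383, -0.415]
force: [0.5, -1.7, -0.0]
width: 0.449
clock: 26.92
position: [0.3421, -0.2769, 0.2212]
ee_rot: [-2.97, 0.386, -0.403]
force: [-0.2, 0.1, -1.0]
width: 0.45
t 26.92 p [ 0.3421 -0.2769  0.2212] F [-0.2  0.1 -1. ] w 0.45 j [ 0.68  0.09  0.09  2.15 -0.37  0.79 -0.81]
[[ 0.932 -0.234  0.277]
 [-0.266 -0.96   0.084]
 [ 0.246 -0.152 -0.957]]
```

View pics/side16c.png

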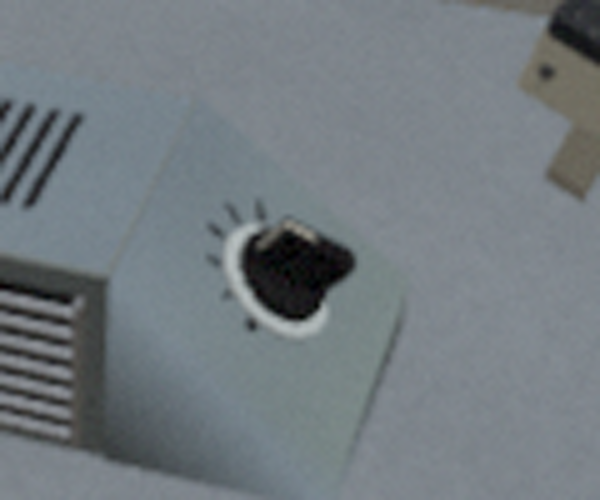

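View pics/top16c.png

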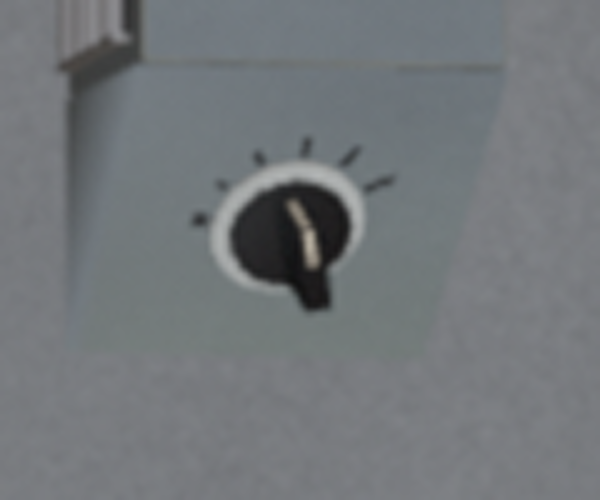

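```bash
sed "s/load('top',0)/load('top',16)/;s/load('side',0)/load('side',16)/" m4.py > m4b.py; python3 m4b.py
```

```text
top panel offset -0.2145 n fit [-0.574  0.011  0.818] [-0.573  0.01   0.819]
 flange n 259 [array([ 0.465 , -0.2822]), np.float64(0.0297)] top 123 [array([ 0.465 , -0.2817]), array([0.0513, 0.0145]), np.float64(19.1834)] h 0.0414
 white pts on top [[0.4878, -0.2736], [0.4849, -0.2752], [0.4834, -0.2786], [0.4811, -0.2766], [0.48, -0.2797], [0.4788, -0.2768], [0.4782, -0.2796], [0.4771, -0.2766], [0.476, -0.2798], [0.4737, -0.2777], [0.4751, -0.279], [0.4709, -0.2807], [0.4682, -0.2812]] [ 0.4672 -0.2797]
side panel offset -0.214 n fit [-0.574  0.012  0.819] [-0.573  0.01   0.819]
 flange n 126 [array([ 0.4635, -0.2808]), np.float64(0.0287)] top 86 [array([ 0.4629, -0.2822]), array([0.0503, 0.0187]), np.float64(16.9994)] h 0.0417
 white pts on top [[0.4845, -0.2748], [0.4812, -0.2798], [0.477, -0.2804], [0.4754, -0.2797], [0.4761, -0.2762], [0.4732, -0.2798], [0.4716, -0.2791], [0.4686, -0.2829], [0.4709, -0.2744], [0.4676, -0.2793]] [ 0.4645 -0.2797]
```

```bash
python3 - <<'E'
from dial import *
I,D=snap('top',17);snap('side',17)
u,v=[int(x) for x in proj('top',grip)[0]];x0,y0=max(0,u-60),max(0,v-50)
m=vision.camera_model('top');K=m['K'];Rc=R.from_rotvec(m['attitude']).as_matrix()
def onplane(px,off):
    r=Rc@np.array([(px[0]-K[0,2])/K[0,0],(px[1]-K[1,2])/K[1,1],1]); t=(off-n@m['xyz'])/(n@r); P=m['xyz']+t*r
    return np.array([P@left,P@up])
c=np.array([-.2818,.4645])
for a,b in((200,220),(222,185),(260,158),(305,147),(350,155),(380,183)):
    q=onplane((x0+(a+.5)/5,y0+(b+.5)/5),-.2145)-c; print((a,b),'angle rad',np.arctan2(q[1],q[0]).round(3),'r',np.hypot(*q).round(4))
E
sed "s/load('top',0)/load('top',17)/;s/load('side',0)/load('side',17)/" m4.py > m4b.py; python3 m4b.py|grep flange
```

```text
(200, 220) angle rad -0.012 r 0.039
(222, 185) angle rad 0.546 r 0.0375
(260, 158) angle rad 1.118 r 0.0387
(305, 147) angle rad 1.645 r 0.0413
(350, 155) angle rad 2.166 r 0.045
(380, 183) angle rad 2.665 r 0.0483
 flange n 259 [array([ 0.4651, -0.2811]), np.float64(0.0293)] top 120 [array([ 0.4658, -0.2814]), array([0.0511, 0.0145]), np.float64(20.278)] h 0.0414
 flange n 126 [array([ 0.4636, -0.2804]), np.float64(0.0293)] top 86 [array([ 0.4625, -0.2807]), array([0.0507, 0.0176]), np.float64(25.0229)] h 0.0414
```

```bash
python3 -c "
from dial import *
st()
for d in(.08,.0): p,Rt=pose2(1.12,.013,20,d); print(p.round(3),Rt[:,2].round(2));rel(p,Rt)
"
```

```text
t 27.12 p [ 0.3476 -0.2777  0.221 ] F [ 0.2  0.  -0.2] w 0.45 j [ 0.68  0.1   0.08  2.14 -0.38  0.79 -0.81]
[[ 0.933 -0.23   0.278]
 [-0.262 -0.961  0.084]
 [ 0.248 -0.151 -0.957]]
[ 0.453 -0.279  0.195] [ 0.28 -0.15 -0.95]
{'tx': np.float64(9.17), 'ty': np.float64(-1.91), 'tz': np.float64(5.42), 'wx': np.float64(-13.93), 'wy': np.float64(-0.46), 'wz': np.float64(-38.54)} dist cm 10.8 ang 41.0
[ 0.475 -0.291  0.119] [ 0.28 -0.15 -0.95]
{'tx': np.float64(9.74), 'ty': np.float64(-0.11), 'tz': np.float64(13.19), 'wx': np.float64(-13.93), 'wy': np.float64(-0.46), 'wz': np.float64(-38.54)} dist cm 16.4 ang 41.0
```

```bash
python3 -m handwheel '[{"tx":2,"ty":-0.4,"tz":1,"wx":-2.3,"wy":0,"wz":-6.4,"claw":0.4},{"tx":4,"ty":-0.8,"tz":2,"wx":-4.6,"wy":0,"wz":-12.8,"claw":0.4},{"tx":6,"ty":-1.2,"tz":3,"wx":-7,"wy":-0.2,"wz":-19.2,"claw":0.4},{"tx":8,"ty":-1.6,"tz":4.5,"wx":-9.3,"wy":-0.3,"wz":-25.7,"claw":0.4},{"tx":9.17,"ty":-1.91,"tz":5.42,"wx":-11.6,"wy":-0.4,"wz":-32.1,"claw":0.4},{"tx":9.17,"ty":-1.91,"tz":5.42,"wx":-13.93,"wy":-0.46,"wz":-38.54,"claw":0.4},{"tx":9.17,"ty":-1.91,"tz":5.42,"wx":-13.93,"wy":-0.46,"wz":-38.54,"claw":0.4},{"tx":9.17,"ty":-1.91,"tz":5.42,"wx":-13.93,"wy":-0.46,"wz":-38.54,"claw":0.4},{"tx":9.17,"ty":-1.91,"tz":5.42,"wx":-13.93,"wy":-0.46,"wz":-38.54,"claw":0.4},{"tx":9.17,"ty":-1.91,"tz":5.42,"wx":-13.93,"wy":-0.46,"wz":-38.54,"claw":0.4}]' 10
python3 -c "
from dial import *
st()
for d in(.08,.0): p,Rt=pose2(1.12,.013,20,d); rel(p,Rt)
"
```

```text
clock: 27.95
position: [0.4515, -0.2791, 0.1946]
ee_rot: [2.857, 0.554, 0.372]
force: [-1.2, 0.3, -0.2]
width: 0.4
t 27.95 p [ 0.4515 -0.2791  0.1946] F [-1.2  0.3 -0.2] w 0.4 j [ 0.45  0.18 -0.01  2.14  0.04  0.5  -0.78]
[[ 0.898  0.338  0.283]
 [ 0.39  -0.908 -0.153]
 [ 0.205  0.248 -0.947]]
{'tx': np.float64(0.12), 'ty': np.float64(0.01), 'tz': np.float64(0.01), 'wx': np.float64(-0.08), 'wy': np.float64(0.04), 'wz': np.float64(-0.23)} dist cm 0.1 ang 0.2
{'tx': np.float64(0.12), 'ty': np.float64(0.02), 'tz': np.float64(8.01), 'wx': np.float64(-0.08), 'wy': np.float64(0.04), 'wz': np.float64(-0.23)} dist cm 8.0 ang 0.2
```

```bash
python3 -m handwheel '[{"tx":0.1,"ty":0,"tz":1.5,"wx":0,"wy":0,"wz":0,"claw":0.4},{"tx":0.1,"ty":0,"tz":3.5,"wx":0,"wy":0,"wz":0,"claw":0.4},{"tx":0.1,"ty":0,"tz":5.5,"wx":0,"wy":0,"wz":0,"claw":0.4},{"tx":0.1,"ty":0,"tz":7,"wx":0,"wy":0,"wz":0,"claw":0.4},{"tx":0.1,"ty":0,"tz":8,"wx":0,"wy":0,"wz":0,"claw":0.4},{"tx":0.1,"ty":0,"tz":8,"wx":0,"wy":0,"wz":0,"claw":0.4},{"tx":0.1,"ty":0,"tz":8,"wx":0,"wy":0,"wz":0,"claw":0.4}]' 10
python3 -m handwheel '[{"tx":0,"ty":0,"tz":0,"wx":0,"wy":0,"wz":0,"claw":0.2},{"tx":0,"ty":0,"tz":0,"wx":0,"wy":0,"wz":0,"claw":0.1},{"tx":0,"ty":0,"tz":0,"wx":0,"wy":0,"wz":0,"claw":0.1},{"tx":0,"ty":0,"tz":0,"wx":0,"wy":0,"wz":0,"claw":0.1},{"tx":0,"ty":0,"tz":0,"wx":0,"wy":0,"wz":0,"claw":0.1},{"tx":0,"ty":0,"tz":0,"wx":0,"wy":0,"wz":0,"claw":0.1}]' 20
python3 -c "
from dial import *
st();p,Rt=pose2(1.12,.013,20,0); rel(p,Rt)
p,Rt=pose2(1.6,.013,20,0); rel(p,Rt)"
```

```text
clock: 28.53
position: [0.4748, -0.2907, 0.1188]
ee_rot: [2.857, 0.557, 0.371]
force: [-0.6, -0.1, 0.6]
width: 0.401
clock: 29.03
position: [0.4761, -0.2912, 0.1202]
ee_rot: [2.853, 0.56, 0.375]
force: [-1.5, -2.4, 7.2]
width: 0.15
t 29.03 p [ 0.4761 -0.2912  0.1202] F [-1.5 -2.4  7.2] w 0.15 j [ 0.44  0.33 -0.    2.16  0.06  0.31 -0.79]
[[ 0.896  0.341  0.286]
 [ 0.394 -0.906 -0.155]
 [ 0.206  0.252 -0.946]]
{'tx': np.float64(-0.09), 'ty': np.float64(-0.06), 'tz': np.float64(0.09), 'wx': np.float64(0.1), 'wy': np.float64(-0.08), 'wz': np.float64(0.01)} dist cm 0.1 ang 0.1
{'tx': np.float64(-0.07), 'ty': np.float64(-0.14), 'tz': np.float64(0.08), 'wx': np.float64(9.49), 'wy': np.float64(-0.1), 'wz': np.float64(25.86)} dist cm 0.2 ang 27.5
```

```bash
python3 -m handwheel '[{"tx":0,"ty":0,"tz":0,"wx":0.8,"wy":0,"wz":2,"claw":0.05},{"tx":0,"ty":0,"tz":0,"wx":2.2,"wy":0,"wz":6,"claw":0.05},{"tx":0,"ty":0,"tz":0,"wx":3.7,"wy":0,"wz":10,"claw":0.05},{"tx":0,"ty":0,"tz":0,"wx":5.1,"wy":0,"wz":14,"claw":0.05},{"tx":0,"ty":-0.05,"tz":0,"wx":6.6,"wy":0,"wz":18,"claw":0.05},{"tx":0,"ty":-0.07,"tz":0,"wx":8,"wy":0,"wz":22,"claw":0.05},{"tx":0,"ty":-0.08,"tz":0,"wx":9.2,"wy":0,"wz":25,"claw":0.05},{"tx":0,"ty":-0.08,"tz":0,"wx":9.2,"wy":0,"wz":25,"claw":0.05},{"tx":0,"ty":-0.08,"tz":0,"wx":9.2,"wy":0,"wz":25,"claw":0.05}]' 35
python3 -c "
from dial import *
st()
p,Rt=pose2(1.6,.013,20,0); rel(p,Rt)
I,D=snap('top',18);u,v=[int(x) for x in proj('top',grip)[0]]
cv2.imwrite('pics/top18c.png',cv2.resize(I[max(0,v-50):v+50,max(0,u-60):u+60],None,fx=5,fy=5,interpolation=cv2.INTER_CUBIC))"
```

```text
clock: 29.78
position: [0.4776, -0.291, 0.1211]
ee_rot: [-3.111, 0.043, -0.417]
force: [1.9, -1.5, 11.0]
width: 0.225
t 29.78 p [ 0.4776 -0.291   0.1211] F [ 1.9 -1.5 11. ] w 0.225 j [ 0.6   0.37 -0.07  2.06 -0.23  0.48 -0.88]
[[ 0.964 -0.027  0.263]
 [-0.027 -1.    -0.001]
 [ 0.263 -0.006 -0.965]]
{'tx': np.float64(-0.29), 'ty': np.float64(-0.06), 'tz': np.float64(0.14), 'wx': np.float64(0.35), 'wy': np.float64(-0.26), 'wz': np.float64(0.97)} dist cm 0.3 ang 1.1
```

View pics/top18c.png

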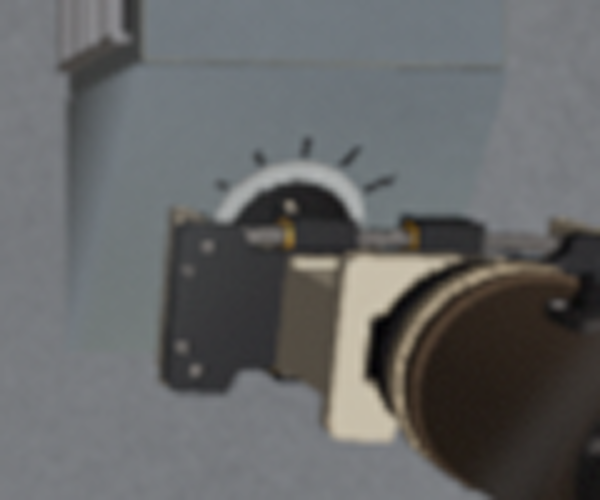

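```bash
python3 -c "
from dial import *
o=sensors.observe();print(o['ft_torque'].round(3),o['force'].round(2),'about n',(o['ft_torque']@n).round(3),o['joint_efforts'].round(2))
for k in (18,):
  I,D=load('top',k);C=cloud('top',D);p=C.reshape(-1,3)
  q=np.c_[p@up-.464,p@left+.2817,p@n+.2145]
  s=(abs(q[:,0])<.04)&(abs(q[:,1])<.04)&(q[:,2]>.006)&(q[:,2]<.06)
  print(len(q[s]))
  f=q[s]; 
  for a in range(0,12): 
    pass
snap('side',18)
for n_ in('side',):
  I,D=load('side',18);u,v=[int(x) for x in proj('side',grip)[0]]
  cv2.imwrite('pics/side18c.png',cv2.resize(I[max(0,v-40):v+40,max(0,u-45):u+45],None,fx=7,fy=7,interpolation=cv2.INTER_CUBIC))
"
```

```text
[-1.293 -0.69   0.869] [ 1.88 -1.52  9.3 ] about n 1.447 [  1.14 -47.97   0.12 -18.25  -1.51   0.92  -1.2 ]
125
```

View pics/side18c.png

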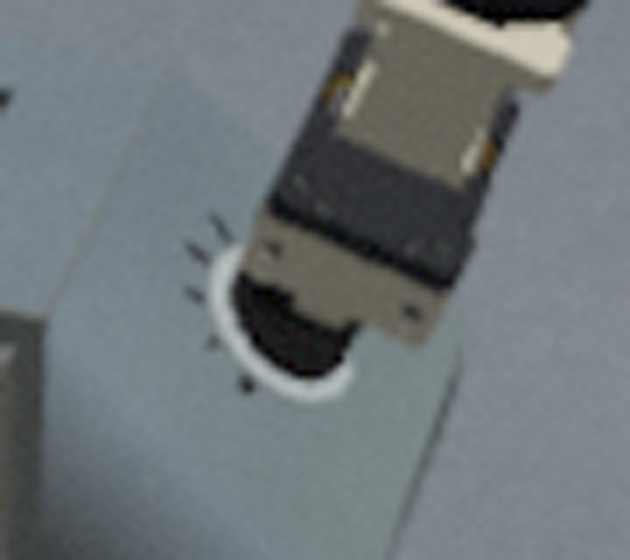

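Run:
```python
from dial import *
for cam in('top','side'):
    u,v=[int(x) for x in proj(cam,grip)[0]];x0,y0=max(0,u-60),max(0,v-50)
    for th in(.57,1.07,1.2,1.32,1.57):
        bx=np.cos(th)*left+np.sin(th)*up
        a=proj(cam,[grip+n*.013+bx*.023,grip+n*.013+bx*.005,grip+n*.013-bx*.024])
        print(cam,th,[tuple(((q-[x0,y0])*5).round(0)) for q in a])
```

```text
top 0.57 [(np.float64(273.0), np.float64(246.0)), (np.float64(302.0), np.float64(264.0)), (np.float64(347.0), np.float64(293.0))]
top 1.07 [(np.float64(295.0), np.float64(232.0)), (np.float64(306.0), np.float64(261.0)), (np.float64(324.0), np.float64(307.0))]
top 1.2 [(np.float64(301.0), np.float64(230.0)), (np.float64(308.0), np.float64(261.0)), (np.float64(318.0), np.float64(309.0))]
top 1.32 [(np.float64(307.0), np.float64(228.0)), (np.float64(309.0), np.float64(260.0)), (np.float64(312.0), np.float64(310.0))]
top 1.57 [(np.float64(320.0), np.float64(227.0)), (np.float64(312.0), np.float64(260.0)), (np.float64(299.0), np.float64(311.0))]
side 0.57 [(np.float64(290.0), np.float64(245.0)), (np.float64(311.0), np.float64(239.0)), (np.float64(343.0), np.float64(231.0))]
side 1.07 [(np.float64(284.0), np.float64(226.0)), (np.float64(309.0), np.float64(235.0)), (np.float64(350.0), np.float64(249.0))]
side 1.2 [(np.float64(283.0), np.float64(222.0)), (np.float64(309.0), np.float64(234.0)), (np.float64(350.0), np.float64(254.0))]
side 1.32 [(np.float64(283.0), np.float64(218.0)), (np.float64(309.0), np.float64(233.0)), (np.float64(350.0), np.float64(258.0))]
side 1.57 [(np.float64(285.0), np.float64(211.0)), (np.float64(309.0), np.float64(232.0)), (np.float64(349.0), np.float64(265.0))]
```

```bash
python3 -m handwheel '[{"tx":0,"ty":0,"tz":-0.3,"wx":0,"wy":0,"wz":0,"claw":0.05},{"tx":0,"ty":0,"tz":-0.3,"wx":0,"wy":0,"wz":0,"claw":0.05},{"tx":0,"ty":0,"tz":-0.3,"wx":0,"wy":0,"wz":0,"claw":0.05},{"tx":0,"ty":0,"tz":-0.3,"wx":0,"wy":0,"wz":0,"claw":0.05},{"tx":0,"ty":0,"tz":-0.3,"wx":0,"wy":0,"wz":0,"claw":0.05},{"tx":0,"ty":0,"tz":-0.3,"wx":0,"wy":0,"wz":0,"claw":0.05}]' 35
python3 -c "
from dial import *
st();o=sensors.observe();print(o['ft_torque'].round(3))
"
```

```text
clock: 30.38
position: [0.4771, -0.2907, 0.1224]
ee_rot: [-3.111, 0.042, -0.415]
force: [13.8, -5.2, -12.9]
width: 0.228
t 30.38 p [ 0.4771 -0.2907  0.1224] F [ 13.8  -5.2 -12.9] w 0.228 j [ 0.59  0.37 -0.07  2.06 -0.23  0.49 -0.88]
[[ 0.965 -0.026  0.262]
 [-0.027 -1.    -0.001]
 [ 0.262 -0.006 -0.965]]
[-1.894 -1.737  0.595]
```

```bash
python3 -m handwheel '[{"tx":0,"ty":0,"tz":0,"wx":0,"wy":0,"wz":0,"claw":0.45},{"tx":0,"ty":0,"tz":0,"wx":0,"wy":0,"wz":0,"claw":0.45},{"tx":0,"ty":0,"tz":0,"wx":0,"wy":0,"wz":0,"claw":0.45},{"tx":0,"ty":0,"tz":-2,"wx":0,"wy":0,"wz":0,"claw":0.45},{"tx":0,"ty":0,"tz":-5,"wx":0,"wy":0,"wz":0,"claw":0.45},{"tx":-4,"ty":0,"tz":-7,"wx":0,"wy":0,"wz":0,"claw":0.45},{"tx":-8,"ty":0,"tz":-8,"wx":0,"wy":0,"wz":0,"claw":0.45},{"tx":-9,"ty":0,"tz":-8,"wx":0,"wy":0,"wz":0,"claw":0.45}]' 10
python3 -c "
from dial import *
st();o=sensors.observe();print(o['ft_torque'].round(3))
for n in('top','side'):
  I,D=snap(n,19);u,v=[int(x) for x in proj(n,grip)[0]]
  cv2.imwrite(f'pics/{n}19c.png',cv2.resize(I[max(0,v-50):v+50,max(0,u-60):u+60],None,fx=5,fy=5,interpolation=cv2.INTER_CUBIC))
"
sed "s/load('top',0)/load('top',19)/;s/load('side',0)/load('side',19)/" m4.py > m4b.py; python3 m4b.py|grep flange
```

```text
clock: 31.05
position: [0.361, -0.2862, 0.1756]
ee_rot: [-3.108, 0.049, -0.403]
force: [-1.1, 0.9, -0.8]
width: 0.447
t 31.05 p [ 0.361  -0.2862  0.1756] F [-1.1  0.9 -0.8] w 0.447 j [ 0.73  0.16 -0.06  2.19 -0.27  0.6  -0.72]
[[ 0.966 -0.03   0.255]
 [-0.032 -0.999  0.003]
 [ 0.255 -0.011 -0.967]]
[0.023 0.487 0.009]
 flange n 274 [array([ 0.4644, -0.2826]), np.float64(0.0298)] top 121 [array([ 0.4648, -0.2815]), array([0.0524, 0.0143]), np.float64(28.3092)] h 0.0417
 flange n 131 [array([ 0.4629, -0.2817]), np.float64(0.0297)] top 81 [array([ 0.4625, -0.2805]), array([0.0524, 0.0153]), np.float64(29.2696)] h 0.0415
```

View pics/top19c.png

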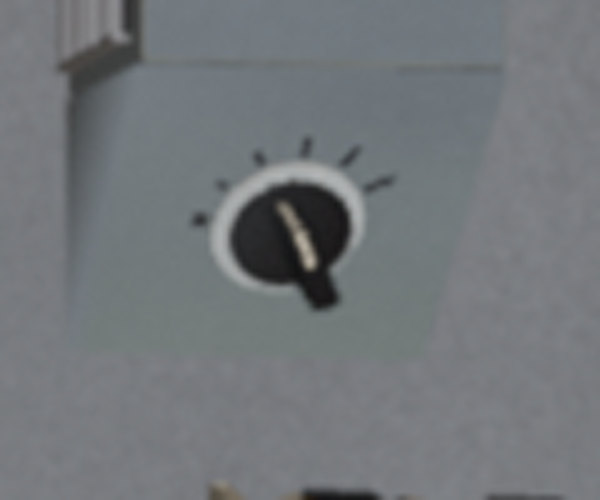

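View pics/side19c.png

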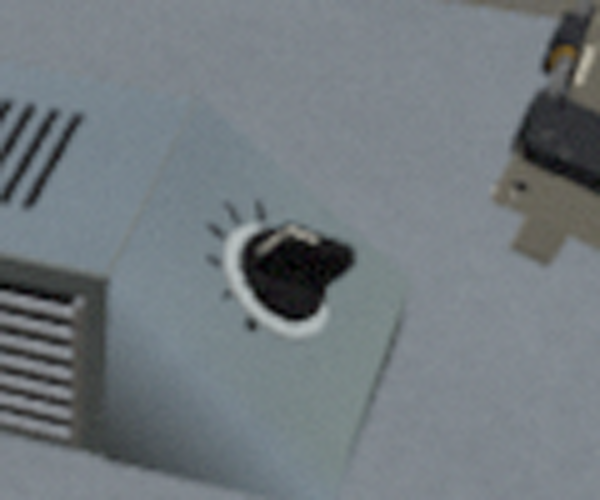

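```bash
cat >> dial.py <<'E'
cen=grip-.028*n
def push(L,U,h,dist=0.,tilt=15.):
    t=np.radians(tilt);tz=np.sin(t)*MX-np.cos(t)*Z; ty=-MY; Rt=np.c_[np.cross(ty,tz),ty,tz]
    return cen+left*L+up*U+n*h-tz*(.014+dist),Rt
E
python3 -c "
from dial import *
st()
for L,d in((-.048,.05),(-.048,0),(-.026,0)): p,Rt=push(L,-.018,.019,d); print(p.round(3));rel(p,Rt)
"
```

```text
t 31.15 p [ 0.3629 -0.2865  0.1752] F [-0.  -0.2  0.6] w 0.451 j [ 0.73  0.16 -0.06  2.19 -0.27  0.6  -0.72]
[[ 0.966 -0.031  0.256]
 [-0.033 -0.999  0.003]
 [ 0.255 -0.011 -0.967]]
[ 0.454 -0.338  0.157]
{'tx': np.float64(8.55), 'ty': np.float64(4.88), 'tz': np.float64(4.06), 'wx': np.float64(-0.43), 'wy': np.float64(0.2), 'wz': np.float64(-0.93)} dist cm 10.7 ang 1.0
[ 0.467 -0.338  0.109]
{'tx': np.float64(8.57), 'ty': np.float64(4.92), 'tz': np.float64(9.06), 'wx': np.float64(-0.43), 'wy': np.float64(0.2), 'wz': np.float64(-0.93)} dist cm 13.4 ang 1.0
[ 0.468 -0.316  0.109]
{'tx': np.float64(8.54), 'ty': np.float64(2.72), 'tz': np.float64(9.08), 'wx': np.float64(-0.43), 'wy': np.float64(0.2), 'wz': np.float64(-0.93)} dist cm 12.8 ang 1.0
```

```bash
python3 -m handwheel '[{"tx":1,"ty":2,"tz":0,"wx":0,"wy":0,"wz":-0.9,"claw":0},{"tx":4,"ty":4,"tz":1,"wx":0,"wy":0,"wz":-0.9,"claw":0},{"tx":7,"ty":4.9,"tz":3,"wx":0,"wy":0,"wz":-0.9,"claw":0},{"tx":8.55,"ty":4.9,"tz":4.1,"wx":0,"wy":0,"wz":-0.9,"claw":0},{"tx":8.55,"ty":4.9,"tz":4.1,"wx":0,"wy":0,"wz":-0.9,"claw":0},{"tx":8.55,"ty":4.9,"tz":6,"wx":0,"wy":0,"wz":-0.9,"claw":0},{"tx":8.55,"ty":4.9,"tz":8,"wx":0,"wy":0,"wz":-0.9,"claw":0},{"tx":8.55,"ty":4.9,"tz":9,"wx":0,"wy":0,"wz":-0.9,"claw":0},{"tx":8.55,"ty":4.9,"tz":9,"wx":0,"wy":0,"wz":-0.9,"claw":0},{"tx":8.55,"ty":4.9,"tz":9,"wx":0,"wy":0,"wz":-0.9,"claw":0}]' 20
python3 -c "
from dial import *
st()
for L,d in((-.048,0),(-.026,0)): p,Rt=push(L,-.018,.019,d); rel(p,Rt)
for n in('top','side'):
  I,D=snap(n,20);u,v=[int(x) for x in proj(n,grip)[0]]
  cv2.imwrite(f'pics/{n}20c.png',cv2.resize(I[max(0,v-50):v+50,max(0,u-60):u+60],None,fx=5,fy=5,interpolation=cv2.INTER_CUBIC))
"
```

```text
clock: 31.98
position: [0.4706, -0.3378, 0.11]
ee_rot: [-3.11, 0.021, -0.406]
force: [-0.4, -0.5, 0.1]
width: 0.003
t 31.98 p [ 0.4706 -0.3378  0.11  ] F [-0.4 -0.5  0.1] w 0.003 j [ 0.67  0.43 -0.06  2.01 -0.26  0.51 -0.75]
[[ 0.966 -0.013  0.257]
 [-0.014 -1.     0.004]
 [ 0.256 -0.007 -0.967]]
{'tx': np.float64(-0.34), 'ty': np.float64(0.04), 'tz': np.float64(0.02), 'wx': np.float64(-0.47), 'wy': np.float64(0.14), 'wz': np.float64(0.16)} dist cm 0.3 ang 0.5
{'tx': np.float64(-0.33), 'ty': np.float64(-2.16), 'tz': np.float64(0.03), 'wx': np.float64(-0.47), 'wy': np.float64(0.14), 'wz': np.float64(0.16)} dist cm 2.2 ang 0.5
```

View pics/top20c.png

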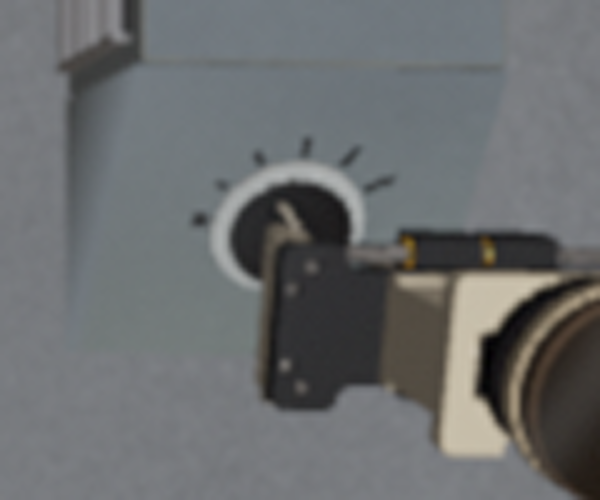

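View pics/side20c.png

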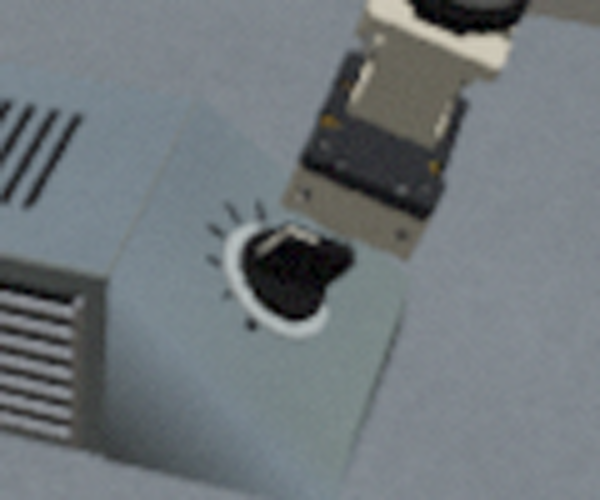

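Run:
```python
from dial import *
o=sensors.observe();R0=R.from_rotvec(o['ee_rot']).as_matrix()
for cam,k in(('side',20),('side',19),('top',20)):
    I,D=load(cam,k);C=cloud(cam,D)
    if k==19: pos=np.array([.3625,-.2864,.1753]); RR=np.array([[.966,-.031,.256],[-.033,-.999,.003],[.255,-.011,-.967]])
    else: pos,RR=o['position'],R0
    q=(C.reshape(-1,3)-pos)@RR
    s=(D.ravel()>0)&(abs(q[:,0])<.06)&(abs(q[:,1])<.08)&(q[:,2]<.016)&(q[:,2]>-.08)
    q=q[s]
    # drop panel pts
    for z in np.arange(-.06,.016,.006):
        t=q[(q[:,2]>=z)&(q[:,2]<z+.006)]
        if len(t)>3: print(cam,k,'z',z.round(3),len(t),'x',np.percentile(t[:,0],[3,97]).round(3),'y',np.percentile(t[:,1],[3,97]).round(3))
```

```text
side 20 z -0.06 5 x [-0.029  0.034] y [0.035 0.079]
side 20 z -0.018 27 x [0.005 0.028] y [-0.064 -0.047]
side 20 z -0.012 44 x [-0.01  0.03] y [-0.065 -0.039]
side 20 z -0.006 31 x [-0.015  0.032] y [-0.063 -0.034]
side 20 z -0.0 27 x [-0.016  0.033] y [-0.062 -0.042]
side 20 z 0.006 76 x [-0.011  0.059] y [-0.071  0.007]
side 20 z 0.012 139 x [-0.    0.06] y [-0.074  0.032]
side 19 z -0.06 10 x [-0.022  0.033] y [-0.071  0.07 ]
side 19 z -0.018 17 x [-0.013  0.006] y [-0.04  -0.036]
side 19 z -0.012 16 x [-0.013  0.007] y [-0.042 -0.034]
side 19 z -0.006 16 x [-0.013  0.007] y [-0.039 -0.024]
side 19 z -0.0 12 x [-0.014  0.007] y [-0.037 -0.032]
side 19 z 0.006 5 x [-0.014  0.004] y [-0.031 -0.026]
top 20 z -0.06 11 x [0.023 0.036] y [-0.032  0.079]
top 20 z -0.024 4 x [0.026 0.028] y [-0.062 -0.055]
top 20 z -0.018 11 x [0.01 0.03] y [-0.062 -0.015]
top 20 z -0.012 10 x [0.009 0.032] y [-0.064 -0.018]
top 20 z -0.006 13 x [0.015 0.034] y [-0.065 -0.03 ]
top 20 z -0.0 9 x [0.031 0.04 ] y [-0.065 -0.043]
top 20 z 0.006 93 x [0.029 0.059] y [-0.069  0.023]
top 20 z 0.012 234 x [0.021 0.059] y [-0.074  0.032]
```

```bash
python3 -m handwheel '[{"tx":-0.3,"ty":-0.4,"tz":0,"wx":0,"wy":0,"wz":0,"claw":0},{"tx":-0.3,"ty":-0.8,"tz":0,"wx":0,"wy":0,"wz":0,"claw":0},{"tx":-0.3,"ty":-1.2,"tz":0,"wx":0,"wy":0,"wz":0,"claw":0},{"tx":-0.3,"ty":-1.5,"tz":0,"wx":0,"wy":0,"wz":0,"claw":0},{"tx":-0.3,"ty":-1.5,"tz":0,"wx":0,"wy":0,"wz":0,"claw":0}]' 20
python3 -c "
from dial import *
st();o=sensors.observe();print(o['ft_torque'].round(3))
p,Rt=push(-.026,-.018,.019,0); rel(p,Rt)
for n in('side',):
  I,D=snap(n,21);u,v=[int(x) for x in proj(n,grip)[0]]
  cv2.imwrite(f'pics/{n}21c.png',cv2.resize(I[max(0,v-50):v+50,max(0,u-60):u+60],None,fx=5,fy=5,interpolation=cv2.INTER_CUBIC))
"
```

```text
clock: 32.5
position: [0.4679, -0.3247, 0.1102]
ee_rot: [-3.113, 0.023, -0.409]
force: [-1.5, -4.9, -0.1]
width: 0.001
t 32.5 p [ 0.4679 -0.3247  0.1102] F [-1.5 -4.9 -0.1] w 0.001 j [ 0.65  0.41 -0.06  2.04 -0.26  0.49 -0.77]
[[ 0.966 -0.014  0.259]
 [-0.015 -1.    -0.001]
 [ 0.259 -0.003 -0.966]]
[-1.175  0.78  -0.242]
{'tx': np.float64(-0.06), 'ty': np.float64(-0.85), 'tz': np.float64(0.12), 'wx': np.float64(-0.23), 'wy': np.float64(0.02), 'wz': np.float64(0.11)} dist cm 0.9 ang 0.3
```

View pics/side21c.png

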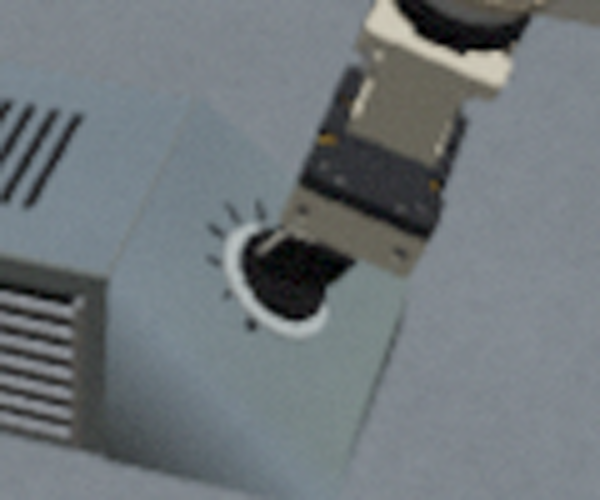

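```bash
python3 -m handwheel '[{"tx":0,"ty":-0.3,"tz":0,"wx":0,"wy":0,"wz":0,"claw":0},{"tx":0,"ty":-0.6,"tz":0,"wx":0,"wy":0,"wz":0,"claw":0},{"tx":0,"ty":-0.8,"tz":0,"wx":0,"wy":0,"wz":0,"claw":0},{"tx":0,"ty":-0.8,"tz":0,"wx":0,"wy":0,"wz":0,"claw":0},{"tx":0,"ty":-0.8,"tz":0,"wx":0,"wy":0,"wz":0,"claw":0}]' 20
python3 -c "
from dial import *
st()
p,Rt=push(-.026,-.018,.019,0); rel(p,Rt)
for n in('side','top'):
  I,D=snap(n,22);u,v=[int(x) for x in proj(n,grip)[0]]
  cv2.imwrite(f'pics/{n}22c.png',cv2.resize(I[max(0,v-50):v+50,max(0,u-60):u+60],None,fx=5,fy=5,interpolation=cv2.INTER_CUBIC))
"
```

```text
clock: 32.97
position: [0.4675, -0.3228, 0.1107]
ee_rot: [3.109, -0.032, 0.412]
force: [-2.7, -22.0, -6.8]
width: 0.005
t 32.97 p [ 0.4675 -0.3228  0.1107] F [ -2.7 -22.   -6.8] w 0.005 j [ 0.64  0.4  -0.06  2.05 -0.26  0.48 -0.78]
[[ 0.965 -0.021  0.26 ]
 [-0.019 -1.    -0.008]
 [ 0.26   0.003 -0.965]]
{'tx': np.float64(-0.03), 'ty': np.float64(-0.66), 'tz': np.float64(0.17), 'wx': np.float64(0.22), 'wy': np.float64(-0.1), 'wz': np.float64(-0.14)} dist cm 0.7 ang 0.3
```

View pics/side22c.png

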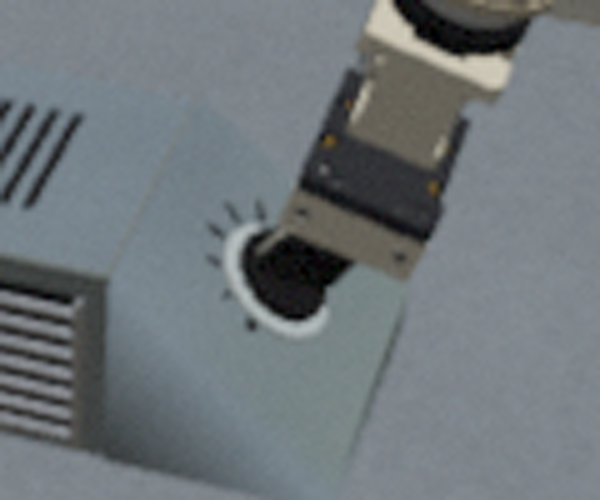

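View pics/top22c.png

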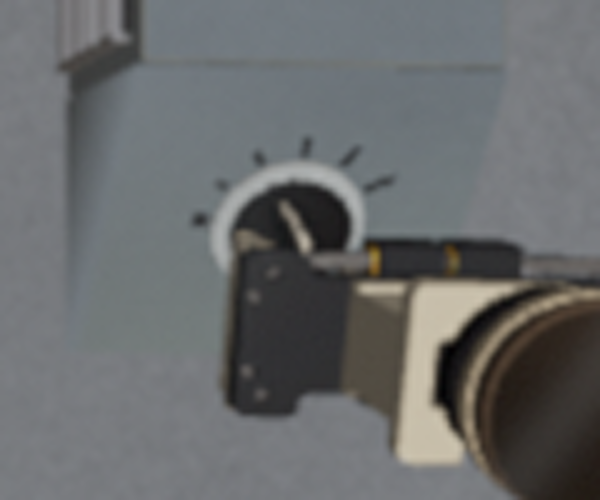

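Run:
```python
from dial import *
u,v=[int(x) for x in proj('top',grip)[0]]
a=[cv2.resize(load('top',k)[0][v-22:v+16,u-22:u+18],None,fx=10,fy=10,interpolation=cv2.INTER_NEAREST) for k in(10,19)]
cv2.imwrite('pics/cmpa.png',np.hstack(a))
u,v=[int(x) for x in proj('side',grip)[0]]
a=[cv2.resize(load('side',k)[0][v-20:v+20,u-22:u+18],None,fx=10,fy=10,interpolation=cv2.INTER_NEAREST) for k in(0,19)]
cv2.imwrite('pics/cmpb.png',np.hstack(a))
```

```text
(no output)
```

View pics/cmpa.png

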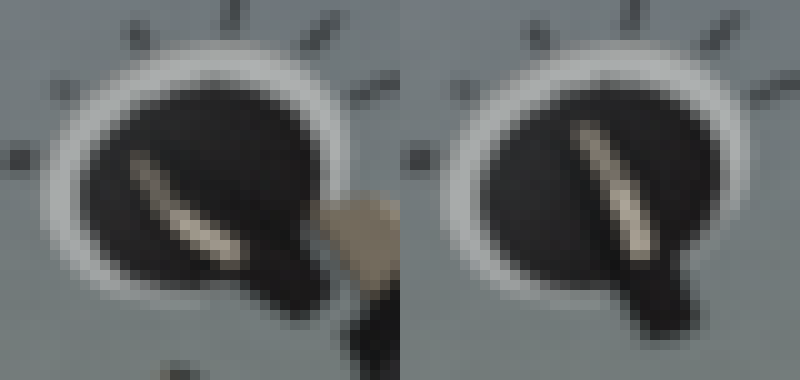

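View pics/cmpb.png

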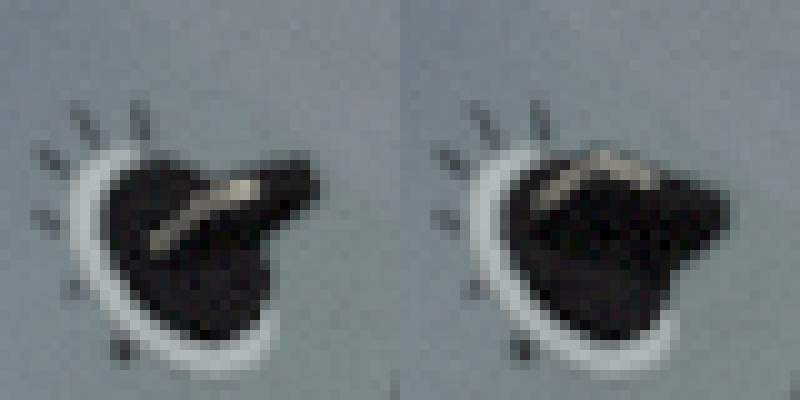

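```bash
for i in 1 2; do :; done; python3 -m handwheel '[{"tx":0,"ty":0,"tz":0,"wx":0,"wy":0,"wz":0,"claw":0},{"tx":0,"ty":0,"tz":0,"wx":0,"wy":0,"wz":0,"claw":0},{"tx":0,"ty":0,"tz":0,"wx":0,"wy":0,"wz":0,"claw":0},{"tx":0,"ty":0,"tz":0,"wx":0,"wy":0,"wz":0,"claw":0},{"tx":0,"ty":0,"tz":0,"wx":0,"wy":0,"wz":0,"claw":0},{"tx":0,"ty":0,"tz":0,"wx":0,"wy":0,"wz":0,"claw":0}]' 20; python3 -c "
from dial import *
st();o=sensors.observe();print(o['position'],o['ft_torque'])"
```

```text
clock: 33.57
position: [0.4675, -0.3228, 0.1107]
ee_rot: [3.109, -0.032, 0.412]
force: [-3.0, -21.3, -6.2]
width: 0.008
t 33.57 p [ 0.4675 -0.3228  0.1107] F [ -3.  -21.3  -6.2] w 0.008 j [ 0.64  0.4  -0.06  2.05 -0.26  0.48 -0.78]
[[ 0.965 -0.021  0.26 ]
 [-0.019 -1.    -0.008]
 [ 0.26   0.003 -0.965]]
[ 0.46745288 -0.32283     0.11068614] [-4.70470688  1.3303664  -1.07988362]
```

Run:
```python
from dial import *
o=sensors.observe();R0=R.from_rotvec(o['ee_rot']).as_matrix();pos=o['position']
for cam in('side','top'):
    I,D=load(cam,22);C=cloud(cam,D);u,v=[int(x) for x in proj(cam,grip)[0]];x0,y0=max(0,u-60),max(0,v-50)
    pts=[(290,215),(300,205),(340,235),(400,255),(410,270),(375,262),(430,210),(340,190),(320,200),(330,250),(350,262)] if cam=='side' else [(230,300),(232,250),(250,238),(265,240),(245,262),(250,300),(300,255),(260,390),(340,262),(235,400)]
    for a,b in pts:
        P=C[y0+b//5,x0+a//5]; q=R0.T@(P-pos); print(cam,(a,b),'tool',q.round(3),'panel up/left/h',np.round([P@up-.464,P@left+.2817,P@n+.2145],3),I[y0+b//5,x0+a//5])
```

```text
side (290, 215) tool [ 0.028 -0.087 -0.061] panel up/left/h [0.034 0.054 0.081] [ 88  97 102]
side (300, 205) tool [ 0.026 -0.088 -0.07 ] panel up/left/h [0.035 0.056 0.091] [79 87 87]
side (340, 235) tool [ 0.001 -0.088 -0.063] panel up/left/h [0.009 0.055 0.092] [ 89 100 103]
side (400, 255) tool [-0.032 -0.082 -0.063] panel up/left/h [-0.021  0.05   0.103] [55 56 55]
side (410, 270) tool [-0.058  0.112  0.097] panel up/left/h [-0.101 -0.145 -0.038] [119 121 118]
side (375, 262) tool [-0.021 -0.089 -0.058] panel up/left/h [-0.013  0.056  0.095] [ 89 100 103]
side (430, 210) tool [-0.034 -0.082 -0.095] panel up/left/h [-0.013  0.05   0.135] [50 47 46]
side (340, 190) tool [ 0.011 -0.094 -0.093] panel up/left/h [0.029 0.062 0.117] [43 40 39]
side (320, 200) tool [ 0.018 -0.092 -0.081] panel up/left/h [0.031 0.059 0.103] [76 84 88]
side (330, 250) tool [-0.001 -0.028 -0.004] panel up/left/h [-0.013 -0.005  0.038] [48 52 54]
side (350, 262) tool [-0.013 -0.025 -0.   ] panel up/left/h [-0.025 -0.008  0.039] [53 56 56]
top (230, 300) tool [ 0.011 -0.095 -0.086] panel up/left/h [0.027 0.063 0.11 ] [59 65 69]
top (232, 250) tool [ 0.026 -0.086 -0.054] panel up/left/h [0.03  0.053 0.076] [112 116 116]
top (250, 238) tool [ 0.037 -0.083 -0.07 ] panel up/left/h [0.045 0.051 0.087] [ 90 101 107]
top (265, 240) tool [ 0.037 -0.081 -0.081] panel up/left/h [0.049 0.048 0.097] [73 83 88]
top (245, 262) tool [ 0.031 -0.094 -0.095] panel up/left/h [0.049 0.061 0.113] [49 47 47]
top (250, 300) tool [ 0.013 -0.09  -0.094] panel up/left/h [0.031 0.057 0.117] [68 69 71]
top (300, 255) tool [ 0.034 -0.071 -0.095] panel up/left/h [0.051 0.038 0.112] [63 64 64]
top (260, 390) tool [-0.026 -0.083 -0.095] panel up/left/h [-0.005  0.05   0.131] [81 81 84]
top (340, 262) tool [ 0.026 -0.043 -0.069] panel up/left/h [0.035 0.011 0.09 ] [102 104 108]
top (235, 400) tool [-0.031 -0.093 -0.095] panel up/left/h [-0.009  0.061  0.134] [44 43 42]
```

Run:
```python
from dial import *
o=sensors.observe();R0=R.from_rotvec(o['ee_rot']).as_matrix();pos=o['position']
for cam in('side','top'):
    I,D=load(cam,22);C=cloud(cam,D)
    P=C.reshape(-1,3);I=I.reshape(-1,3)
    q=np.c_[P@up-.464,P@left+.2817,P@n+.2145]
    s=(abs(q[:,0])<.045)&(abs(q[:,1])<.06)&(q[:,2]>.014)&(q[:,2]<.06)
    for a,t,c in zip(q[s],((P[s]-pos)@R0),I[s]): 
        print(cam,(a*1000).round(0).astype(int),'tool',(t*1000).round(0).astype(int),c) if a[2]>.03 else None
```

```text
side [22  7 36] tool [ 32 -40 -14] [97 94 92]
side [21 10 40] tool [ 30 -43 -17] [102 109 111]
side [16  6 41] tool [ 25 -39 -17] [ 99 110 111]
side [22  7 31] tool [ 34 -40  -9] [66 70 68]
side [21 12 37] tool [ 31 -45 -14] [104 109 111]
side [19 11 38] tool [ 29 -44 -15] [110 117 119]
side [18 13 42] tool [ 26 -46 -18] [84 91 92]
side [15 10 42] tool [ 24 -43 -17] [82 90 94]
side [21 13 33] tool [ 33 -46 -11] [91 99 99]
side [20 14 36] tool [ 30 -47 -13] [101 108 109]
side [18 13 37] tool [ 28 -46 -14] [82 88 89]
side [16 15 40] tool [ 25 -48 -16] [45 49 49]
side [14 12 40] tool [ 23 -45 -15] [32 33 31]
side [11  8 40] tool [ 20 -41 -14] [49 53 53]
side [ 9  7 41] tool [ 18 -40 -14] [67 72 76]
side [18 13 33] tool [ 29 -46  -9] [47 52 54]
side [16 13 34] tool [ 27 -46 -10] [25 25 23]
side [15 17 40] tool [ 24 -50 -15] [24 18 22]
side [10  6 34] tool [ 22 -39  -8] [21 21 21]
side [10 11 40] tool [ 19 -44 -13] [19 21 19]
side [ 7 10 41] tool [ 17 -43 -14] [30 27 31]
side [ 5  8 41] tool [ 14 -41 -13] [48 54 56]
side [ 2  5 41] tool [ 12 -38 -12] [62 69 72]
side [16 14 31] tool [ 28 -
[... 3777 characters left out ...]
5] [27 27 24]
top [13 13 38] tool [ 23 -46 -13] [26 25 25]
top [15 12 41] tool [ 24 -45 -17] [33 33 36]
top [16 10 42] tool [ 24 -43 -18] [83 90 95]
top [13  6 38] tool [ 23 -39 -13] [147 160 167]
top [14  4 39] tool [ 23 -37 -14] [143 156 163]
top [16  3 42] tool [ 24 -36 -18] [75 82 87]
top [12 -2 36] tool [ 23 -31 -11] [32 32 33]
top [14 10 43] tool [ 22 -43 -18] [60 65 68]
top [13  7 42] tool [ 21 -40 -16] [129 141 147]
top [12  4 40] tool [ 21 -37 -14] [131 143 150]
top [13  3 43] tool [ 22 -36 -17] [74 80 85]
top [11 -1 39] tool [ 21 -32 -13] [31 31 33]
top [ 1  0 41] tool [ 11 -33 -11] [63 64 66]
top [ 2 -2 42] tool [ 11 -31 -13] [72 72 76]
top [ 0 -6 38] tool [ 10 -27  -8] [81 83 86]
```

```bash
python3 -m handwheel '[{"tx":0,"ty":1,"tz":0,"wx":0,"wy":0,"wz":0,"claw":0},{"tx":0,"ty":2,"tz":-0.5,"wx":0,"wy":0,"wz":0,"claw":0},{"tx":0,"ty":2,"tz":-4,"wx":0,"wy":0,"wz":0,"claw":0.4},{"tx":-3,"ty":1.5,"tz":-8,"wx":0,"wy":0,"wz":0,"claw":0.4},{"tx":-3,"ty":1,"tz":-9,"wx":0,"wy":0,"wz":0,"claw":0.4},{"tx":-3,"ty":1,"tz":-9,"wx":0,"wy":0,"wz":0,"claw":0.4}]' 20
python3 -c "
from dial import *
st();snap('top',23);snap('side',23)
for d in(.08,.0): p,Rt=pose2(1.07,.007,12,d); print(p.round(3),Rt[:,2].round(2));rel(p,Rt)
"
sed "s/load('top',0)/load('top',23)/;s/load('side',0)/load('side',23)/" m4.py > m4b.py; python3 m4b.py|grep flange
```

```text
clock: 34.07
position: [0.4149, -0.3254, 0.1923]
ee_rot: [-3.112, 0.023, -0.412]
force: [0.8, 0.1, -0.2]
width: 0.244
t 34.07 p [ 0.4149 -0.3254  0.1923] F [ 0.8  0.1 -0.2] w 0.244 j [ 0.71  0.24 -0.05  2.04 -0.24  0.67 -0.74]
[[ 0.965 -0.014  0.26 ]
 [-0.015 -1.     0.   ]
 [ 0.26  -0.004 -0.965]]
[ 0.447 -0.282  0.187] [ 0.41 -0.11 -0.91]
{'tx': np.float64(2.78), 'ty': np.float64(-4.3), 'tz': np.float64(1.07), 'wx': np.float64(-8.27), 'wy': np.float64(7.71), 'wz': np.float64(-27.44)} dist cm 5.2 ang 29.7
[ 0.479 -0.291  0.114] [ 0.41 -0.11 -0.91]
{'tx': np.float64(4.08), 'ty': np.float64(-3.45), 'tz': np.float64(8.92), 'wx': np.float64(-8.27), 'wy': np.float64(7.71), 'wz': np.float64(-27.44)} dist cm 10.4 ang 29.7
 flange n 279 [array([ 0.4642, -0.2814]), np.float64(0.0297)] top 118 [array([ 0.4649, -0.2814]), array([0.05  , 0.0141]), np.float64(28.0407)] h 0.0419
 flange n 132 [array([ 0.4638, -0.2804]), np.float64(0.03)] top 86 [array([ 0.4614, -0.282 ]), array([0.0509, 0.0173]), np.float64(29.0719)] h 0.0415
```

```bash
python3 -m handwheel '[{"tx":0.7,"ty":-1.1,"tz":0.2,"wx":-2,"wy":1.9,"wz":-6.5,"claw":0.4},{"tx":1.4,"ty":-2.2,"tz":0.5,"wx":-4,"wy":3.8,"wz":-13,"claw":0.4},{"tx":2.1,"ty":-3.3,"tz":0.8,"wx":-6,"wy":5.7,"wz":-20,"claw":0.4},{"tx":2.78,"ty":-4.3,"tz":1.07,"wx":-8.27,"wy":7.7,"wz":-27.4,"claw":0.4},{"tx":2.78,"ty":-4.3,"tz":1.07,"wx":-8.27,"wy":7.7,"wz":-27.4,"claw":0.4},{"tx":2.78,"ty":-4.3,"tz":1.07,"wx":-8.27,"wy":7.7,"wz":-27.4,"claw":0.4},{"tx":2.78,"ty":-4.3,"tz":1.07,"wx":-8.27,"wy":7.7,"wz":-27.4,"claw":0.4},{"tx":2.78,"ty":-4.3,"tz":1.07,"wx":-8.27,"wy":7.7,"wz":-27.4,"claw":0.4}]' 20
python3 -c "
from dial import *
st()
for d in(.08,.0): p,Rt=pose2(1.07,.007,12,d); rel(p,Rt)
"
```

```text
clock: 34.83
position: [0.4465, -0.2828, 0.1855]
ee_rot: [2.815, 0.644, 0.566]
force: [-0.5, -0.3, 0.1]
width: 0.401
t 34.83 p [ 0.4465 -0.2828  0.1855] F [-0.5 -0.3  0.1] w 0.401 j [ 0.73  0.18 -0.2   2.21 -0.24  0.34 -0.38]
[[ 0.832  0.376  0.408]
 [ 0.453 -0.885 -0.106]
 [ 0.321  0.272 -0.907]]
{'tx': np.float64(0.07), 'ty': np.float64(-0.0), 'tz': np.float64(-0.12), 'wx': np.float64(-0.13), 'wy': np.float64(0.1), 'wz': np.float64(-0.16)} dist cm 0.1 ang 0.2
{'tx': np.float64(0.09), 'ty': np.float64(0.02), 'tz': np.float64(7.88), 'wx': np.float64(-0.13), 'wy': np.float64(0.1), 'wz': np.float64(-0.16)} dist cm 7.9 ang 0.2
```

```bash
python3 -m handwheel '[{"tx":0.1,"ty":0,"tz":1.5,"wx":0,"wy":0,"wz":0,"claw":0.4},{"tx":0.1,"ty":0,"tz":3.5,"wx":0,"wy":0,"wz":0,"claw":0.4},{"tx":0.1,"ty":0,"tz":5,"wx":0,"wy":0,"wz":0,"claw":0.4},{"tx":0.1,"ty":0,"tz":5.5,"wx":0,"wy":0,"wz":0,"claw":0.4},{"tx":0.1,"ty":0,"tz":5.5,"wx":0,"wy":0,"wz":0,"claw":0.4}]' 20
python3 -c "
from dial import *
st()
for d in(.0,): p,Rt=pose2(1.07,.007,12,d); rel(p,Rt)
"
```

```text
clock: 35.25
position: [0.4694, -0.2878, 0.135]
ee_rot: [2.816, 0.645, 0.564]
force: [0.2, -0.6, 0.2]
width: 0.404
t 35.25 p [ 0.4694 -0.2878  0.135 ] F [ 0.2 -0.6  0.2] w 0.404 j [ 0.7   0.3  -0.21  2.22 -0.23  0.21 -0.39]
[[ 0.832  0.378  0.406]
 [ 0.453 -0.885 -0.105]
 [ 0.32   0.271 -0.908]]
{'tx': np.float64(0.03), 'ty': np.float64(0.09), 'tz': np.float64(2.32), 'wx': np.float64(-0.21), 'wy': np.float64(0.14), 'wz': np.float64(-0.13)} dist cm 2.3 ang 0.3
```

```bash
python3 -m handwheel '[{"tx":0,"ty":0.1,"tz":0.8,"wx":0,"wy":0,"wz":0,"claw":0.4},{"tx":0,"ty":0.1,"tz":1.6,"wx":0,"wy":0,"wz":0,"claw":0.4},{"tx":0,"ty":0.1,"tz":2.3,"wx":0,"wy":0,"wz":0,"claw":0.4},{"tx":0,"ty":0.1,"tz":2.3,"wx":0,"wy":0,"wz":0,"claw":0.4},{"tx":0,"ty":0.1,"tz":2.3,"wx":0,"wy":0,"wz":0,"claw":0.4}]' 20
python3 -m handwheel '[{"tx":0,"ty":0,"tz":0,"wx":0,"wy":0,"wz":0,"claw":0.25},{"tx":0,"ty":0,"tz":0,"wx":0,"wy":0,"wz":0,"claw":0},{"tx":0,"ty":0,"tz":0,"wx":0,"wy":0,"wz":0,"claw":0},{"tx":0,"ty":0,"tz":0,"wx":0,"wy":0,"wz":0,"claw":0},{"tx":0,"ty":0,"tz":0,"wx":0,"wy":0,"wz":0,"claw":0},{"tx":0,"ty":0,"tz":0,"wx":0,"wy":0,"wz":0,"claw":0}]' 40
python3 -c "
from dial import *
st();p,Rt=pose2(1.07,.007,12,0); rel(p,Rt)
for th in(1.2,1.32,1.45,1.57,1.65): p,Rt=pose2(th,.007,12,0); rel(p,Rt)"
```

```text
clock: 35.67
position: [0.4791, -0.2911, 0.1154]
ee_rot: [2.814, 0.646, 0.566]
force: [-0.1, -0.0, 0.0]
width: 0.4
clock: 36.17
position: [0.4792, -0.2913, 0.116]
ee_rot: [2.813, 0.645, 0.567]
force: [-1.6, 0.8, 4.3]
width: 0.151
t 36.17 p [ 0.4792 -0.2913  0.116 ] F [-1.6  0.8  4.3] w 0.151 j [ 0.69  0.35 -0.21  2.22 -0.23  0.16 -0.39]
[[ 0.831  0.377  0.408]
 [ 0.454 -0.885 -0.107]
 [ 0.321  0.274 -0.907]]
{'tx': np.float64(-0.02), 'ty': np.float64(-0.08), 'tz': np.float64(0.16), 'wx': np.float64(-0.06), 'wy': np.float64(0.07), 'wz': np.float64(-0.08)} dist cm 0.2 ang 0.1
{'tx': np.float64(-0.02), 'ty': np.float64(-0.09), 'tz': np.float64(0.16), 'wx': np.float64(1.49), 'wy': np.float64(0.07), 'wz': np.float64(7.21)} dist cm 0.2 ang 7.4
{'tx': np.float64(-0.01), 'ty': np.float64(-0.1), 'tz': np.float64(0.16), 'wx': np.float64(2.93), 'wy': np.float64(0.08), 'wz': np.float64(13.93)} dist cm 0.2 ang 14.2
{'tx': np.float64(-0.01), 'ty': np.float64(-0.11), 'tz': np.float64(0.16), 'wx': np.float64(4.48), 'wy': np.float64(0.08), 'wz': np.float64(21.22)} dist cm 0.2 ang 21.7
{'tx': np.float64(-0.0), 'ty': np.float64(-0.12), 'tz': np.float64(0.16), 'wx': np.float64(5.92), 'wy': np.float64(0.08), 'wz': np.float64(27.94)} dist cm 0.2 ang 28.6
{'tx': np.float64(-0.0), 'ty': np.float64(-0.13), 'tz': np.float64(0.16), 'wx': np.float64(6.87), 'wy': np.float64(0.08), 'wz': np.float64(32.42)} dist cm 0.2 ang 33.1
```

```bash
python3 -m handwheel '[{"tx":0,"ty":0,"tz":0,"wx":0.7,"wy":0,"wz":3,"claw":0},{"tx":0,"ty":0,"tz":0,"wx":1.5,"wy":0,"wz":7,"claw":0},{"tx":0,"ty":0,"tz":0,"wx":1.5,"wy":0,"wz":7,"claw":0}]' 60
python3 -m handwheel '[{"tx":0,"ty":0,"tz":0,"wx":0.7,"wy":0,"wz":3,"claw":0},{"tx":0,"ty":0,"tz":0,"wx":1.5,"wy":0,"wz":7,"claw":0},{"tx":0,"ty":0,"tz":0,"wx":1.5,"wy":0,"wz":7,"claw":0}]' 60
python3 -c "
from dial import *
st();o=sensors.observe();print(o['ft_torque'].round(2),o['joint_efforts'].round(2))"
```

```text
clock: 36.42
position: [0.4792, -0.2914, 0.116]
ee_rot: [2.893, 0.485, 0.583]
force: [-3.5, 1.1, 6.4]
width: 0.147
clock: 36.67
position: [0.479, -0.2915, 0.1158]
ee_rot: [2.964, 0.319, 0.598]
force: [-5.3, 1.0, 5.5]
width: 0.155
t 36.67 p [ 0.479  -0.2915  0.1158] F [-5.3  1.   5.5] w 0.155 j [ 0.72  0.36 -0.2   2.18 -0.35  0.24 -0.5 ]
[[ 0.901  0.184  0.393]
 [ 0.224 -0.973 -0.057]
 [ 0.372  0.139 -0.918]]
[-1.25  1.02  1.11] [  0.27 -47.35  -1.87 -22.72  -2.69  -1.56  -2.21]
```

```bash
python3 -m handwheel '[{"tx":0,"ty":0,"tz":0,"wx":0.7,"wy":0,"wz":3.5,"claw":0},{"tx":0,"ty":0,"tz":0,"wx":1.5,"wy":0,"wz":7,"claw":0},{"tx":0,"ty":0,"tz":0,"wx":1.5,"wy":0,"wz":7,"claw":0},{"tx":0,"ty":0,"tz":0,"wx":1.5,"wy":0,"wz":7,"claw":0}]' 60
python3 -c "
from dial import *
st();o=sensors.observe();print(o['ft_torque'].round(2),o['joint_efforts'].round(2))
p,Rt=pose2(1.6,.007,12,0); rel(p,Rt)
I,D=snap('top',24);n='top';u,v=[int(x) for x in proj(n,grip)[0]]
cv2.imwrite(f'pics/{n}24c.png',cv2.resize(I[max(0,v-50):v+50,max(0,u-60):u+60],None,fx=5,fy=5,interpolation=cv2.INTER_CUBIC))"
```

```text
clock: 37.0
position: [0.4791, -0.2911, 0.1158]
ee_rot: [3.024, 0.152, 0.611]
force: [-2.1, 0.6, 4.5]
width: 0.144
t 37.0 p [ 0.4791 -0.2911  0.1158] F [-2.1  0.6  4.5] w 0.144 j [ 0.73  0.36 -0.2   2.17 -0.4   0.28 -0.55]
[[ 0.917  0.086  0.39 ]
 [ 0.107 -0.994 -0.032]
 [ 0.385  0.071 -0.92 ]]
[ 0.02  0.78 -0.09] [ -0.18 -49.22  -2.11 -22.43  -0.69  -1.81  -0.14]
{'tx': np.float64(-0.03), 'ty': np.float64(-0.08), 'tz': np.float64(0.14), 'wx': np.float64(1.78), 'wy': np.float64(0.11), 'wz': np.float64(8.7)} dist cm 0.2 ang 8.9
```

View pics/top24c.png

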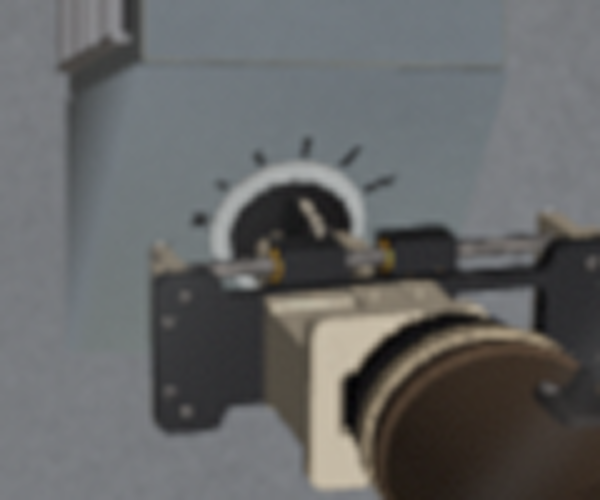

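```bash
python3 -m handwheel '[{"tx":0,"ty":0,"tz":0,"wx":0.7,"wy":0,"wz":3.5,"claw":0},{"tx":0,"ty":0,"tz":0,"wx":1.4,"wy":0,"wz":7,"claw":0},{"tx":0,"ty":0,"tz":0,"wx":1.4,"wy":0,"wz":7,"claw":0},{"tx":0,"ty":0,"tz":0,"wx":1.4,"wy":0,"wz":7,"claw":0}]' 60
python3 -m handwheel '[{"tx":0,"ty":0,"tz":0,"wx":0,"wy":0,"wz":0,"claw":0.4},{"tx":0,"ty":0,"tz":0,"wx":0,"wy":0,"wz":0,"claw":0.4},{"tx":0,"ty":0,"tz":0,"wx":0,"wy":0,"wz":0,"claw":0.4},{"tx":0,"ty":0,"tz":-2,"wx":0,"wy":0,"wz":0,"claw":0.45},{"tx":0,"ty":0,"tz":-5,"wx":0,"wy":0,"wz":0,"claw":0.45},{"tx":-3,"ty":0,"tz":-9,"wx":0,"wy":0,"wz":0,"claw":0.45},{"tx":-7,"ty":0,"tz":-12,"wx":0,"wy":0,"wz":0,"claw":0.45},{"tx":-7,"ty":0,"tz":-12,"wx":0,"wy":0,"wz":0,"claw":0.45}]' 40
cat > look.py <<'E'
from dial import *
import sys,subprocess
k=sys.argv[1]
st()
for c in('top','side'):
  I,D=snap(c,k);u,v=[int(x) for x in proj(c,grip)[0]]
  cv2.imwrite(f'pics/{c}{k}c.png',cv2.resize(I[max(0,v-50):v+50,max(0,u-60):u+60],None,fx=5,fy=5,interpolation=cv2.INTER_CUBIC))
E
python3 look.py 25
sed "s/load('top',0)/load('top',25)/;s/load('side',0)/load('side',25)/" m4.py > m4b.py; python3 m4b.py|grep flange; python3 chk.py 25
```

```text
clock: 37.38
position: [0.4791, -0.291, 0.1157]
ee_rot: [3.075, -0.024, 0.622]
force: [-3.1, 1.0, 4.9]
width: 0.149
clock: 38.05
position: [0.3646, -0.2892, 0.2001]
ee_rot: [3.074, -0.028, 0.622]
force: [1.4, -0.3, -0.8]
width: 0.45
t 38.05 p [ 0.3646 -0.2892  0.2001] F [ 1.4 -0.3 -0.8] w 0.45 j [ 0.9   0.11 -0.16  2.24 -0.48  0.55 -0.46]
[[ 0.921 -0.019  0.389]
 [-0.016 -1.    -0.009]
 [ 0.389  0.002 -0.921]]
 flange n 232 [array([ 0.4649, -0.2816]), np.float64(0.0297)] top 128 [array([ 0.4652, -0.2812]), array([0.0151, 0.0497]), np.float64(88.6792)] h 0.0419
 flange n 119 [array([ 0.4633, -0.2806]), np.float64(0.0288)] top 86 [array([ 0.4632, -0.2822]), array([0.0186, 0.0491]), np.float64(88.4574)] h 0.0411
short top 503 top edge x [-0.0418  0.0468] y [-0.008   0.0096] ztop 0.1025 rect [array([0.0026, 0.0013]), array([0.0899, 0.0194]), np.float64(0.095)]
   front face y(x,z): slopes deg [ 1.33 -0.11] y0 0.01 xrange [-0.0422  0.0448] 152
short side 695 top edge x [-0.0427  0.0439] y [-0.0109  0.0108] ztop 0.1014 rect [array([0.0015, 0.0001]), array([0.091 , 0.0237]), np.float64(0.0379)]
   front face y(x,z): slopes deg [-0.14  0.35] y0 0.008 xrange [-0.0434  0.043 ] 381
tall top 475 top edge x [-0.043   0.0451] y [-0.0091  0.0103] ztop 0.1377 rect [array([0.0014, 0.0005]), array([0.09  , 0.0193]), np.float64(0.7009)]
   front face y(x,z): slopes deg [ 2.44 -0.3 ] y0 0.0103 xrange [-0.0436  0.0405] 100
tall side 1374 top edge x [-0.0445  0.0429] y [-0.0101  0.0107] ztop 0.1361 rect [array([-0.0005,  0.    ]), array([0.0895, 0.0233]), np.float64(0.697)]
   front face y(x,z): slopes deg [0.19 0.08] y0 0.0087 xrange [-0.0446  0.0427] 983
```

View pics/top25c.png

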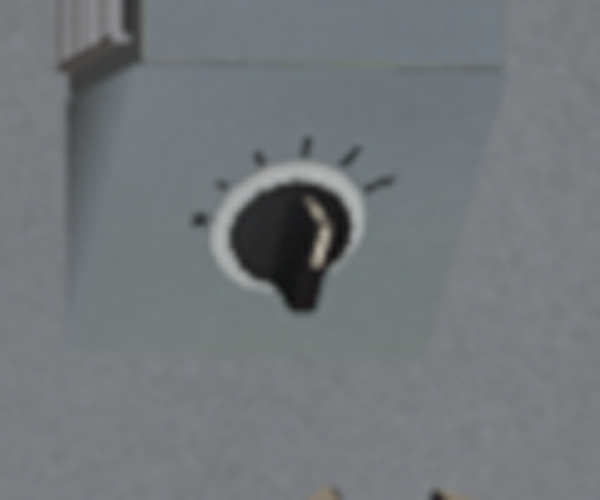

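View pics/side25.png

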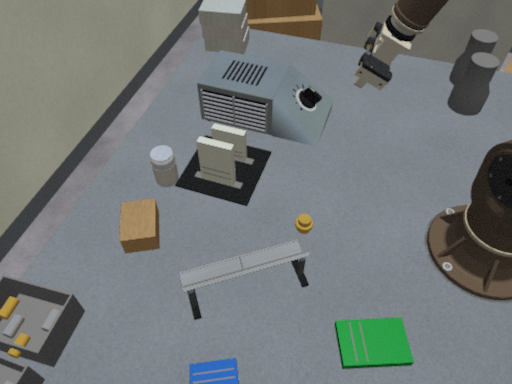

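```bash
python3 -m handwheel '[{"tx":0,"ty":0,"tz":-1,"wx":0,"wy":0,"wz":0,"claw":0.45},{"tx":0,"ty":0,"tz":-2,"wx":0,"wy":0,"wz":0,"claw":0.45},{"tx":0,"ty":0,"tz":-2,"wx":0,"wy":0,"wz":0,"claw":0.45},{"tx":0,"ty":0,"tz":-2,"wx":0,"wy":0,"wz":0,"claw":0.45},{"tx":0,"ty":0,"tz":-2,"wx":0,"wy":0,"wz":0,"claw":0.45},{"tx":0,"ty":0,"tz":-2,"wx":0,"wy":0,"wz":0,"claw":0.45},{"tx":0,"ty":0,"tz":-2,"wx":0,"wy":0,"wz":0,"claw":0.45},{"tx":0,"ty":0,"tz":-2,"wx":0,"wy":0,"wz":0,"claw":0.45},{"tx":0,"ty":0,"tz":-2,"wx":0,"wy":0,"wz":0,"claw":0.45},{"tx":0,"ty":0,"tz":-2,"wx":0,"wy":0,"wz":0,"claw":0.45}]' 40
python3 look.py 26
sed "s/load('top',0)/load('top',26)/;s/load('side',0)/load('side',26)/" m4.py > m4b.py; python3 m4b.py|grep flange; python3 chk.py 26|grep rect
python3 - <<'E'
from g import *
for n in('top','side'):
    a,b=load(n,0),load(n,26)
    A,B=cloud(n,a[1]),cloud(n,b[1])
    for nm,x,y,z in(('carton',.763,.2,.05),('can',.774,.03,.09),('coupling',.406,.068,.035)):
        o=[]
        for C in(A,B):
            s=(abs(C[...,0]-x)<.07)&(abs(C[...,1]-y)<.07)&(C[...,2]>z-.012)&(C[...,2]<z+.03); o.append(C[s].mean(0).round(4))
        print(n,nm,o[0],o[1])
E
```

```text
clock: 38.98
position: [0.3603, -0.289, 0.2173]
ee_rot: [3.075, -0.027, 0.622]
force: [0.6, 0.3, 0.0]
width: 0.447
t 38.98 p [ 0.3603 -0.289   0.2173] F [0.6 0.3 0. ] w 0.447 j [ 0.9   0.08 -0.15  2.22 -0.46  0.6  -0.48]
[[ 0.921 -0.018  0.389]
 [-0.016 -1.    -0.007]
 [ 0.389  0.    -0.921]]
 flange n 234 [array([ 0.4659, -0.2813]), np.float64(0.029)] top 132 [array([ 0.4656, -0.2808]), array([0.0497, 0.0144]), np.float64(0.0914)] h 0.0417
 flange n 125 [array([ 0.4641, -0.2791]), np.float64(0.0287)] top 87 [array([ 0.4637, -0.2815]), array([0.0503, 0.0191]), np.float64(3.9061)] h 0.0411
short top 504 top edge x [-0.0417  0.0471] y [-0.0081  0.0096] ztop 0.1029 rect [array([0.003 , 0.0014]), array([0.0908, 0.0195]), np.float64(0.4408)]
short side 697 top edge x [-0.0432  0.0442] y [-0.0108  0.011 ] ztop 0.1016 rect [array([ 0.0008, -0.0001]), array([0.0248, 0.0904]), np.float64(89.6983)]
tall top 470 top edge x [-0.0432  0.0451] y [-0.0091  0.0103] ztop 0.1379 rect [array([0.0011, 0.0005]), array([0.0898, 0.0193]), np.float64(0.7323)]
tall side 1377 top edge x [-0.0443  0.0426] y [-0.0109  0.0104] ztop 0.1362 rect [array([-0.0013, -0.0011]), array([0.0254, 0.0889]), np.float64(88.3832)]
top carton [0.7689 0.1978 0.0538] [0.7689 0.1977 0.054 ]
top can [0.783  0.0288 0.0971] [0.7829 0.0286 0.0972]
top coupling [0.4076 0.0713 0.0347] [0.4077 0.0713 0.0348]
side carton [0.7664 0.2034 0.0529] [0.7662 0.2036 0.053 ]
side can [0.7814 0.0336 0.095 ] [0.7813 0.0335 0.095 ]
side coupling [0.4056 0.0738 0.0342] [0.4052 0.0736 0.0341]
```

Everything checks out, so I'm handing the job in.

```bash
python3 -c "
from cell import arm
print(arm.sign_off())"
```

```text
the job is handed in; nothing more can be done
None
```

The job is handed in at about 39 s of the 67 s allowed. Both tiles stand upright on their stripes, the short one next to the blower and the tall one on the other. The dial is at the third speed.

**Tiles:** In the last pictures each tile was centred on its stripe within about 3 mm. Most angle readings put them square to the air within about 1°. A few noisier fits read up to 2.4° off, and those disagreed between the two cameras. Both tiles stayed put after the blower was set.

**Dial:** It started at speed 1. The pointer now reads straight up the slope from both cameras, within about 4°.

**Bystanders:** The carton, the can and the brass coupling measure the same as at the start, within 0.5 mm.

**What went wrong on the way:**
- **Wrist limits:** My first approaches to the dial ran into the wrist's range. Joints 5 and 6 read right at their limits to two decimals.
- **Stuck at speed 2:** The first turn and a second grip left the dial at speed 2, and a sideways push with the closed fingers (about 22 N at the wrist) did not move it on. A deeper, better aligned 60 N grip turned it.
- **Resistance:** The dial resisted far more than the stated 0.06 N m. I did not find out why.

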